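# Handle block from under the sliding till

## Task

I need the wooden handle block that lies half under the sliding till of the bench chest: the bottles and the jar in the chest keep the till from moving, so first stand all three upright in the metal drip tray. Then slide the till right across to the bottle end, lift out the wooden block (leave the antler tip where it lies) and lay it flat on the sanding board, between the side strips with its length along them. Last, slide the till fully home again and put each bottle and the jar back upright on the very spot in the chest where it stood.

Things in the scene. Friction and masses are not known exactly. Their poses are not given: they have to be found in the camera images.
- oil_bottle: blue plastic bottle with white label band and short white nozzle, 45 mm diameter, 120 mm tall in all (straight round body up to about 80 mm, sloping shoulder above that, nozzle 22 mm wide from 100 mm up), about 0.12 kg, loose. Origin: centre of its underside; z up.
- glue_bottle: white plastic bottle with yellow label and red tapered cap, 57 mm diameter, 150 mm tall in all (round body up to about 110 mm, then shoulder and cap), loose. Origin: centre of its underside; z up. It is the tallest of the three: a gripper that takes a lower neighbour low down may need it gone first.
- pin_jar: glass jar with yellow lid, 60 mm diameter, 75 mm tall (lid 56 mm diameter, the top 11 mm), about 0.24 kg, loose. Origin: centre of its underside; z up.
- handle_block: pale wooden knife-handle block with a dark knot, 38 x 120 x 25 mm (its x, y, z), about 0.09 kg, loose, lying flat in the well of the chest (well floor 8 mm above the bench), long side along the chest's y; about half of it sticks out from under the till. Origin: centre of its underside.
- antler_tip: curved pale antler tine, 40 x 145 x 24 mm, loose, lying beside the wooden block in the well, also half under the till; not wanted. Origin: centre of its underside.
- chest: fixed open wooden chest, 230 x 330 x 58 mm (x, y, z), walls 10 mm, yaw within 0.1 rad. Origin: centre of its underside on the bench. Bottle bay: y = -155 to -37 mm, floor (black rubber) at z = 10 mm; the bottles and jar stand there staggered, 62 mm apart in x, in changing order. Partition at y = -34 mm, up to z = 27 mm. Block well: y = -31 to +155 mm, floor (grey felt) at z = 8 mm.
- till (a joint): sliding till: open wooden tray, 125 mm long in y, hanging between the chest's long walls, riding on their rims (underside 36 mm, wall tops 71 mm above the bench). In m: 0 = fully home at the chest's +y end, grows towards the chest's -y, up to 0.184 = right across over the bottle bay, the whole well open. Stays where it is left; friction about 1.5 N; starts at 0 to 0.012.
- till_grip (a point): middle of the till's grip bar, a round dark wooden bar of 14 mm diameter lying along the chest's x, 88 mm free between its two posts, its axis 98 mm above the bench and 57 mm above the till's inner floor; moves with the till.
- drip_tray: fixed shallow sheet-metal tray, 226 x 100 mm (x, y), rim 12 mm high, floor 2 mm above the bench; room for the three side by side along its x, e.g. at x = -72, 0 and +72 mm. Lies on the chest's -y side, nearer to or farther from the robot than the sanding board, its x to the left (world +y) within 0.1 rad. Origin: centre of its underside.
- sanding_board: fixed brown wooden board, 170 x 96 x 12 mm (x, y, z), its x to the left (world +y) within 0.1 rad. Dark strips 10 mm high on it: two along x with inner faces at y = +-29 mm, one across with its inner face at x = +66 mm; -x end open. The block goes flat on the board (top at z = 12 mm), length along x, centre at y = 0 and x = -30 to +5 mm. Origin: centre of its underside.

How it is judged (in metres and radians):
On the way, in this order (a step that is already met when the one before it is completed fails the run):
1. both bottles and the jar stand upright in the drip tray (x of oil_bottle in the frame of drip_tray between -0.105 and 0.105 m and y of oil_bottle in the frame of drip_tray between -0.042 and 0.042 m and z of oil_bottle in the frame of drip_tray between -0.003 and 0.008 m and angle between each of oil_bottle, glue_bottle, pin_jar's own z axis and vertical below 0.1 rad and linear speed of each of oil_bottle, glue_bottle, pin_jar below 0.02 m/s and x of glue_bottle in the frame of drip_tray between -0.105 and 0.105 m and y of glue_bottle in the frame of drip_tray between -0.042 and 0.042 m and z of glue_bottle in the frame of drip_tray between -0.003 and 0.008 m and x of pin_jar in the frame of drip_tray between -0.105 and 0.105 m and y of pin_jar in the frame of drip_tray between -0.042 and 0.042 m and z of pin_jar in the frame of drip_tray between -0.003 and 0.008 m), for 0.2 s.
2. the till is slid across to the bottle end (at least 0.15 m) (value of joint till above 0.15 m), for 0.2 s.
3. the handle block lies flat between the strips of the sanding board (x of handle_block in the frame of sanding_board between -0.04 and 0.01 m and y of handle_block in the frame of sanding_board between -0.012 and 0.012 m and z of handle_block in the frame of sanding_board between 0.009 and 0.016 m and angle between the y axis of handle_block and the x axis of sanding_board, either way round below 0.2 rad and angle between handle_block's own z axis and vertical below 0.1 rad and linear speed of handle_block below 0.02 m/s), for 0.2 s.
At the end, for the whole second after the job is handed in: Block flat between the board's strips (centre within 12 mm of the middle line, turned under 0.2 rad); till home within 12 mm; bottles and jar upright in the chest, each within 15 mm of where it stood; antler tip within 20 mm of its place; all at rest (all of step 3 and value of joint till below 0.012 m and distance of each of oil_bottle, glue_bottle, pin_jar from where it was at the start of the episode below 0.015 m and angle between each of oil_bottle, glue_bottle, pin_jar's own z axis and vertical below 0.1 rad and linear speed of each of oil_bottle, glue_bottle, pin_jar below 0.02 m/s and distance of antler_tip from where it was at the start of the episode below 0.02 m); the robot touches nothing.
It fails at once if a bottle or the jar is knocked over or tipped (more than 0.6 rad) (angle between any of oil_bottle, glue_bottle, pin_jar's own z axis and vertical above 0.6 rad).
It fails at once if the antler tip is lifted or moved about (more than 40 mm) (distance of antler_tip from where it was at the start of the episode above 0.04 m).
It also fails if it takes over 147 s, if anything falls off the work surface, if the arm or the gripper's body presses on something with over 40 N, if the wrist force passes 120 N, or if a joint passes its speed limit or range.

## Robot

A 7-joint arm with a two-finger parallel gripper is mounted at the origin on a cart in front of the work surface, level with it; the furniture and walls round the work are solid. World frame = base frame: x ahead of the robot, y to its left, z up, the work surface at z = 0. Lengths are in mm, angles in rad, forces in N, time in s.
With the tool pointing down it reaches from about 400 to 875 mm from the base axis. Payload 4.4 kg.
Tool frame: the origin (TCP) lies at the very end of the fingers, on their centre line; the grasp point (between the pads) lies 19 mm behind it; z points along the fingers, y is the direction in which the jaws open and shut (so a half turn about z gives the same grasp; the last joint's range is limited). The gripper opens to 85 mm and grips with 20 to 120 N. Pads are 22 mm wide; open, the fingers measure 114 mm over their backs; the gripper's body (76 mm by 85 mm) begins 54 mm behind the grasp point. The pads swing forward as they close: fully open they stand 13 mm farther back than shut.
Start: joints at [-1.39, 0.628, 0.038, 1.517, -0.027, 0.996, -0.02], TCP at [158.77, 630.326, 195.713] pointing down, gripper open.
Joint ranges: [-3.06, 3.06], [-0.37, 2.12], [-1.25, 1.32], [0.18, 2.47], [-1.1, 4.24], [0.23, 1.98], [-2.94, 2.94]. Speed limits (rad/s): [2.57, 2.57, 3.14, 3.14, 3.14, 3.14, 3.14].

## Interface

Orientations are given as [roll, pitch, yaw] about the fixed x, y, z axes, in that order (R = Rz(yaw) Ry(pitch) Rx(roll)).
In Python, from cell import read_state, get_image, finish_job gives the robot as it stands.
- The arm moves only by the tool carry_out, never from a script. Its argument "series" is a list that holds one entry, the list of rows, each a list of 7 numbers: the shift along the tool's x, y, z in cm, then the turn, a rotation vector about the tool's x, y, z in rad, then the finger opening in cm, from 0 to 8.54. In form: [[[x, y, z, wx, wy, wz, grip], ...]]. A call has 1 to 5 rows; each row is the pose to reach, as a shift and turn from the pose commanded when the call began, along the tool's axes at that moment; what a row does not reach only later rows make up. A row lasts 1/12 s, in which the tool goes at most 41.7 mm and 7.16 degrees, less where a joint would pass 70% of its speed; a pose out of reach is approached as far as the arm can. A call with a gripper value outside its range is refused whole. The fingers move at their own pace and stop on an object; the grip force is fixed at half the most. Time passes only in rows, so rows that repeat a pose let the fingers close. It gives the time, the measured TCP pose, the force and the opening at its end, in the units of the state.
- read_state(): the state, without advancing time (a new reading comes with each control period).
- get_image(name): name is "scene" or "top"; returns a dict with "img" (480x640x3 uint8, blue, green, red), "z_map" (480x640 float32, mm along the optical axis (not along the pixel's ray), 0 where there is no reading), "mtx" (3x3 intrinsics, pixels), "dist" ([k1, k2, p1, p2, k3] as OpenCV has them; the pictures are not rectified), "T" (4x4, takes a point from camera to world coordinates). Camera axes: x right, y down, z forward; pixel columns grow to the right and rows downward; lengths in mm; the calibration is good to about 2 mm. A picture is of the moment at which its call begins.
- finish_job(): hands the job in, once; it reports no verdict.
The state is a dict: "clock": time; "qpos": joint angles; "qd": joint speeds; "tau": joint torques, N m; "eef_pos": TCP position; "tool_rot": TCP orientation; "force": force on the tool from outside, world axes, zero at the start; "torque": the same for the moment, N m; "width": finger opening in mm.
Only numpy, scipy, OpenCV 4.12 (cv2) and the standard library are available. Lean on these libraries where they do the work, as an engineer would, in place of code of your own. Each camera call takes 0.05 s, during which the arm holds its last target.

## Working session

There is one attempt and no reset: what is moved stays moved. The work goes in short steps, Python scripts to look and compute and a tool call to move; the robot and the scene stay as the last step left them, time stands still between calls to the robot, and variables do not carry over. Pictures are saved under pics/ and viewed, and the job is handed in when it is done.

Besides the shell and the picture viewer there is one more tool, called after "Request:" as name(argument=value, ...), one argument or row to a line, values as JSON. carry_out: Moves the arm, as the interface text tells. Its arguments: {"type":"object","properties":{"series":{"type":"array","items":{"type":"array","items":{"type":"array","items":{"type":"number"}}}}},"required":["series"]}

```bash
mkdir -p pics; ls
python3 - <<'E'
from cell import read_state,get_image
import cv2,numpy as np
s=read_state();print(s)
for n in("scene","top"):
    d=get_image(n);cv2.imwrite(f"pics/{n}0.png",d["img"]);np.savez(f"{n}0.npz",**d);print(n,d["mtx"],d["dist"],d["T"].round(3))
E
```

```text
pics
{'clock': 0.0, 'qpos': array([-1.38981476,  0.62936386,  0.0384483 ,  1.51841029, -0.02698058,
        0.99626086, -0.02003691]), 'qd': array([-2.24962153e-05, -9.45098199e-04, -1.10524300e-03, -2.12479015e-03,
        2.80425897e-04, -5.14045220e-04, -8.72490752e-04]), 'tau': array([-5.53980335e-04, -5.63407195e+01,  1.22596655e+00, -1.93456417e+01,
        1.09462984e-02,  1.02675083e-02,  1.06324259e-05]), 'eef_pos': array([158.5960149 , 629.62688312, 194.7642484 ]), 'tool_rot': array([-3.13966911e+00,  4.71123113e-05,  2.89477870e+00]), 'force': array([ 0.18605344, -0.12602846,  0.46166315]), 'torque': array([-0.05947295, -0.00856757,  0.02958632]), 'width': 85.24881261863614}
scene [[469.65725284   0.         326.1377819 ]
 [  0.         469.65725284 238.92620925]
 [  0.           0.           1.        ]] [1.67666877e-05 0.00000000e+00 0.00000000e+00 0.00000000e+00
 0.00000000e+00] [[ 8.59000e-01 -3.29000e-01  3.92000e-01  1.60860e+02]
 [-5.11000e-01 -5.21000e-01  6.84000e-01 -6.21488e+02]
 [-2.00000e-02 -7.88000e-01 -6.16000e-01  6.59646e+02]
 [ 0.00000e+00  0.00000e+00  0.00000e+00  1.00000e+00]]
top [[580.98070102   0.         320.82011521]
 [  0.         580.98070102 248.79858159]
 [  0.           0.           1.        ]] [-0.03680433  0.          0.          0.          0.        ] [[ 1.70000e-02 -9.92000e-01  1.25000e-01  4.07417e+02]
 [-1.00000e+00 -1.80000e-02 -6.00000e-03  6.19000e-01]
 [ 8.00000e-03 -1.25000e-01 -9.92000e-01  9.92624e+02]
 [ 0.00000e+00  0.00000e+00  0.00000e+00  1.00000e+00]]
```

View pics/scene0.png

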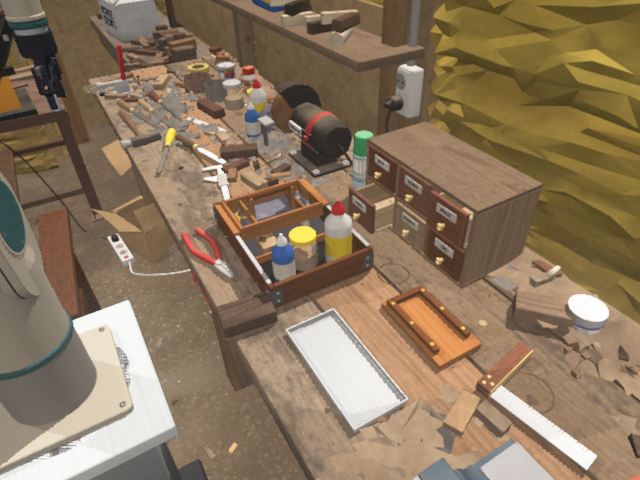

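View pics/top0.png

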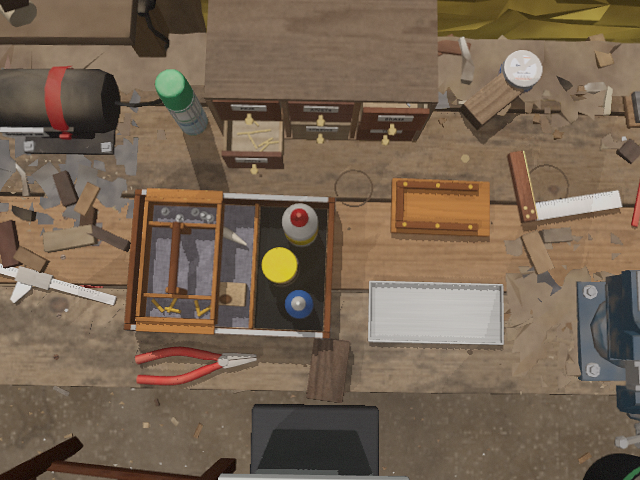

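```bash
cat > h.py <<'E'
import numpy as np,cv2
def load(n): return dict(np.load(n))
def world(d):
    z=d["z_map"];H,W=z.shape
    u,v=np.meshgrid(np.arange(W),np.arange(H))
    p=cv2.undistortPoints(np.stack([u,v],-1).reshape(-1,1,2).astype(np.float64),d["mtx"],d["dist"]).reshape(H,W,2)
    P=np.dstack([p*z[...,None],z]);P=P@d["T"][:3,:3].T+d["T"][:3,3];P[z==0]=np.nan
    return P
def plane(d,u,v,h):
    uv=np.array([[[u,v]]],float);p=cv2.undistortPoints(uv,d["mtx"],d["dist"])[0,0]
    r=d["T"][:3,:3]@np.array([p[0],p[1],1]);o=d["T"][:3,3];return o+r*(h-o[2])/r[2]
E
python3 - <<'E'
from h import *
d=load("top0.npz");P=world(d);hsv=cv2.cvtColor(d["img"],cv2.COLOR_BGR2HSV)
h,s,v=cv2.split(hsv)
print("bench z",[np.round(P[r,c],1) for r,c in((230,350),(305,520),(320,435),(200,440),(210,460))])
roi=np.zeros(h.shape,bool);roi[195:335,250:335]=1
for n,m in dict(yellow=(h>22)&(h<35)&(s>150)&(v>120),blue=(h>100)&(h<125)&(s>120),red=((h<8)|(h>172))&(s>150)&(v>100)).items():
    m=(m&roi).astype(np.uint8);k,l,st,c=cv2.connectedComponentsWithStats(m)
    for i in range(1,k):
        if st[i,4]>40:
            print(n,st[i],c[i],np.nanmedian(P[l==i],0).round(1),np.nanpercentile(P[l==i],[3,97],axis=0).round(1).tolist())
for r in (205,264,304):
  print(r,[tuple(P[r,c].round(0)) for c in range(120,345,6)])
E
```

```text
bench z [array([566.2, -54.8,   1.3]), array([ 441.5, -345.3,    7.3]), array([ 414.1, -201.5,   -1.1]), array([ 619.1, -208.4,   15.1]), array([ 602.6, -243.2,   13.4])]
yellow [ 262  247   35   36 1001] [278.97102897 264.53146853] [495.6  60.7  85.8] [[471.7, 37.0, 82.0], [520.3, 84.8, 88.7]]
blue [285 290  28  28 410] [298.36585366 303.42926829] [435.5  28.   97.7] [[416.2, 10.6, 90.9], [454.6, 47.7, 104.5]]
red [291 209  17  18 212] [298.93396226 217.52830189] [559.6  28.6 148.4] [[549.8, 18.6, 140.3], [571.5, 40.3, 159.0]]
205 [(np.float64(603.0), np.float64(345.0), np.float64(4.0)), (np.float64(603.0), np.float64(335.0), np.float64(3.0)), (np.float64(603.0), np.float64(324.0), np.float64(3.0)), (np.float64(592.0), np.float64(296.0), np.float64(60.0)), (np.float64(590.0), np.float64(282.0), np.float64(73.0)), (np.float64(593.0), np.float64(276.0), np.float64(58.0)), (np.float64(595.0), np.float64(270.0), np.float64(47.0)), (np.float64(596.0), np.float64(261.0), np.float64(44.0)), (np.float64(597.0), np.float64(252.0), np.float64(40.0)), (np.float64(597.0), np.float64(242.0), np.
[... 5311 characters left out ...]
t64(14.0)), (np.float64(436.0), np.float64(69.0), np.float64(13.0)), (np.float64(437.0), np.float64(59.0), np.float64(11.0)), (np.float64(434.0), np.float64(44.0), np.float64(99.0)), (np.float64(433.0), np.float64(34.0), np.float64(126.0)), (np.float64(434.0), np.float64(25.0), np.float64(125.0)), (np.float64(434.0), np.float64(17.0), np.float64(104.0)), (np.float64(435.0), np.float64(8.0), np.float64(87.0)), (np.float64(438.0), np.float64(-2.0), np.float64(13.0)), (np.float64(437.0), np.float64(-12.0), np.float64(36.0)), (np.float64(436.0), np.float64(-21.0), np.float64(60.0)), (np.float64(438.0), np.float64(-32.0), np.float64(1.0)), (np.float64(439.0), np.float64(-43.0), np.float64(-2.0))]
```

Run:
```python
from h import *
d=load("top0.npz");im=d["img"]
a=cv2.resize(im[180:345,115:345],None,fx=3.4,fy=3.4,interpolation=cv2.INTER_CUBIC);cv2.imwrite("pics/topc.png",a)
a=cv2.resize(im[170:355,360:510],None,fx=3.2,fy=3.2,interpolation=cv2.INTER_CUBIC);cv2.imwrite("pics/topt.png",a)
```

```text
(no output)
```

View pics/topc.png

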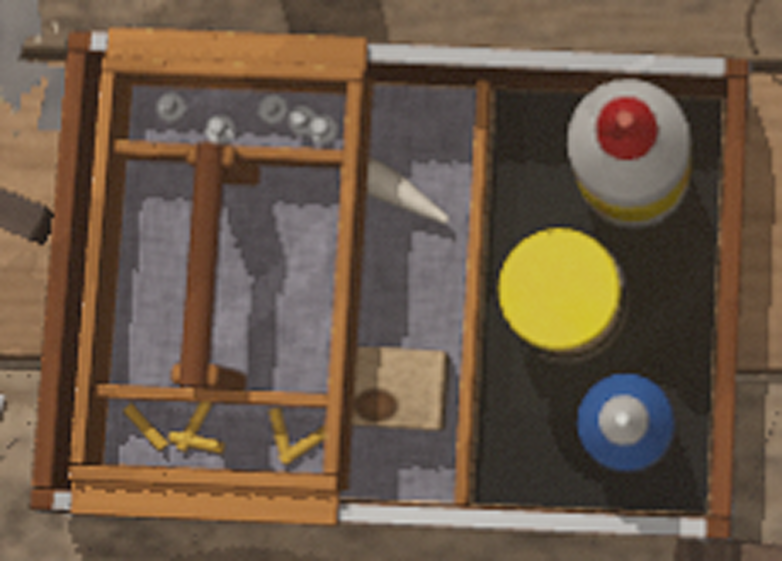

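View pics/topt.png

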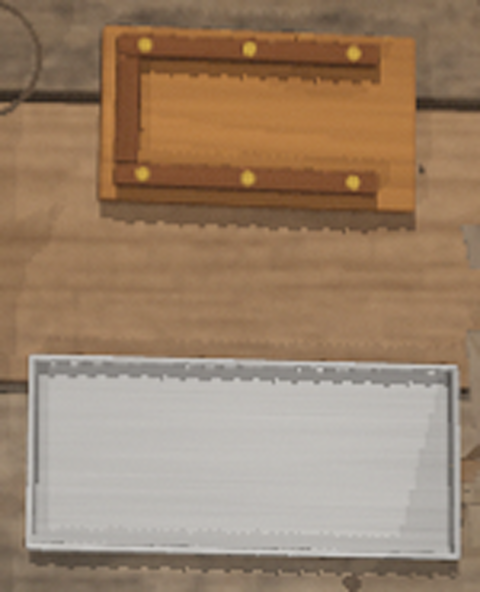

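```bash
cat >> h.py <<'E'
def crop(u,v,f,c0,r0): return (u+.5)/f-.5+c0,(v+.5)/f-.5+r0
E
python3 - <<'E'
from h import *
d=load("top0.npz");P=world(d)
def C(u,v,h): return plane(d,*crop(u,v,3.4,115,180),h)
def B(u,v,h): return plane(d,*crop(u,v,3.2,360,170),h)
c=[C(*p,58) for p in((68,32),(748,60),(733,535),(33,507))];c=np.array(c);print("chest",c.round(1));print([np.linalg.norm(c[i]-c[i-1]).round(1) for i in range(4)],c.mean(0))
e=c[0]+c[3]-c[1]-c[2];print("yaw",np.arctan2(-e[0],e[1]))
b=np.array([B(*p,12) for p in((104,26),(416,38),(415,213),(99,201))]);print("board",b.round(1),[np.linalg.norm(b[i]-b[i-1]).round(1) for i in range(4)],b.mean(0));e=b[0]+b[3]-b[1]-b[2];print("yaw of x dir from +y",np.arctan2(-e[0],e[1]))
b=np.array([B(*p,12) for p in((29,355),(459,365),(460,558),(27,549))]);print("tray",b.round(1),[np.linalg.norm(b[i]-b[i-1]).round(1) for i in range(4)],b.mean(0));e=b[0]+b[3]-b[1]-b[2];print("yaw",np.arctan2(-e[0],e[1]))
print("lid",C(559,289,75+10)); print("nozzle",C(624,420,130)); print("gluecap",C(627,127,155))
print("bar ends",C(210,160,98+7),C(192,370,105))
print("block top corners",[C(*p,33).round(1) for p in((447,350),(442,429),(355,348))])
print("antler tip",C(450,222,15))
# depth clouds
h=P[...,2]
def circ(lo,hi,box):
    m=(P[...,0]>box[0])&(P[...,0]<box[1])&(P[...,1]>box[2])&(P[...,1]<box[3])&(h>lo)&(h<hi);q=P[m];(cx,r)=cv2.minEnclosingCircle(q[:,:2].astype(np.float32));print(m.sum(),q.mean(0).round(1),cx,r)
circ(75,95,(460,530,30,95));circ(115,140,(415,455,5,55));circ(88,140,(405,465,5,60))
circ(138,175,(535,590,5,60));circ(100,125,(515,600,0,70))
E
```

```text
chest [[619.  303.4  58. ]
 [611.  -25.9  58. ]
 [384.1 -22.   58. ]
 [391.1 307.   58. ]]
[np.float64(228.0), np.float64(329.4), np.float64(226.9), np.float64(329.1)] [501.31939349 140.63218043  58.        ]
yaw -0.02275829969405195
board [[ 657.4 -126.3   12. ]
 [ 654.2 -296.1   12. ]
 [ 558.2 -293.5   12. ]
 [ 561.5 -123.7   12. ]] [np.float64(95.9), np.float64(169.8), np.float64(96.1), np.float64(169.9)] [ 607.82275748 -209.90872888   12.        ]
yaw of x dir from +y -0.019167792227084816
tray [[ 478.5  -86.8   12. ]
 [ 477.  -315.5   12. ]
 [ 375.6 -314.    12. ]
 [ 377.   -86.5   12. ]] [np.float64(101.5), np.float64(228.7), np.float64(101.4), np.float64(227.6)] [ 427.03808836 -200.71441285   12.        ]
yaw -0.006408857374832892
lid [495.8018358   60.60955609  85.        ]
nozzle [434.68340707  27.90315042 130.        ]
gluecap [559.50700778  28.54957929 155.        ]
bar ends [549.97354169 219.73973556 105.        ] [454.33513928 223.28727667 105.        ]
block top corners [array([470.1, 117.7,  33. ]), array([431.9, 118.9,  33. ]), array([470.3, 162.5,  33. ])]
antler tip [535.22521578 120.49419029  15.        ]
999 [496.1  61.   85.8] (496.46234130859375, 61.388668060302734) 28.00395393371582
154 [435.5  29.1 122.1] (435.64996337890625, 28.97708511352539) 10.5657377243042
610 [435.2  28.9 104.4] (435.4814758300781, 29.201637268066406) 21.6605281829834
268 [560.8  29.6 149. ] (562.3479614257812, 29.54194450378418) 13.80039119720459
618 [557.6  29.1 117.1] (561.8428955078125, 29.801013946533203) 27.77408218383789
```

```bash
cat > g.py <<'E'
import sys,numpy as np
from scipy.spatial.transform import Rotation as Ro
from cell import read_state
# usage: g.py "x,y,z,yaw" ... : goals (mm, rad; tool down) seen from the present pose
s=read_state();p=s["eef_pos"];R=Ro.from_euler("xyz",s["tool_rot"])
print("t",round(s["clock"],2),"p",p.round(1),"rpy",s["tool_rot"].round(3),"w",round(s["width"],1),"F",s["force"].round(1),"q",s["qpos"].round(2))
for a in sys.argv[1:]:
    g=np.array([float(v) for v in a.split(",")]);G=Ro.from_euler("xyz",[np.pi,0,g[3]])
    sh=R.inv().apply(g[:3]-p)/10;w=(R.inv()*G).as_rotvec()
    print(a,"->",sh.round(2),w.round(3),"rows>=",round(max(np.linalg.norm(sh)/4.17,np.degrees(np.linalg.norm(w))/7.16),1))
E
python3 g.py 360,330,230,3.119 560.5,29,230,3.119
```

```text
t 0.1 p [158.6 629.7 194.9] rpy [-3.14   0.     2.895] w 85.3 F [-0.3  0.5 -0.1] q [-1.39  0.63  0.04  1.52 -0.03  1.   -0.02]
360,330,230,3.119 -> [-26.85 -24.15  -3.47] [-0.002 -0.    -0.224] rows>= 8.7
560.5,29,230,3.119 -> [-53.64 -48.44  -3.43] [-0.002 -0.    -0.224] rows>= 17.4
```

Request:
carry_out(
  series=[
    [[-26.8,-24.2,-3.4,0,0,-0.224,8.5],[-26.8,-24.2,-3.4,0,0,-0.224,8.5],[-26.8,-24.2,-3.4,0,0,-0.224,8.5],[-26.8,-24.2,-3.4,0,0,-0.224,8.5],[-26.8,-24.2,-3.4,0,0,-0.224,8.5]],
  ],
)

```text
clock: 0.52
eef_pos: [274.7, 455.8, 215.0]
tool_rot: [-3.141, -0.0, 3.119]
force: [0.0, -0.2, -0.3]
width: 85.0
```

```bash
python3 g.py 360,330,230,3.119 560.5,29,230,3.119
```

```text
t 0.52 p [274.7 455.8 215. ] rpy [-3.141 -0.     3.119] w 85.0 F [ 0.  -0.2 -0.3] q [-1.07  0.44 -0.02  1.82  0.01  0.89  0.46]
360,330,230,3.119 -> [ -8.81 -12.39  -1.49] [-0.001 -0.     0.   ] rows>= 3.7
560.5,29,230,3.119 -> [-29.53 -42.03  -1.47] [-0.001 -0.     0.   ] rows>= 12.3
```

Request:
carry_out(
  series=[
    [[-29.5,-42.0,-1.5,0,0,0,8.5],[-29.5,-42.0,-1.5,0,0,0,8.5],[-29.5,-42.0,-1.5,0,0,0,8.5],[-29.5,-42.0,-1.5,0,0,0,8.5],[-29.5,-42.0,-1.5,0,0,0,8.5]],
  ],
)

```text
clock: 0.93
eef_pos: [390.4, 282.8, 221.3]
tool_rot: [-3.141, -0.0, 3.119]
force: [0.9, 0.5, -0.1]
width: 85.3
```

```bash
python3 g.py 560.5,29,230,3.119 560.5,29,70,3.119
```

```text
t 0.93 p [390.4 282.8 221.3] rpy [-3.141 -0.     3.119] w 85.3 F [ 0.9  0.5 -0.1] q [-0.7   0.36  0.01  1.94 -0.01  0.85  0.87]
560.5,29,230,3.119 -> [-17.58 -24.99  -0.87] [-0. -0. -0.] rows>= 7.3
560.5,29,70,3.119 -> [-17.58 -24.99  15.13] [-0. -0. -0.] rows>= 8.2
```

Request:
carry_out(
  series=[
    [[-17.6,-25.0,-0.9,0,0,0,8.5],[-17.6,-25.0,-0.9,0,0,0,8.5],[-17.6,-25.0,-0.9,0,0,0,8.5],[-17.6,-25.0,-0.9,0,0,0,8.5],[-17.6,-25.0,-0.9,0,0,0,8.5]],
  ],
)

```text
clock: 1.35
eef_pos: [506.3, 109.9, 227.4]
tool_rot: [-3.142, -0.001, 3.119]
force: [0.5, 0.8, -0.7]
width: 85.1
```

```bash
python3 g.py 560.5,29,230,3.119 560.5,29,70,3.119
```

```text
t 1.35 p [506.3 109.9 227.4] rpy [-3.142e+00 -1.000e-03  3.119e+00] w 85.1 F [ 0.5  0.8 -0.7] q [-0.31  0.4   0.06  1.84 -0.03  0.9   1.31]
560.5,29,230,3.119 -> [-5.6  -7.96 -0.27] [-0.    -0.001 -0.   ] rows>= 2.3
560.5,29,70,3.119 -> [-5.61 -7.96 15.73] [-0.    -0.001 -0.   ] rows>= 4.4
```

Request:
carry_out(
  series=[
    [[-5.6,-7.96,-0.2,0,0,0,8.5],[-5.6,-7.96,-0.2,0,0,0,8.5],[-5.6,-7.96,-0.2,0,0,0,8.5],[-5.6,-7.96,4,0,0,0,8.5],[-5.6,-7.96,4,0,0,0,8.5]],
  ],
)

```text
clock: 1.77
eef_pos: [556.2, 29.3, 182.2]
tool_rot: [-3.14, -0.01, 3.116]
force: [-2.3, -0.2, -1.5]
width: 85.0
```

```bash
python3 g.py 560.5,29,70,3.119
```

```text
t 1.77 p [556.2  29.3 182.2] rpy [-3.14  -0.01   3.116] w 85.0 F [-2.3 -0.2 -1.5] q [-0.15  0.52  0.07  1.79 -0.05  0.85  1.49]
560.5,29,70,3.119 -> [-0.54 -0.   11.22] [-0.001 -0.01  -0.003] rows>= 2.7
```

Request:
carry_out(
  series=[
    [[0,0,0,0,0,0,8.5],[0,0,0,0,0,0,8.5]],
  ],
)

```text
clock: 1.93
eef_pos: [560.0, 31.9, 188.1]
tool_rot: [3.141, -0.0, 3.12]
force: [0.1, 0.4, 0.9]
width: 85.3
```

```bash
python3 g.py 560.5,29,70,3.119
python3 - <<'E'
from cell import get_image
import cv2
d=get_image("scene");cv2.imwrite("pics/s1.png",cv2.resize(d["img"][120:360,160:480],None,fx=2.4,fy=2.4))
E
```

```text
t 1.93 p [560.   31.9 188.1] rpy [ 3.141 -0.     3.12 ] w 85.3 F [0.1 0.4 0.9] q [-0.15  0.51  0.07  1.78 -0.05  0.85  1.49]
560.5,29,70,3.119 -> [-0.06 -0.3  11.81] [ 0.    -0.     0.001] rows>= 2.8
```

View pics/s1.png

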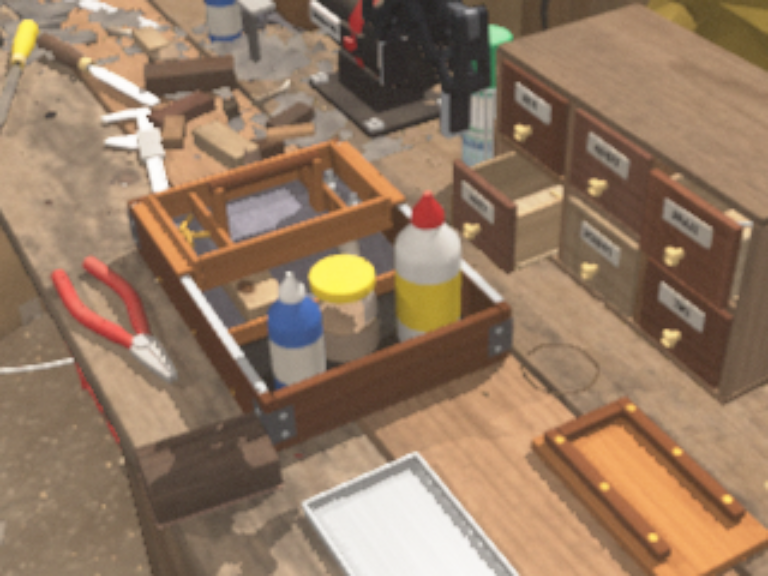

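Run:
```python
from cell import get_image
from h import *
for n in("scene","top"):
    d=get_image(n);im=d["img"].copy();T=np.linalg.inv(d["T"])
    for p in((560,32,188),(560,29,160),(435,28.5,130),(495.8,60.8,85)):
        r=cv2.projectPoints(np.array([p],float),cv2.Rodrigues(T[:3,:3])[0],T[:3,3],d["mtx"],d["dist"])[0].ravel();print(n,p,r.round(1));cv2.circle(im,tuple(int(round(x)) for x in r),3,(0,255,0),1)
    cv2.imwrite(f"pics/{n}2.png",im)
```

```text
scene (560, 32, 188) [335.8 186.4]
scene (560, 29, 160) [336.7 199.5]
scene (435, 28.5, 130) [280.1 232.9]
scene (495.8, 60.8, 85) [301.7 232.7]
top (560, 32, 188) [295.9 212.4]
top (560, 29, 160) [298.7 216. ]
top (435, 28.5, 130) [297.8 303. ]
top (495.8, 60.8, 85) [278.9 264.6]
```

View pics/scene2.png

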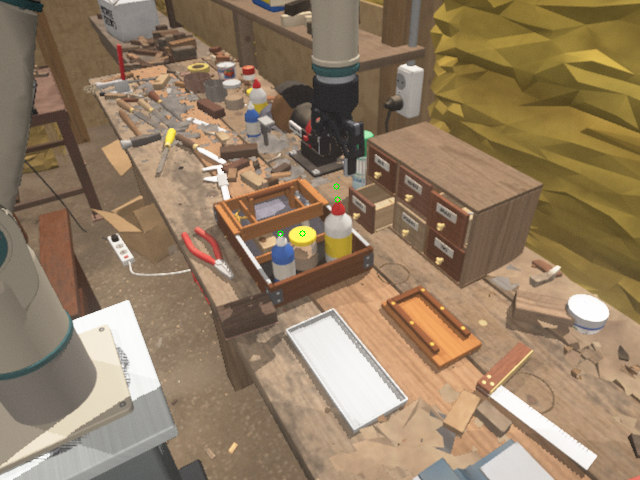

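View pics/top2.png

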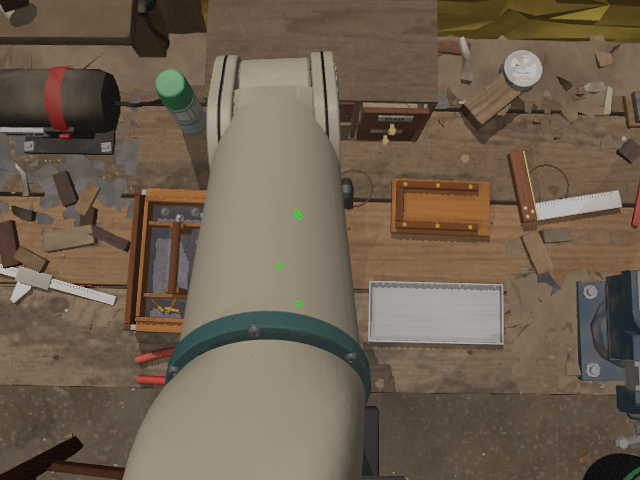

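Request:
carry_out(
  series=[
    [[-0.05,-0.3,3,0,0,0,8.5],[-0.05,-0.3,6,0,0,0,8.5],[-0.05,-0.3,9,0,0,0,8.5],[-0.05,-0.3,11,0,0,0,8.5],[-0.05,-0.3,11.8,0,0,0,8.5]],
  ],
)

```text
clock: 2.5
eef_pos: [559.1, 28.5, 67.8]
tool_rot: [-3.141, -0.003, 3.12]
force: [0.5, -0.1, 1.1]
width: 84.7
```

Request:
carry_out(
  series=[
    [[0,0,0,0,0,0,7.5],[0,0,0,0,0,0,5],[0,0,0,0,0,0,5],[0,0,0,0,0,0,5],[0,0,0,0,0,0,5]],
  ],
)

```text
clock: 2.92
eef_pos: [562.2, 28.4, 71.8]
tool_rot: [3.141, 0.004, 3.119]
force: [-0.9, 0.0, 6.7]
width: 53.7
```

```bash
python3 g.py 560.5,29,150,3.119
python3 - <<'E'
from cell import get_image
import cv2
d=get_image("scene");cv2.imwrite("pics/s2.png",cv2.resize(d["img"][120:320,200:440],None,fx=3,fy=3))
E
```

```text
t 2.92 p [562.2  28.4  71.8] rpy [3.141 0.004 3.119] w 53.7 F [-0.9  0.   6.7] q [-0.13  0.67  0.05  1.88 -0.06  0.59  1.5 ]
560.5,29,150,3.119 -> [ 0.14  0.07 -7.82] [ 0.001  0.004 -0.   ] rows>= 1.9
```

View pics/s2.png

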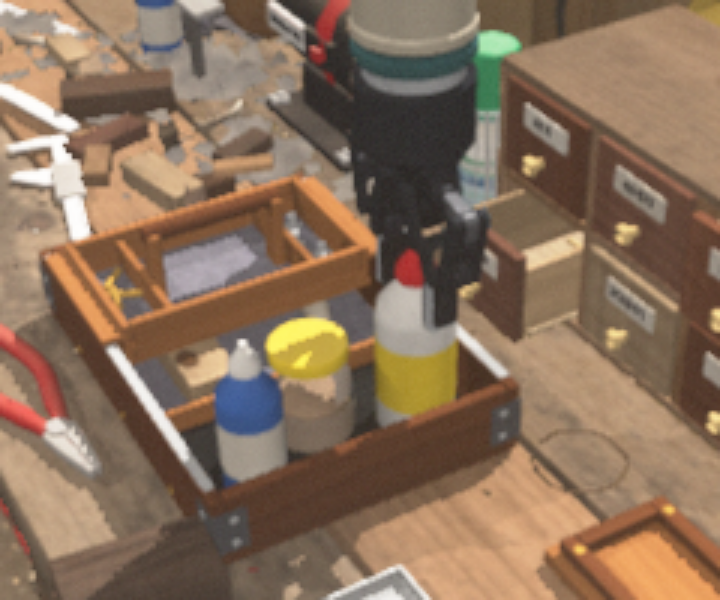

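Run:
```python
from cell import get_image,read_state
from h import *
print(read_state()["force"],read_state()["width"])
d=get_image("scene")
p=cv2.undistortPoints(np.array([[[200+440/3,120+325/3]]]),d["mtx"],d["dist"])[0,0]
r=d["T"][:3,:3]@np.array([*p,1]);o=d["T"][:3,3];
for Y in(0,-14):print(o+r*(Y-o[1])/r[1])
# bottle outline z: yellow band top, red cap
P=world(d)
for c in (325,330,336,342,346):
    print(c,[tuple(P[rr,c].round(0)) for rr in range(190,250,5)])
print(read_state()["force"],read_state()["width"],read_state()["eef_pos"])
```

```text
[0.08905505 0.41770223 6.67810006] 54.13357353331593
[564.72230707   0.         106.77913832]
[555.62466983 -14.         119.23333933]
325 [(np.float64(547.0), np.float64(51.0), np.float64(174.0)), (np.float64(552.0), np.float64(60.0), np.float64(156.0)), (np.float64(613.0), np.float64(167.0), np.float64(64.0)), (np.float64(607.0), np.float64(156.0), np.float64(58.0)), (np.float64(607.0), np.float64(158.0), np.float64(43.0)), (np.float64(607.0), np.float64(158.0), np.float64(29.0)), (np.float64(608.0), np.float64(160.0), np.float64(13.0)), (np.float64(536.0), np.float64(35.0), np.float64(104.0)), (np.float64(537.0), np.float64(38.0), np.float64(90.0)), (np.float64(536.0), np.float64(37.0), np.float64(78.0)), (np.float64(537.0), np.float64(38.0), np.float64(64.0)), (np.float64(538.0), np.float64(41.0), np.float64(49.0))]
330 [(np.float64(557.0), np.float64(49.0), np.float64(172.0)), (np.float64(563.0), np.float64(59.0), np.float64(153.0)), (np.float64(560.0), np.float64(54.0), np.float64(145.0)), (np.float64(560.0), np.float64(56.0), np.float64(132.0)), (np.float64(560.0), np.float64(
[... 1911 characters left out ...]
5.0), np.float64(-2.0)), (np.float64(561.0), np.float64(-3.0), np.float64(176.0)), (np.float64(694.0), np.float64(203.0), np.float64(0.0)), (np.float64(556.0), np.float64(-11.0), np.float64(160.0)), (np.float64(556.0), np.float64(-11.0), np.float64(148.0)), (np.float64(556.0), np.float64(-11.0), np.float64(137.0)), (np.float64(556.0), np.float64(-12.0), np.float64(126.0)), (np.float64(563.0), np.float64(0.0), np.float64(103.0)), (np.float64(564.0), np.float64(1.0), np.float64(90.0)), (np.float64(562.0), np.float64(-2.0), np.float64(80.0)), (np.float64(563.0), np.float64(-0.0), np.float64(65.0))]
[-1.05152155  0.73397639  7.05714736] 53.900491779741195 [562.29064641  28.3641388   71.7702796 ]
```

Run:
```python
from cell import get_image,read_state
from h import *
d=get_image("scene");P=world(d)
cv2.imwrite("pics/s3.png",cv2.resize(d["img"][130:265,295:385],None,fx=4.4,fy=4.4,interpolation=cv2.INTER_CUBIC))
for c in range(340,366,3):
    print(c,[tuple(int(x) for x in P[rr,c]) for rr in range(150,232,6)])
```

```text
340 [(549, 0, 281), (544, -7, 274), (545, -6, 262), (546, -5, 249), (544, -7, 238), (552, 4, 218), (550, 2, 207), (552, 4, 192), (548, 0, 183), (550, 1, 168), (558, 14, 144), (559, 16, 128), (556, 10, 118), (550, 2, 111)]
343 [(554, -1, 280), (549, -9, 273), (550, -7, 261), (551, -7, 249), (550, -9, 238), (551, -7, 224), (550, -8, 213), (553, -3, 196), (559, 5, 176), (552, -6, 172), (550, -9, 161), (553, -4, 143), (553, -3, 128), (552, -5, 116)]
346 [(558, -4, 280), (555, -10, 272), (554, -11, 261), (557, -7, 247), (557, -7, 235), (556, -9, 224), (555, -11, 213), (560, -3, 194), (560, -3, 180), (697, 208, 0), (556, -10, 159), (555, -11, 146), (555, -11, 132), (555, -11, 118)]
349 [(564, -5, 279), (561, -10, 270), (562, -9, 258), (562, -8, 246), (562, -10, 234), (563, -8, 221), (557, -17, 215), (549, -30, 212), (550, -29, 198), (549, -30, 187), (551, -27, 171), (548, -31, 161), (562, -11, 130), (565, -7, 111)]
352 [(568, -9, 280), (568, -9, 268), (569, -7, 255), (567, -11, 245), (569, -9, 232), (567, -12, 222), (562, -19, 214), (552, -35, 213), (550, -38, 204), (552, -36, 189), (558, -27, 168), (567, -13, 143), (568, -12, 128), (581, 6, 96)]Traceback (most recent call last):
  File "<stdin>", line 6, in <module>
  File "<stdin>", line 6, in <genexpr>
ValueError: cannot convert float NaN to integer
```

View pics/s3.png

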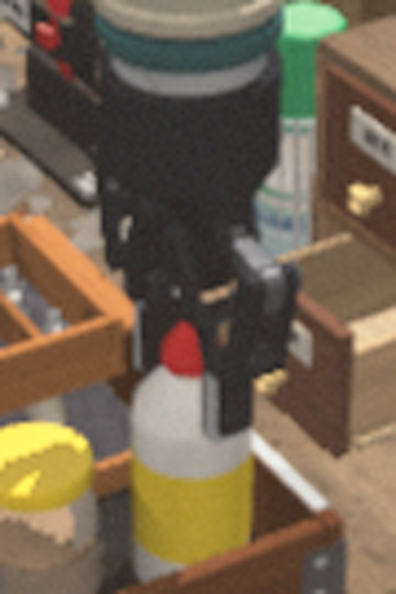

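Run:
```python
from h import *
d=load("scene0.npz");T=np.linalg.inv(d["T"])
def pr(p):return cv2.projectPoints(np.array([p],float),cv2.Rodrigues(T[:3,:3])[0],T[:3,3],d["mtx"],d["dist"])[0].ravel().round(1)
for p in((560,-18,201),(560,-18,241),(560,82,201),(560,-10,75),(560,-5,115),(560,28,72)):print(p,pr(p))
im=cv2.imread("pics/scene2.png");cv2.imwrite("pics/s4.png",cv2.resize(im[80:215,285:385],None,fx=4.4,fy=4.4,interpolation=cv2.INTER_CUBIC))
# start image: TCP (158.6,629.6,194.8) yaw 2.895
print(pr((158.6,629.6,194.8)),pr((158.6,629.6,240)))
cv2.imwrite("pics/s5.png",cv2.resize(d["img"][0:130,0:130],None,fx=4.4,fy=4.4,interpolation=cv2.INTER_CUBIC))
```

```text
(560, -18, 201) [350.2 192.5]
(560, -18, 241) [350.5 173.2]
(560, 82, 201) [322.3 169.4]
(560, -10, 75) [347.3 244.4]
(560, -5, 115) [346. 227.]
(560, 28, 72) [337.2 235.8]
[ 65.7 121.7] [ 58.8 103.7]
```

View pics/s4.png

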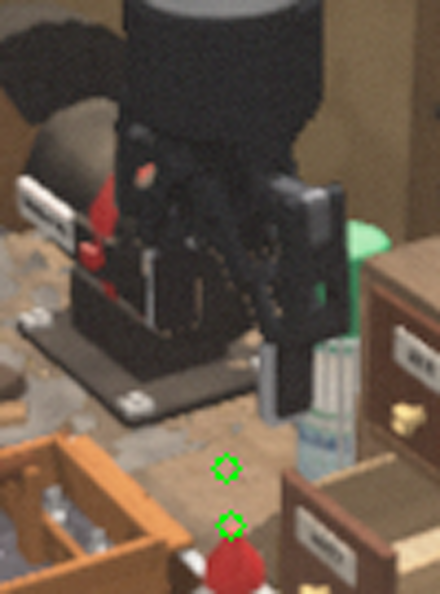

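View pics/s5.png

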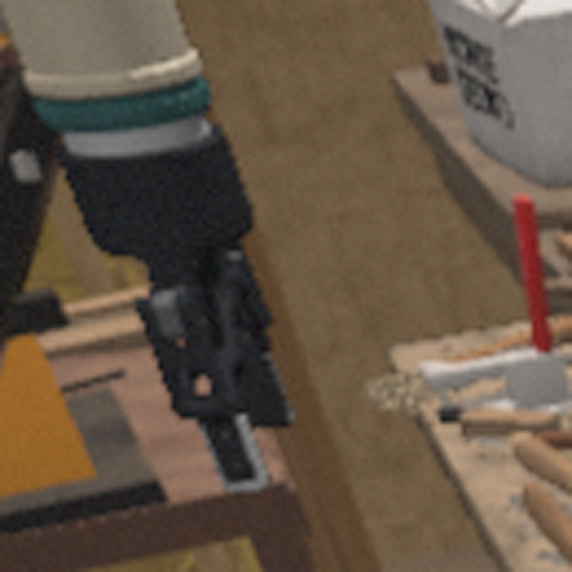

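```bash
python3 - <<'E'
from h import *
d=load("scene0.npz");T=np.linalg.inv(d["T"]);P=world(d)
def pr(p):return cv2.projectPoints(np.array([p],float),cv2.Rodrigues(T[:3,:3])[0],T[:3,3],d["mtx"],d["dist"])[0].ravel().round(1)
tx=np.array([np.cos(2.895),np.sin(2.895),0]);ty=np.array([np.sin(2.895),-np.cos(2.895),0]);c=np.array([158.6,629.7,194.9])
for dz in(0,13,40,53):
  print(dz,[pr(c+s*ty*50+[0,0,dz]) for s in(-1,1)],"px*4.4",[(pr(c+s*ty*50+[0,0,dz])*4.4).round() for s in(-1,1)])
for r in range(90,116,3):print(r,[tuple(int(x) for x in np.nan_to_num(P[r,cc])) for cc in range(46,66,3)])
E
python3 - <<'E'
from scipy.spatial.transform import Rotation
E
```

```text
0 [array([ 62.9, 130.1]), array([ 68.4, 113.7])] px*4.4 [array([277., 572.]), array([301., 500.])]
13 [array([ 60.8, 124.9]), array([ 66.5, 108.8])] px*4.4 [array([268., 550.]), array([293., 479.])]
40 [array([ 56.5, 113.8]), array([62.6, 98.2])] px*4.4 [array([249., 501.]), array([275., 432.])]
53 [array([ 54.4, 108.4]), array([60.6, 93.1])] px*4.4 [array([239., 477.]), array([267., 410.])]
90 [(144, 556, 298), (150, 553, 298), (155, 561, 294), (161, 579, 287), (167, 673, 257), (173, 666, 258), (180, 666, 257)]
93 [(142, 558, 291), (147, 555, 291), (153, 555, 290), (159, 575, 282), (165, 670, 251), (171, 673, 249), (177, 675, 247)]
96 [(139, 573, 280), (145, 572, 279), (151, 572, 278), (156, 580, 274), (162, 674, 243), (169, 669, 243), (175, 670, 241)]
99 [(110, 1992, -183), (143, 575, 272), (149, 576, 270), (154, 581, 267), (160, 1962, -184), (173, 2044, -213), (193, 2811, -468)]
102 [(106, 1946, -181), (141, 574, 266), (146, 582, 262), (152, 572, 264), (158, 583, 259), (167, 1910, -183), (187, 2823, -491)]
105 [(101, 1911, -184), (138, 589, 255), (144, 578, 257), (150, 576, 256), (156, 577, 255), (163, 1857, -179), (175, 1842, -177)]
108 [(98, 1869, -183), (109, 1874, -187), (142, 577, 250), (148, 576, 250), (153, 576, 248), (159, 582, 245), (170, 1821, -183)]
111 [(94, 1824, -181), (106, 1815, -181), (119, 1769, -168), (130, 1776, -173), (142, 1762, -171), (153, 1780, -179), (165, 1766, -178)]
114 [(91, 1775, -177), (103, 1764, -176), (114, 1769, -181), (126, 1772, -185), (137, 1786, -193), (149, 1785, -195), (161, 1771, -193)]
```

Request:
carry_out(
  series=[
    [[0,0,0,0,0,0,7.5],[0,0,0,0,0,0,8.5],[0,0,0,0,0,0,8.5],[0,0,0,0,0,0,8.5]],
  ],
)

```text
clock: 3.4
eef_pos: [560.5, 27.9, 69.6]
tool_rot: [-3.142, 0.0, 3.119]
force: [0.3, -0.0, -1.0]
width: 85.1
```

```bash
python3 g.py 560.5,29,30,3.119
python3 - <<'E'
from cell import get_image,read_state
from h import *
d=get_image("scene")
cv2.imwrite("pics/s6.png",cv2.resize(d["img"][130:265,295:385],None,fx=4.4,fy=4.4,interpolation=cv2.INTER_CUBIC))
E
```

```text
t 3.4 p [560.5  27.9  69.6] rpy [-3.142  0.     3.119] w 85.1 F [ 0.3 -0.  -1. ] q [-0.13  0.67  0.05  1.88 -0.06  0.59  1.5 ]
560.5,29,30,3.119 -> [0.   0.11 3.96] [-0.  0. -0.] rows>= 1.0
```

View pics/s6.png

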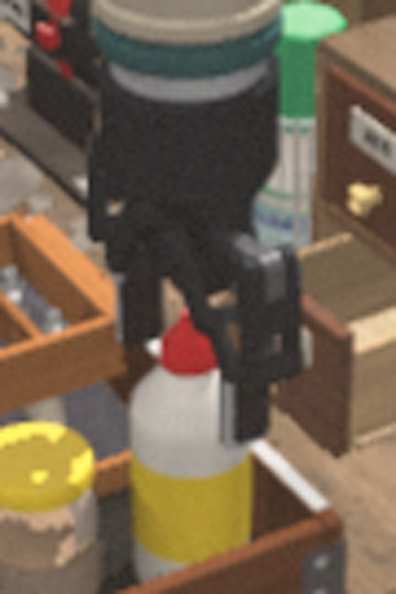

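Request:
carry_out(
  series=[
    [[0,0.1,0.6,0,0,0,8.5],[0,0.1,1.2,0,0,0,8.5],[0,0.1,1.7,0,0,0,8.5],[0,0.1,1.7,0,0,0,8.5]],
  ],
)

```text
clock: 3.78
eef_pos: [560.7, 29.0, 52.0]
tool_rot: [3.142, 0.0, 3.119]
force: [0.7, 0.1, 0.2]
width: 85.1
```

```bash
python3 g.py 560.5,29,50,3.119
python3 - <<'E'
from cell import get_image,read_state
from h import *
d=get_image("scene")
cv2.imwrite("pics/s7.png",cv2.resize(d["img"][130:265,295:385],None,fx=4.4,fy=4.4,interpolation=cv2.INTER_CUBIC))
E
```

```text
t 3.78 p [560.7  29.   52. ] rpy [3.142 0.    3.119] w 85.1 F [0.7 0.1 0.2] q [-0.13  0.7   0.05  1.89 -0.06  0.55  1.5 ]
560.5,29,50,3.119 -> [ 0.02 -0.    0.2 ] [ 0.  0. -0.] rows>= 0.0
```

View pics/s7.png

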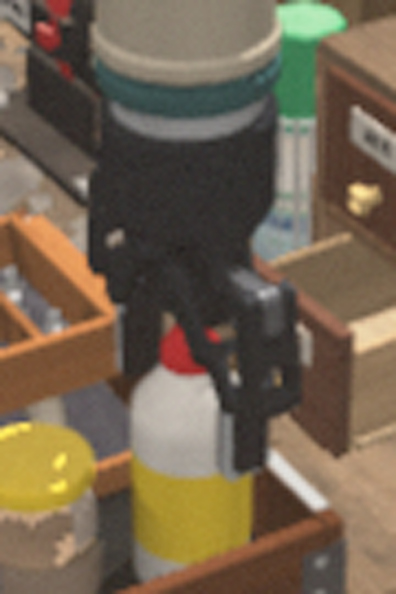

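Request:
carry_out(
  series=[
    [[0,0,0,0,0,0,7],[0,0,0,0,0,0,5],[0,0,0,0,0,0,5],[0,0,0,0,0,0,5],[0,0,0,0,0,0,5]],
  ],
)

```text
clock: 4.25
eef_pos: [560.4, 29.3, 52.4]
tool_rot: [3.141, 0.0, 3.119]
force: [-0.3, 0.6, 2.0]
width: 54.8
```

```bash
python3 g.py 560.5,29,150,3.119
python3 - <<'E'
from cell import get_image,read_state
from h import *
d=get_image("scene")
cv2.imwrite("pics/s8.png",cv2.resize(d["img"][130:265,295:385],None,fx=4.4,fy=4.4,interpolation=cv2.INTER_CUBIC))
E
```

```text
t 4.25 p [560.4  29.3  52.4] rpy [3.141 0.    3.119] w 54.8 F [-0.3  0.6  2. ] q [-0.13  0.7   0.05  1.89 -0.06  0.55  1.5 ]
560.5,29,150,3.119 -> [-0.01 -0.03 -9.76] [ 0.  0. -0.] rows>= 2.3
```

View pics/s8.png

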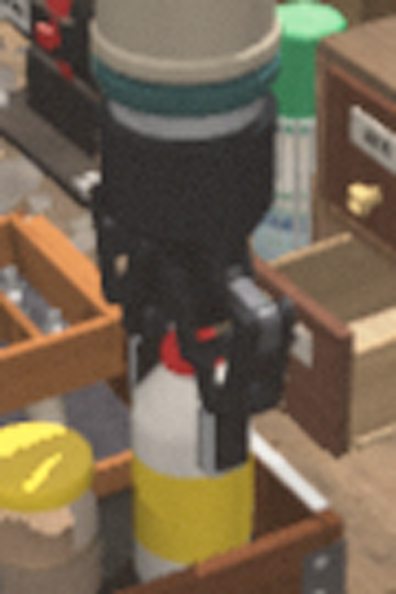

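Request:
carry_out(
  series=[
    [[0,0,-0.5,0,0,0,5],[0,0,-1.2,0,0,0,5],[0,0,-2,0,0,0,5],[0,0,-2,0,0,0,5]],
  ],
)

```text
clock: 4.63
eef_pos: [561.6, 28.8, 74.1]
tool_rot: [3.142, 0.003, 3.118]
force: [0.8, -0.6, -2.9]
width: 55.3
```

```bash
python3 g.py 560.5,29,150,3.119
python3 - <<'E'
from cell import get_image,read_state
from h import *
d=get_image("scene")
cv2.imwrite("pics/s9.png",cv2.resize(d["img"][130:265,295:385],None,fx=4.4,fy=4.4,interpolation=cv2.INTER_CUBIC))
E
```

```text
t 4.63 p [561.6  28.8  74.1] rpy [3.142e+00 3.000e-03 3.118e+00] w 55.3 F [ 0.8 -0.6 -2.9] q [-0.14  0.67  0.05  1.88 -0.06  0.59  1.5 ]
560.5,29,150,3.119 -> [ 0.09  0.02 -7.59] [ 0.     0.003 -0.001] rows>= 1.8
```

View pics/s9.png

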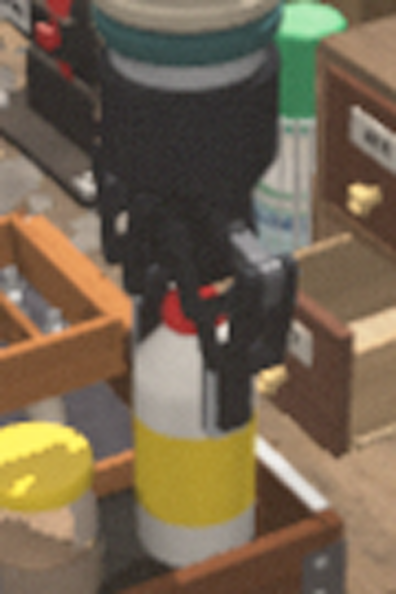

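Request:
carry_out(
  series=[
    [[0,0,-4,0,0,0,5],[0,0,-6.5,0,0,0,5],[2,-4,-7,0,0,0,5],[3.5,-8,-7,0,0,0,5],[5.5,-12,-7,0,0,0,5]],
  ],
)

```text
clock: 5.1
eef_pos: [506.5, -84.1, 143.3]
tool_rot: [-3.141, 0.003, 3.121]
force: [1.3, -1.7, -1.3]
width: 54.9
```

```bash
python3 g.py 426.5,-277,140,3.119
```

```text
t 5.1 p [506.5 -84.1 143.3] rpy [-3.141e+00  3.000e-03  3.121e+00] w 54.9 F [ 1.3 -1.7 -1.3] q [ 0.07  0.51  0.06  1.96 -0.04  0.68  1.7 ]
426.5,-277,140,3.119 -> [  7.61 -19.44   0.32] [-0.001  0.003  0.002] rows>= 5.0
```

Request:
carry_out(
  series=[
    [[1.5,-4,0,0,0,0,5],[3,-8,0,0,0,0,5],[4.5,-11.5,0,0,0,0,5],[6,-15,0,0,0,0,5],[7.2,-18,0,0,0,0,5]],
  ],
)

```text
clock: 5.52
eef_pos: [427.9, -264.2, 142.5]
tool_rot: [-3.141, -0.001, 3.117]
force: [0.4, 0.5, -1.8]
width: 55.2
```

Request:
carry_out(
  series=[
    [[0.5,-1,0,0,0,0,5],[0.5,-1,0,0,0,0,5],[0.5,-1,2,0,0,0,5],[0.5,-1,3,0,0,0,5],[0.5,-1,4,0,0,0,5]],
  ],
)

```text
clock: 5.93
eef_pos: [424.9, -269.8, 101.5]
tool_rot: [3.14, -0.001, 3.121]
force: [0.4, 0.5, -1.7]
width: 55.2
```

```bash
python3 g.py 426.5,-277,45,3.119
```

```text
t 5.93 p [ 424.9 -269.8  101.5] rpy [ 3.140e+00 -1.000e-03  3.121e+00] w 55.2 F [ 0.4  0.5 -1.7] q [ 0.49  0.56  0.04  2.01 -0.04  0.57  2.1 ]
426.5,-277,45,3.119 -> [-0.18 -0.73  5.65] [ 0.001 -0.001  0.002] rows>= 1.4
```

Request:
carry_out(
  series=[
    [[-0.1,-0.7,2,0,0,0,5],[-0.1,-0.7,4,0,0,0,5],[-0.1,-0.7,5,0,0,0,5],[-0.1,-0.7,5.3,0,0,0,5],[-0.1,-0.7,5.3,0,0,0,5]],
  ],
)

```text
clock: 6.35
eef_pos: [425.4, -277.2, 48.7]
tool_rot: [3.14, -0.002, 3.12]
force: [0.5, 0.2, -2.3]
width: 55.2
```

```bash
python3 g.py 426.5,-277,44.5,3.119
```

```text
t 6.35 p [ 425.4 -277.2   48.7] rpy [ 3.14e+00 -2.00e-03  3.12e+00] w 55.2 F [ 0.5  0.2 -2.3] q [ 0.5   0.66  0.03  2.04 -0.04  0.45  2.11]
426.5,-277,44.5,3.119 -> [-0.11  0.03  0.42] [ 0.001 -0.002  0.001] rows>= 0.1
```

Request:
carry_out(
  series=[
    [[0,0,0.2,0,0,0,5],[0,0,0.4,0,0,0,5],[0,0,0.45,0,0,0,5],[0,0,0.45,0,0,0,5]],
  ],
)

```text
clock: 6.68
eef_pos: [426.0, -278.5, 45.4]
tool_rot: [-3.141, 0.001, 3.119]
force: [0.6, 0.6, -2.1]
width: 54.9
```

Request:
carry_out(
  series=[
    [[0,0,0.1,0,0,0,5],[0,0,0.2,0,0,0,5],[0,0,0.2,0,0,0,5]],
  ],
)

```text
clock: 6.93
eef_pos: [426.3, -278.6, 44.3]
tool_rot: [-3.141, 0.002, 3.119]
force: [-1.4, 1.6, 10.1]
width: 55.2
```

Touched down. Open and rise.

Request:
carry_out(
  series=[
    [[0,0,0,0,0,0,6.2],[0,0,0,0,0,0,7],[0,0,0,0,0,0,8.5],[0,0,0,0,0,0,8.5],[0,0,0,0,0,0,8.5]],
  ],
)

```text
clock: 7.35
eef_pos: [426.4, -278.6, 43.9]
tool_rot: [-3.141, 0.002, 3.119]
force: [-1.2, 1.2, 6.8]
width: 85.0
```

Request:
carry_out(
  series=[
    [[0,0,-3,0,0,0,8.5],[0,0,-6,0,0,0,8.5],[0,0,-10,0,0,0,8.5],[0,0,-14,0,0,0,8.5],[0,0,-14,0,0,0,8.5]],
  ],
)

```text
clock: 7.77
eef_pos: [430.0, -281.3, 190.0]
tool_rot: [-3.135, 0.012, 3.118]
force: [0.9, -0.4, 0.1]
width: 85.0
```

```bash
python3 g.py 435,28.5,160,1.548
python3 - <<'E'
from cell import get_image,read_state
from h import *
d=get_image("scene")
cv2.imwrite("pics/s10.png",d["img"])
d=get_image("top")
cv2.imwrite("pics/t10.png",d["img"])
E
```

```text
t 7.77 p [ 430.  -281.3  190. ] rpy [-3.135  0.012  3.118] w 85.0 F [ 0.9 -0.4  0.1] q [ 0.49  0.43  0.05  1.91 -0.03  0.78  2.1 ]
435,28.5,160,1.548 -> [ 0.25 31.    2.79] [0.004 0.015 1.57 ] rows>= 12.6
```

View pics/s10.png

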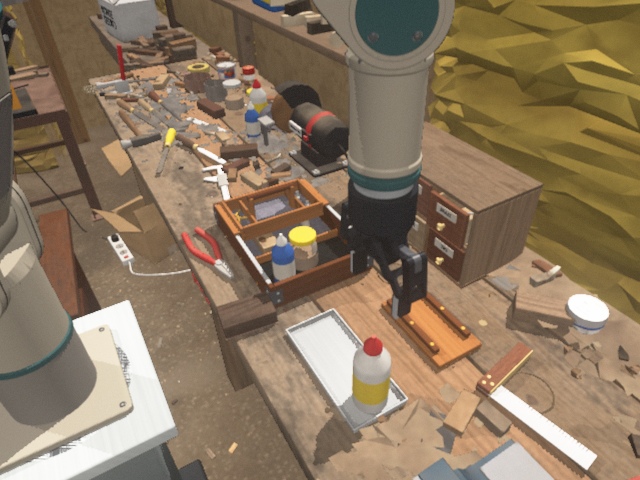

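View pics/t10.png

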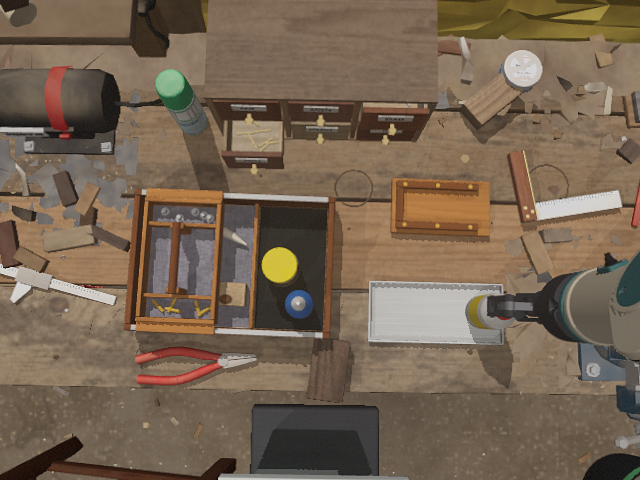

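Request:
carry_out(
  series=[
    [[0.2,31,2.8,0,0,1.57,8.5],[0.2,31,2.8,0,0,1.57,8.5],[0.2,31,2.8,0,0,1.57,8.5],[0.2,31,2.8,0,0,1.57,8.5],[0.2,31,2.8,0,0,1.57,8.5]],
  ],
)

```text
clock: 8.28
eef_pos: [427.5, -74.9, 163.3]
tool_rot: [-3.14, -0.003, 2.505]
force: [0.2, 0.9, 0.2]
width: 84.6
```

```bash
python3 g.py 435,28.5,140,1.548
```

```text
t 8.28 p [427.5 -74.9 163.3] rpy [-3.140e+00 -3.000e-03  2.505e+00] w 84.6 F [0.2 0.9 0.2] q [-0.04  0.39  0.2   2.13 -0.13  0.64  1.18]
435,28.5,140,1.548 -> [5.54 8.76 2.33] [-0.003 -0.002  0.957] rows>= 7.7
```

Request:
carry_out(
  series=[
    [[5.54,8.8,2.3,0,0,0.957,8.5],[5.54,8.8,2.3,0,0,0.957,8.5],[5.54,8.8,2.3,0,0,0.957,8.5],[5.54,8.8,2.3,0,0,0.957,8.5],[5.54,8.8,2.3,0,0,0.957,8.5]],
  ],
)

```text
clock: 8.7
eef_pos: [434.6, 29.1, 139.9]
tool_rot: [-3.137, -0.001, 1.888]
force: [0.5, -0.4, -0.0]
width: 84.9
```

Request:
carry_out(
  series=[
    [[0,0,0,0,0,0.33,7],[0,0,0,0,0,0.33,7],[0,0,0,0,0,0.33,7],[0,0,0,0,0,0.33,7]],
  ],
)

```text
clock: 9.03
eef_pos: [435.0, 26.9, 140.4]
tool_rot: [-3.139, 0.002, 1.558]
force: [-0.0, 0.6, 0.4]
width: 69.6
```

```bash
python3 g.py 435,28.5,25,1.548
```

```text
t 9.03 p [435.   26.9 140.4] rpy [-3.139e+00  2.000e-03  1.558e+00] w 69.6 F [-0.   0.6  0.4] q [-0.46  0.46  0.47  2.15 -0.35  0.6   0.25]
435,28.5,25,1.548 -> [ 0.18  0.04 11.54] [-0.003  0.002  0.01 ] rows>= 2.8
```

Request:
carry_out(
  series=[
    [[0.15,0.04,0,0,0,0.338,7],[0.15,0.04,0,0,0,0.338,7],[0.15,0.04,2,0,0,0.338,7],[0.15,0.04,4,0,0,0.338,7],[0.15,0.04,5,0,0,0.338,7]],
  ],
)

```text
clock: 9.45
eef_pos: [434.8, 28.5, 89.5]
tool_rot: [-3.138, 0.002, 1.224]
force: [0.0, -0.5, 0.4]
width: 70.2
```

```bash
python3 g.py 435,28.5,25,1.22;python3 - <<'E'
from cell import get_image,read_state
from h import *
d=get_image("scene")
cv2.imwrite("pics/s11.png",cv2.resize(d["img"][150:330,200:400],None,fx=3.3,fy=3.3,interpolation=cv2.INTER_CUBIC))
E
```

```text
t 9.45 p [434.8  28.5  89.5] rpy [-3.138e+00  2.000e-03  1.224e+00] w 70.2 F [ 0.  -0.5  0.4] q [-0.45  0.56  0.46  2.2  -0.53  0.49  0.08]
435,28.5,25,1.22 -> [0.02 0.04 6.45] [-0.003  0.002  0.004] rows>= 1.5
```

View pics/s11.png

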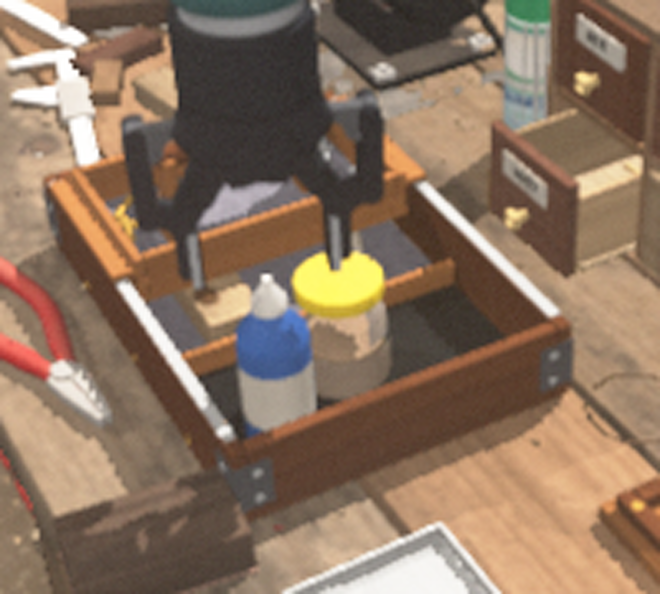

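Request:
carry_out(
  series=[
    [[0.02,0.03,2,0,0,0,7],[0.02,0.03,4,0,0,0,7],[0.02,0.03,5.5,0,0,0,7],[0.02,0.03,6.4,0,0,0,7],[0.02,0.03,6.4,0,0,0,7]],
  ],
)

```text
clock: 9.92
eef_pos: [435.4, 28.4, 26.1]
tool_rot: [-3.138, 0.001, 1.223]
force: [-0.6, 0.4, 0.8]
width: 69.9
```

Request:
carry_out(
  series=[
    [[0,0,0,0,0,0,5.5],[0,0,0,0,0,0,4],[0,0,0,0,0,0,4],[0,0,0,0,0,0,4],[0,0,0,0,0,0,4]],
  ],
)

```text
clock: 10.33
eef_pos: [437.1, 28.8, 28.4]
tool_rot: [3.141, -0.001, 1.222]
force: [-0.8, -0.3, 6.8]
width: 41.5
```

```bash
python3 g.py 435,28.5,25,1.22;python3 - <<'E'
from cell import get_image,read_state
from h import *
d=get_image("scene")
cv2.imwrite("pics/s12.png",cv2.resize(d["img"][150:330,200:400],None,fx=3.3,fy=3.3,interpolation=cv2.INTER_CUBIC))
E
```

```text
t 10.33 p [437.1  28.8  28.4] rpy [ 3.141e+00 -1.000e-03  1.222e+00] w 41.5 F [-0.8 -0.3  6.8] q [-0.34  0.67  0.31  2.24 -0.65  0.32  0.18]
435,28.5,25,1.22 -> [-0.1  -0.19  0.34] [ 0.001 -0.001  0.002] rows>= 0.1
```

View pics/s12.png

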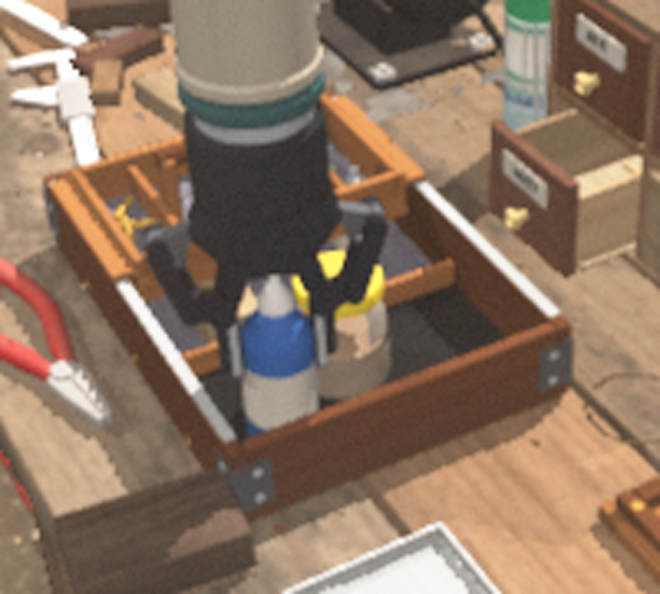

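Request:
carry_out(
  series=[
    [[0,0,-0.5,0,0,0,4],[0,0,-1.2,0,0,0,4],[0,0,-2,0,0,0,4],[0,0,-2,0,0,0,4]],
  ],
)

```text
clock: 10.72
eef_pos: [438.1, 28.7, 49.2]
tool_rot: [3.139, -0.001, 1.222]
force: [0.4, -0.3, -1.1]
width: 41.5
```

```bash
python3 g.py 441,-125,130,1.22;python3 - <<'E'
from cell import get_image,read_state
from h import *
d=get_image("scene")
cv2.imwrite("pics/s13.png",cv2.resize(d["img"][150:330,200:400],None,fx=3.3,fy=3.3,interpolation=cv2.INTER_CUBIC))
E
```

```text
t 10.72 p [438.1  28.7  49.2] rpy [ 3.139e+00 -1.000e-03  1.222e+00] w 41.5 F [ 0.4 -0.3 -1.1] q [-0.38  0.63  0.36  2.23 -0.61  0.38  0.15]
441,-125,130,1.22 -> [-14.34   5.54  -8.08] [ 0.002 -0.001  0.002] rows>= 4.2
```

View pics/s13.png

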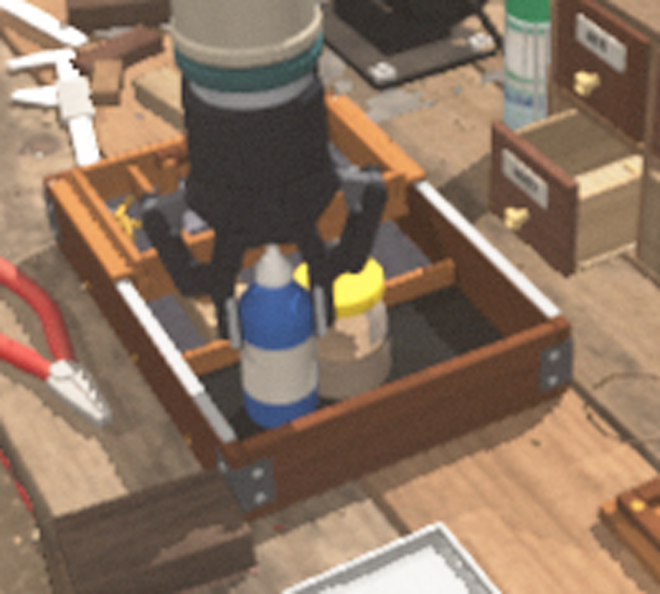

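Request:
carry_out(
  series=[
    [[0,0,-3,0,0,0,4],[-1.5,0.5,-6,0,0,0,4],[-4.5,1.7,-7.5,0,0,0,4],[-8,3,-7.5,0,0,0,4],[-11,4.3,-7.5,0,0,0,4]],
  ],
)

```text
clock: 11.18
eef_pos: [440.4, -90.7, 123.9]
tool_rot: [3.139, -0.0, 1.224]
force: [0.3, 0.2, -0.2]
width: 41.8
```

```bash
python3 g.py 441,-126,80,1.22
```

```text
t 11.18 p [440.4 -90.7 123.9] rpy [ 3.139 -0.     1.224] w 41.8 F [ 0.3  0.2 -0.2] q [-0.22  0.51  0.52  2.14 -0.45  0.59  0.28]
441,-126,80,1.22 -> [-3.3   1.24  4.39] [ 0.003 -0.     0.004] rows>= 1.3
```

Request:
carry_out(
  series=[
    [[-2,0.7,0,0,0,0,4],[-3.3,1.2,0,0,0,0,4],[-3.3,1.2,3,0,0,0,4],[-3.3,1.2,6,0,0,0,4],[-3.3,1.2,8,0,0,0,4]],
  ],
)

```text
clock: 11.6
eef_pos: [439.1, -124.5, 41.1]
tool_rot: [-3.14, 0.0, 1.221]
force: [-0.3, 0.5, -2.2]
width: 41.6
```

```bash
python3 g.py 441,-126,21,1.22
```

```text
t 11.6 p [ 439.1 -124.5   41.1] rpy [-3.14   0.     1.221] w 41.6 F [-0.3  0.5 -2.2] q [-0.02  0.66  0.35  2.18 -0.58  0.39  0.46]
441,-126,21,1.22 -> [-0.08  0.24  2.01] [-0.001  0.     0.001] rows>= 0.5
```

Request:
carry_out(
  series=[
    [[-0.05,0.1,0.8,0,0,0,4],[-0.05,0.1,1.5,0,0,0,4],[-0.05,0.1,1.8,0,0,0,4],[-0.05,0.1,2.0,0,0,0,4],[-0.05,0.1,2.0,0,0,0,4]],
  ],
)

```text
clock: 12.02
eef_pos: [441.1, -125.4, 23.2]
tool_rot: [3.141, -0.0, 1.222]
force: [0.8, -0.0, -1.0]
width: 41.3
```

Request:
carry_out(
  series=[
    [[0,0,0.1,0,0,0,4],[0,0,0.2,0,0,0,4],[0,0,0.25,0,0,0,4],[0,0,0.25,0,0,0,4]],
  ],
)

```text
clock: 12.35
eef_pos: [440.9, -125.3, 20.5]
tool_rot: [3.141, -0.0, 1.222]
force: [0.8, 0.5, 1.1]
width: 41.4
```

Request:
carry_out(
  series=[
    [[0,0,0.05,0,0,0,4.2],[0,0,0.05,0,0,0,4.8],[0,0,0.05,0,0,0,5.5],[0,0,0,0,0,0,7],[0,0,0,0,0,0,7]],
  ],
)

```text
clock: 12.77
eef_pos: [440.6, -125.3, 20.2]
tool_rot: [-3.142, -0.0, 1.222]
force: [-0.3, 0.8, -0.4]
width: 70.3
```

Request:
carry_out(
  series=[
    [[0,0,-2,0,0,0,7],[0,0,-4,0,0,0,7],[0,0,-7,0,0,0,7],[0,0,-11,0,0,0,7],[0,0,-12,0,0,0,8.5]],
  ],
)

```text
clock: 13.18
eef_pos: [442.6, -126.6, 144.2]
tool_rot: [3.136, -0.0, 1.221]
force: [1.0, 0.1, 0.1]
width: 80.4
```

```bash
python3 g.py 496,61,110,1.548
```

```text
t 13.18 p [ 442.6 -126.6  144.2] rpy [ 3.136 -0.     1.221] w 80.4 F [1.  0.1 0.1] q [-0.17  0.49  0.56  2.1  -0.43  0.65  0.33]
496,61,110,1.548 -> [19.45 -1.44  3.42] [ 0.006  0.001 -0.327] rows>= 4.7
```

Request:
carry_out(
  series=[
    [[4,-0.3,0,0,0,-0.1,8.5],[8,-0.6,1,0,0,-0.2,8.5],[12,-1,2,0,0,-0.327,8.5],[16,-1.2,3,0,0,-0.327,8.5],[19.4,-1.4,3.4,0,0,-0.327,8.5]],
  ],
)

```text
clock: 13.6
eef_pos: [493.4, 64.9, 105.2]
tool_rot: [-3.14, -0.001, 1.551]
force: [0.8, -1.2, 0.3]
width: 85.0
```

Request:
carry_out(
  series=[
    [[0,0,0,0,0,0,8.5],[0,0,0,0,0,0,8.5]],
  ],
)

```text
clock: 13.77
eef_pos: [493.6, 64.0, 105.6]
tool_rot: [-3.141, -0.0, 1.554]
force: [-1.1, -1.3, 0.6]
width: 84.8
```

```bash
python3 g.py 496,61,3,1.548;python3 - <<'E'
from cell import get_image,read_state
from h import *
d=get_image("scene")
cv2.imwrite("pics/s14.png",cv2.resize(d["img"][150:430,200:450],None,fx=2.1,fy=2.1,interpolation=cv2.INTER_CUBIC))
E
```

```text
t 13.77 p [493.6  64.  105.6] rpy [-3.141 -0.     1.554] w 84.8 F [-1.1 -1.3  0.6] q [-0.48  0.59  0.44  2.03 -0.43  0.61  0.23]
496,61,3,1.548 -> [-0.3   0.25 10.26] [-0.001 -0.     0.006] rows>= 2.5
```

View pics/s14.png

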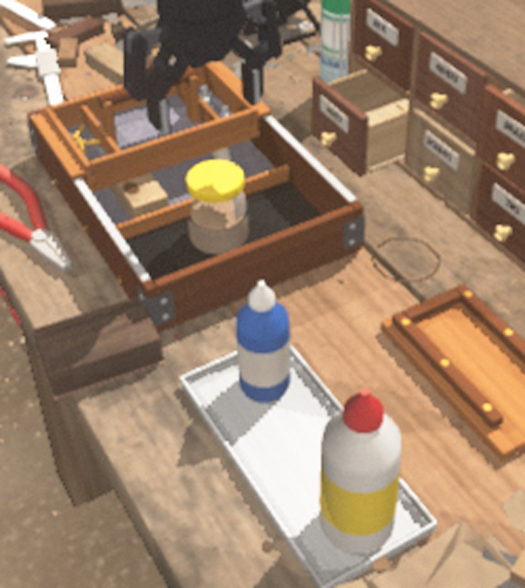

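Request:
carry_out(
  series=[
    [[-0.3,0.25,3,0,0,0,8.5],[-0.3,0.25,6,0,0,0,8.5],[-0.3,0.25,9,0,0,0,8.5],[-0.3,0.25,10.4,0,0,0,8.5],[-0.3,0.25,10.4,0,0,0,8.5]],
  ],
)

```text
clock: 14.23
eef_pos: [493.6, 56.1, -0.1]
tool_rot: [-3.136, 0.002, 1.545]
force: [-0.3, 0.1, 0.9]
width: 84.8
```

Request:
carry_out(
  series=[
    [[0,0,0,0,0,0,7],[0,0,0,0,0,0,5.5],[0,0,0,0,0,0,5.5],[0,0,0,0,0,0,5.5]],
  ],
)

```text
clock: 14.57
eef_pos: [497.1, 57.9, 3.8]
tool_rot: [3.139, 0.0, 1.548]
force: [-1.7, -1.4, 6.3]
width: 58.1
```

Request:
carry_out(
  series=[
    [[0,0,-0.5,0,0,0,5.5],[0,0,-1.2,0,0,0,5.5],[0,0,-2,0,0,0,5.5],[0,0,-2,0,0,0,5.5]],
  ],
)

```text
clock: 14.9
eef_pos: [497.3, 59.0, 23.9]
tool_rot: [3.139, -0.001, 1.549]
force: [0.7, -0.6, -2.6]
width: 58.3
```

```bash
python3 g.py 441,-200,110,1.57;python3 - <<'E'
from cell import get_image,read_state
from h import *
d=get_image("scene")
cv2.imwrite("pics/s15.png",cv2.resize(d["img"][150:330,200:400],None,fx=3,fy=3,interpolation=cv2.INTER_CUBIC))
E
```

```text
t 14.9 p [497.3  59.   23.9] rpy [ 3.139e+00 -1.000e-03  1.549e+00] w 58.3 F [ 0.7 -0.6 -2.6] q [-0.38  0.72  0.31  2.08 -0.53  0.42  0.32]
441,-200,110,1.57 -> [-26.02  -5.05  -8.63] [ 0.003 -0.    -0.021] rows>= 6.7
```

View pics/s15.png

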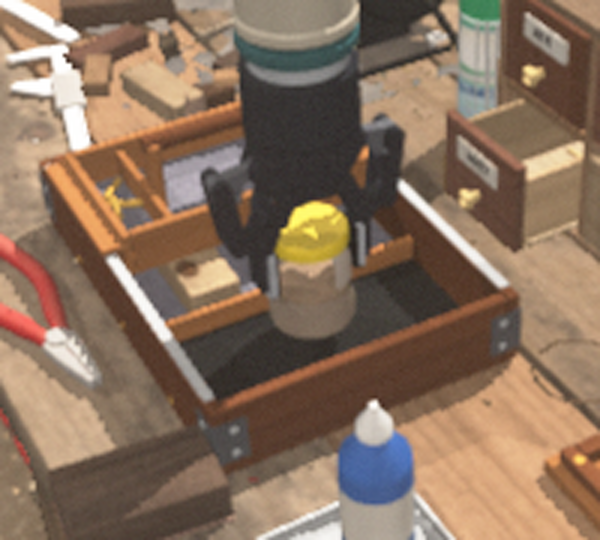

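Request:
carry_out(
  series=[
    [[0,0,-3.5,0,0,0,5.5],[0,0,-7.5,0,0,0,5.5],[-3,-0.5,-10.5,0,0,0,5.5],[-7,-1.2,-11.5,0,0,-0.02,5.5],[-11,-2,-12,0,0,-0.02,5.5]],
  ],
)

```text
clock: 15.37
eef_pos: [475.6, -50.3, 144.3]
tool_rot: [3.137, -0.0, 1.574]
force: [0.9, -1.2, -3.3]
width: 58.5
```

Request:
carry_out(
  series=[
    [[-4,-0.8,0,0,0,0,5.5],[-8,-1.6,0,0,0,0,5.5],[-11,-2.3,0,0,0,0,5.5],[-13,-2.7,0,0,0,0,5.5],[-13.5,-2.8,0,0,0,0,5.5]],
  ],
)

```text
clock: 15.78
eef_pos: [444.1, -190.1, 142.5]
tool_rot: [3.141, 0.003, 1.562]
force: [0.6, 0.3, -2.6]
width: 58.3
```

```bash
python3 g.py 439,-202,-2,1.57
```

```text
t 15.78 p [ 444.1 -190.1  142.5] rpy [3.141e+00 3.000e-03 1.562e+00] w 58.3 F [ 0.6  0.3 -2.6] q [ 0.03  0.51  0.46  2.04 -0.35  0.67  0.7 ]
439,-202,-2,1.57 -> [-1.16 -0.51 14.45] [ 0.     0.003 -0.008] rows>= 3.5
```

Request:
carry_out(
  series=[
    [[-1.1,-0.5,0,0,0,0,5.5],[-1.1,-0.5,4,0,0,0,5.5],[-1.1,-0.5,8,0,0,0,5.5],[-1.1,-0.5,11,0,0,0,5.5],[-1.1,-0.5,13.2,0,0,0,5.5]],
  ],
)

```text
clock: 16.2
eef_pos: [439.6, -194.5, 7.6]
tool_rot: [-3.139, -0.002, 1.57]
force: [-0.5, 0.1, -2.8]
width: 57.9
```

Request:
carry_out(
  series=[
    [[0,0,0,0,0,0,5.5],[0,0,0.2,0,0,0,5.5],[0,0,0.4,0,0,0,5.5],[0,0,0.4,0,0,0,5.5]],
  ],
)

```text
clock: 16.53
eef_pos: [441.7, -196.4, 7.2]
tool_rot: [3.14, 0.001, 1.569]
force: [0.5, -0.1, -2.2]
width: 58.1
```

```bash
python3 g.py 439,-202,-4,1.57
```

```text
t 16.53 p [ 441.7 -196.4    7.2] rpy [3.140e+00 1.000e-03 1.569e+00] w 58.1 F [ 0.5 -0.1 -2.2] q [ 0.2   0.74  0.24  2.13 -0.52  0.33  0.87]
439,-202,-4,1.57 -> [-0.56 -0.27  1.12] [ 0.002  0.001 -0.001] rows>= 0.3
```

Request:
carry_out(
  series=[
    [[-0.3,0,0.4,0,0,0,5.5],[-0.5,0,0.7,0,0,0,5.5],[-0.5,0,0.9,0,0,0,5.5],[-0.5,0,1.0,0,0,0,5.5],[-0.5,0,1.0,0,0,0,5.5]],
  ],
)

```text
clock: 16.95
eef_pos: [440.4, -201.3, -4.0]
tool_rot: [-3.141, -0.0, 1.569]
force: [-0.4, -0.3, -2.9]
width: 58.2
```

Request:
carry_out(
  series=[
    [[0,0,0.1,0,0,0,5.5],[0,0,0.2,0,0,0,5.5],[0,0,0.2,0,0,0,5.5]],
  ],
)

```text
clock: 17.2
eef_pos: [440.5, -201.2, -4.2]
tool_rot: [3.141, -0.001, 1.568]
force: [-3.3, 1.9, 17.5]
width: 58.2
```

Request:
carry_out(
  series=[
    [[0,0,-0.1,0,0,0,6.2],[0,0,-0.1,0,0,0,7],[0,0,-0.1,0,0,0,8.5],[0,0,-0.1,0,0,0,8.5]],
  ],
)

```text
clock: 17.53
eef_pos: [440.7, -201.3, -4.9]
tool_rot: [3.142, -0.0, 1.569]
force: [0.4, 0.6, 0.8]
width: 85.2
```

Request:
carry_out(
  series=[
    [[0,0,-3,0,0,0,8.5],[0,0,-7,0,0,0,8.5],[0,0,-11,0,0,0,8.5],[0,0,-15,0,0,0,8.5],[0,0,-17,0,0,0,8.5]],
  ],
)

```text
clock: 17.95
eef_pos: [442.0, -202.4, 169.0]
tool_rot: [3.137, 0.002, 1.568]
force: [1.7, -0.5, 0.1]
width: 85.0
```

```bash
python3 g.py 502,246,150,1.548;python3 - <<'E'
from cell import get_image,read_state
from h import *
d=get_image("scene")
cv2.imwrite("pics/s16.png",d["img"])
d=get_image("top");np.savez("top16.npz",**d)
cv2.imwrite("pics/t16.png",d["img"])
E
```

```text
t 17.95 p [ 442.  -202.4  169. ] rpy [3.137e+00 2.000e-03 1.568e+00] w 85.0 F [ 1.7 -0.5  0.1] q [ 0.02  0.47  0.5   2.01 -0.33  0.73  0.72]
502,246,150,1.548 -> [44.86  5.88  1.83] [0.005 0.002 0.02 ] rows>= 10.9
```

View pics/s16.png

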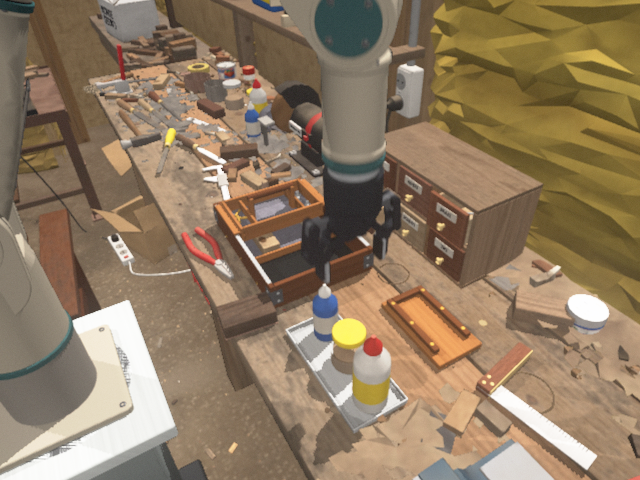

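View pics/t16.png

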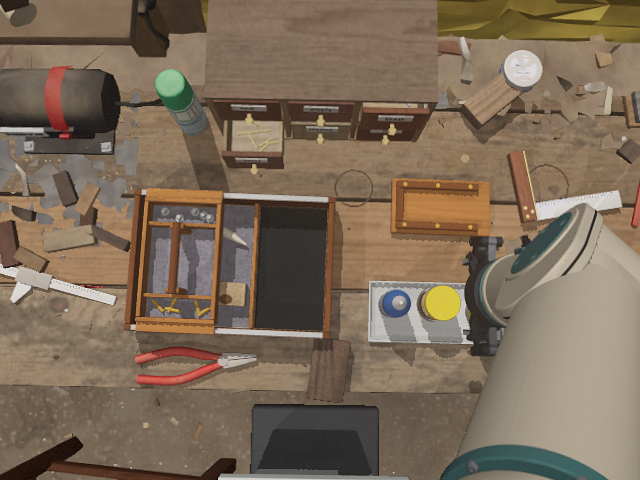

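Request:
carry_out(
  series=[
    [[44.8,5.9,1.8,0,0,0.02,0],[44.8,5.9,1.8,0,0,0.02,0],[44.8,5.9,1.8,0,0,0.02,0],[44.8,5.9,1.8,0,0,0.02,0],[44.8,5.9,1.8,0,0,0.02,0]],
  ],
)

```text
clock: 18.47
eef_pos: [467.2, 7.0, 155.7]
tool_rot: [-3.14, 0.0, 1.548]
force: [1.4, 0.3, -0.4]
width: 25.2
```

```bash
python3 g.py 503,250,130,1.548
```

```text
t 18.47 p [467.2   7.  155.7] rpy [-3.14   0.     1.548] w 25.2 F [ 1.4  0.3 -0.4] q [-0.44  0.48  0.51  2.06 -0.36  0.69  0.29]
503,250,130,1.548 -> [24.38  3.03  2.56] [-0.002  0.     0.   ] rows>= 5.9
```

Request:
carry_out(
  series=[
    [[24.4,3,2.5,0,0,0,0],[24.4,3,2.5,0,0,0,0],[24.4,3,2.5,0,0,0,0],[24.4,3,2.5,0,0,0,0],[24.4,3,2.5,0,0,0,0]],
  ],
)

```text
clock: 18.88
eef_pos: [497.0, 212.1, 134.2]
tool_rot: [-3.139, 0.001, 1.549]
force: [2.0, -0.4, 0.1]
width: 0.1
```

Request:
carry_out(
  series=[
    [[4.5,0.5,0.4,0,0,0,0],[4.5,0.5,0.4,0,0,0,0],[4.5,0.5,0.4,0,0,0,0]],
  ],
)

```text
clock: 19.13
eef_pos: [502.4, 258.5, 129.5]
tool_rot: [-3.139, 0.0, 1.555]
force: [-0.4, -1.0, 1.0]
width: -0.5
```

```bash
python3 g.py 503,250,40,1.548;python3 - <<'E'
from cell import get_image,read_state
from h import *
d=get_image("scene")
cv2.imwrite("pics/s17.png",cv2.resize(d["img"][80:280,180:400],None,fx=3,fy=3))
E
```

```text
t 19.13 p [502.4 258.5 129.5] rpy [-3.139  0.     1.555] w -0.5 F [-0.4 -1.   1. ] q [-0.84  0.64  0.5   1.83 -0.42  0.78 -0.13]
503,250,40,1.548 -> [-0.84  0.1   8.95] [-0.003  0.     0.007] rows>= 2.2
```

View pics/s17.png

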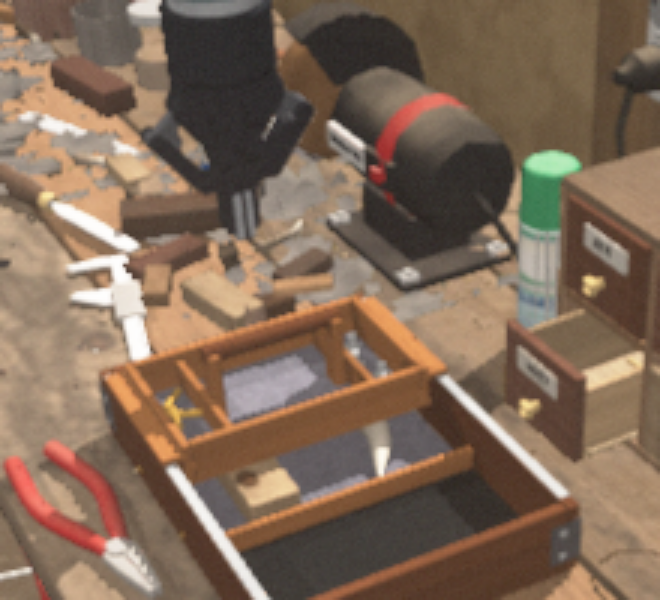

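Run:
```python
from h import *
d=load("scene0.npz")
p=cv2.undistortPoints(np.array([[[180+242/3,80+236/3]]]),d["mtx"],d["dist"])[0,0]
r=d["T"][:3,:3]@np.array([*p,1]);o=d["T"][:3,3]
for Y in(246,258):print(o+r*(Y-o[1])/r[1])
```

```text
[498.78780311 246.         168.18474409]
[503.46237379 258.         161.38633793]
```

Request:
carry_out(
  series=[
    [[-0.7,0.1,2,0,0,0,0],[-0.7,0.1,5,0,0,0,0],[-0.7,0.1,7.5,0,0,0,0],[-0.7,0.1,8.7,0,0,0,0],[-0.7,0.1,8.7,0,0,0,0]],
  ],
)

```text
clock: 19.6
eef_pos: [502.8, 245.0, 42.3]
tool_rot: [-3.136, 0.003, 1.546]
force: [-0.5, -0.5, -0.3]
width: 0.1
```

```bash
python3 g.py 503,230,42,1.548 499,80,42,1.548;python3 - <<'E'
from cell import get_image,read_state
from h import *
d=get_image("scene")
cv2.imwrite("pics/s18.png",cv2.resize(d["img"][100:260,180:380],None,fx=3.2,fy=3.2))
E
```

```text
t 19.6 p [502.8 245.   42.3] rpy [-3.136e+00  3.000e-03  1.546e+00] w 0.1 F [-0.5 -0.5 -0.3] q [-0.76  0.76  0.41  1.9  -0.51  0.59 -0.05]
503,230,42,1.548 -> [-1.5   0.06  0.04] [-0.005  0.003 -0.002] rows>= 0.4
499,80,42,1.548 -> [-16.5    0.03   0.09] [-0.005  0.003 -0.002] rows>= 4.0
```

View pics/s18.png

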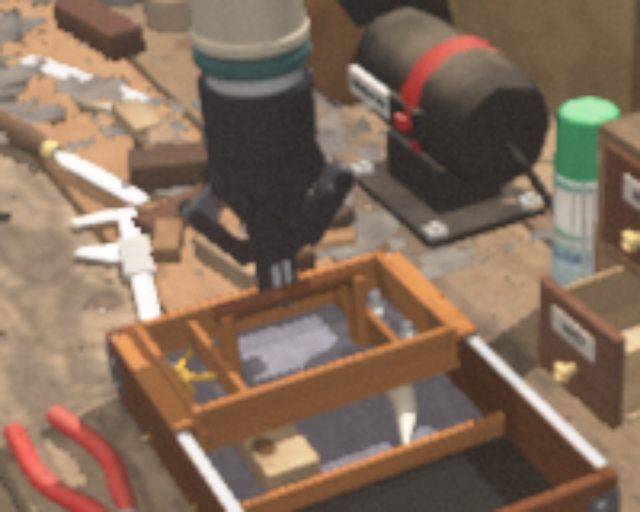

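Request:
carry_out(
  series=[
    [[-1,0,0,0,0,0,0],[-2.2,0,0,0,0,0,0],[-3.6,0,0,0,0,0,0],[-5.2,0,0,0,0,0,0],[-6.8,0,0,0,0,0,0]],
  ],
)

```text
clock: 20.07
eef_pos: [504.0, 178.6, 46.0]
tool_rot: [3.14, -0.001, 1.548]
force: [1.6, 1.6, -0.9]
width: 0.2
```

```bash
python3 g.py 499,80,42,1.548;python3 - <<'E'
from cell import get_image,read_state
from h import *
d=get_image("scene")
cv2.imwrite("pics/s19.png",cv2.resize(d["img"][100:300,180:400],None,fx=3,fy=3))
E
```

```text
t 20.07 p [504.  178.6  46. ] rpy [ 3.140e+00 -1.000e-03  1.548e+00] w 0.2 F [ 1.6  1.6 -0.9] q [-0.64  0.72  0.38  1.98 -0.5   0.54  0.07]
499,80,42,1.548 -> [-9.87 -0.28  0.39] [ 0.002 -0.001  0.   ] rows>= 2.4
```

View pics/s19.png

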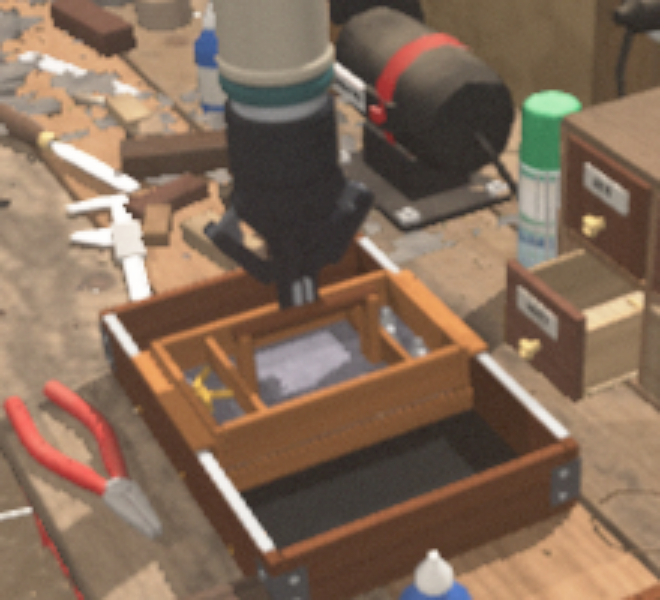

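Request:
carry_out(
  series=[
    [[-2,0,0.1,0,0,0,0],[-4,-0.1,0.2,0,0,0,0],[-6,-0.2,0.3,0,0,0,0],[-7.8,-0.25,0.3,0,0,0,0],[-9,-0.28,0.3,0,0,0,0]],
  ],
)

```text
clock: 20.53
eef_pos: [499.6, 87.3, 43.0]
tool_rot: [3.139, 0.0, 1.546]
force: [2.0, 1.0, -0.4]
width: -0.1
```

Request:
carry_out(
  series=[
    [[-0.5,0,0,0,0,0,0],[-0.8,0,0,0,0,0,0],[-0.8,0,0,0,0,0,0]],
  ],
)

```text
clock: 20.78
eef_pos: [498.6, 81.4, 42.3]
tool_rot: [3.141, -0.0, 1.548]
force: [0.2, -0.5, 0.2]
width: -0.2
```

```bash
python3 g.py 499,100,140,1.548
```

```text
t 20.78 p [498.6  81.4  42.3] rpy [ 3.141 -0.     1.548] w -0.2 F [ 0.2 -0.5  0.2] q [-0.44  0.7   0.34  2.05 -0.49  0.47  0.24]
499,100,140,1.548 -> [ 1.86  0.01 -9.77] [ 0.001 -0.    -0.   ] rows>= 2.4
```

Request:
carry_out(
  series=[
    [[0.8,0,0,0,0,0,0],[0.8,0,-4,0,0,0,0],[0.8,0,-8,0,0,0,0],[-3,0,-10,0,0,0,3],[-7,0,-10,0,0,0,5]],
  ],
)

```text
clock: 21.2
eef_pos: [500.2, 16.5, 145.3]
tool_rot: [3.134, -0.002, 1.559]
force: [1.7, -1.0, -0.4]
width: 23.1
```

Request:
carry_out(
  series=[
    [[-16,0,0,0,0,0,6],[-16,0,0,0,0,0,6],[-16,0,0,0,0,0,6],[-16,0,0,0,0,0,6],[-16,0,0,0,0,0,6]],
  ],
)

```text
clock: 21.62
eef_pos: [492.9, -156.1, 142.5]
tool_rot: [3.14, 0.006, 1.539]
force: [-0.9, 0.1, 0.4]
width: 59.8
```

Run:
```python
from cell import get_image,read_state
from h import *
d=get_image("top");np.savez("top20.npz",**d)
cv2.imwrite("pics/t20.png",cv2.resize(d["img"][180:345,115:345],None,fx=3.4,fy=3.4,interpolation=cv2.INTER_CUBIC))
d=get_image("scene");np.savez("scene20.npz",**d)
cv2.imwrite("pics/s20.png",cv2.resize(d["img"][130:330,190:410],None,fx=3,fy=3))
```

```text
(no output)
```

View pics/t20.png

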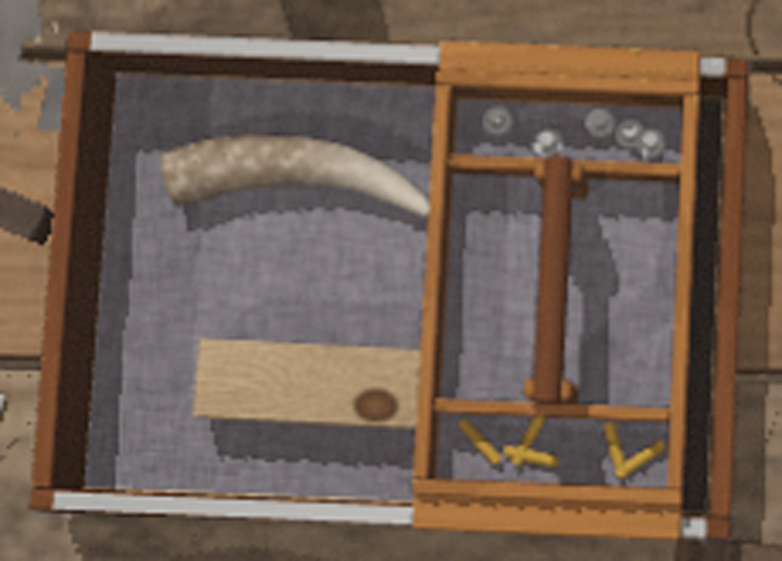

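View pics/s20.png

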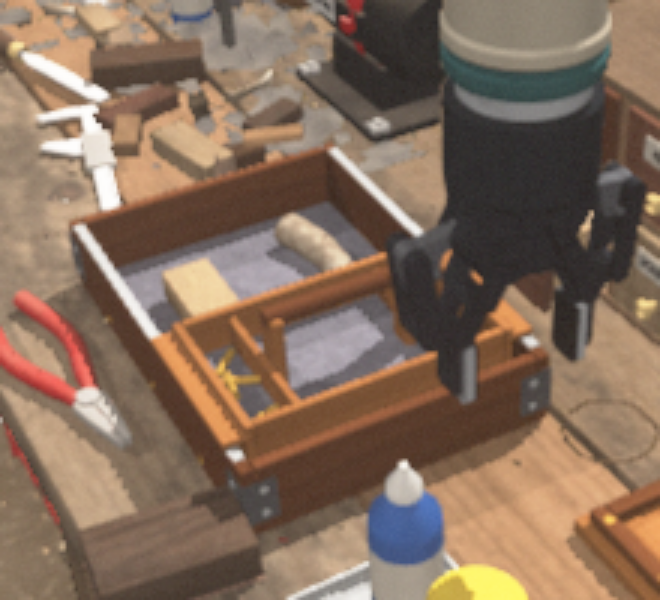

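Run:
```python
from h import *
d=load("top20.npz")
def C(u,v,h): return plane(d,*crop(u,v,3.4,115,180),h)
print("till -y edge",C(699,75,71),C(683,530,71),"wall inner",C(724,75,58),C(708,530,58))
print("bar",C(562,160,105),C(547,400,105))
print("block",[C(*p,33).round(1) for p in((201,339),(193,416),(415,350),(412,426))])
print("antler near block",C(300,212,15),C(175,203,12),C(425,213,12))
d=load("top0.npz")
print("start: till ends",C(107,50,71),C(367,62,71),C(75,500,71),C(338,505,71))
print("antler tip before",C(450,222,10),"bar",C(210,160,105),C(196,370,105))
```

```text
till -y edge [600.46574942  -2.30858866  71.        ] [386.37175589   1.44001639  71.        ] wall inner [603.41227872 -14.39819716  58.        ] [386.27102734 -10.25849836  58.        ]
bar [552.81344186  59.45081705 105.        ] [443.80043531  63.3849508  105.        ]
block [array([473.3, 237.7,  33. ]), array([435.9, 239.8,  33. ]), array([469.8, 133.3,  33. ]), array([433. , 133.5,  33. ])]
antler near block [538.92498403 195.62650641  15.        ] [542.76794969 259.2447872   12.        ] [539.9395576  133.53589234  12.        ]
start: till ends [607.64040478 279.98015479  71.        ] [603.92250458 155.65884171  71.        ] [394.92819384 283.36424903  71.        ] [394.99173369 161.20016282  71.        ]
antler tip before [535.87888413 121.1072824   10.        ] bar [549.97354169 219.73973556 105.        ] [454.3687332  221.48504038 105.        ]
```

```bash
python3 g.py 453,178.5,120,1.54
```

```text
t 21.72 p [ 493.1 -148.3  141.6] rpy [-3.141 -0.     1.547] w 60.4 F [-0.2  0.5  0.2] q [-0.06  0.55  0.45  1.96 -0.35  0.71  0.57]
453,178.5,120,1.54 -> [32.58 -4.81  2.17] [-0.001 -0.     0.007] rows>= 7.9
```

Request:
carry_out(
  series=[
    [[32.6,-4.8,2.1,0,0,0,6],[32.6,-4.8,2.1,0,0,0,6],[32.6,-4.8,2.1,0,0,0,6],[32.6,-4.8,2.1,0,0,0,6],[32.6,-4.8,2.1,0,0,0,6]],
  ],
)

```text
clock: 22.13
eef_pos: [466.1, 63.1, 128.2]
tool_rot: [-3.14, -0.001, 1.552]
force: [0.6, 0.6, -0.2]
width: 60.2
```

Request:
carry_out(
  series=[
    [[11.5,-1.7,0.8,0,0,0,6],[11.5,-1.7,0.8,0,0,0,6],[11.5,-1.7,0.8,0,0,0,6],[11.5,-1.7,2,0,0,0,6],[11.5,-1.7,2,0,0,0,6]],
  ],
)

```text
clock: 22.55
eef_pos: [449.8, 179.0, 106.9]
tool_rot: [-3.137, -0.0, 1.559]
force: [-0.5, -0.7, 0.1]
width: 60.2
```

```bash
python3 g.py 453,178.5,-19,1.54
```

```text
t 22.55 p [449.8 179.  106.9] rpy [-3.137 -0.     1.559] w 60.2 F [-0.5 -0.7  0.1] q [-0.74  0.58  0.45  2.06 -0.44  0.6   0.  ]
453,178.5,-19,1.54 -> [-0.04  0.38 12.58] [-0.004 -0.     0.019] rows>= 3.0
```

Request:
carry_out(
  series=[
    [[0,0.35,3,0,0,0.015,6],[0,0.35,6,0,0,0.015,6],[0,0.35,8,0,0,0.015,6],[0,0.35,9,0,0,0.015,6],[0,0.35,9,0,0,0.015,6]],
  ],
)

```text
clock: 22.97
eef_pos: [454.9, 173.1, 17.1]
tool_rot: [-3.138, 0.001, 1.533]
force: [-0.2, -0.4, -0.1]
width: 59.8
```

```bash
python3 g.py 453,178.5,-19,1.54;python3 - <<'E'
from cell import get_image,read_state
from h import *
d=get_image("scene")
cv2.imwrite("pics/s21.png",cv2.resize(d["img"][130:280,190:360],None,fx=4,fy=4))
E
```

```text
t 22.97 p [454.9 173.1  17.1] rpy [-3.138e+00  1.000e-03  1.533e+00] w 59.8 F [-0.2 -0.4 -0.1] q [-0.62  0.73  0.31  2.11 -0.56  0.39  0.1 ]
453,178.5,-19,1.54 -> [ 0.53 -0.2   3.61] [-0.004  0.001 -0.007] rows>= 0.9
```

View pics/s21.png

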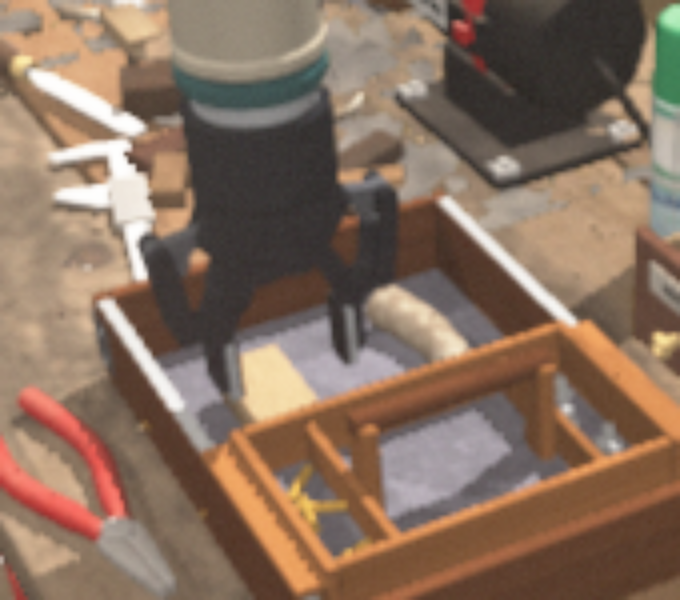

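Request:
carry_out(
  series=[
    [[0.4,-0.15,1.5,0,0,0,6],[0.5,-0.15,2.8,0,0,0,6],[0.5,-0.15,3.5,0,0,0,6],[0.5,-0.15,3.5,0,0,0,6]],
  ],
)

```text
clock: 23.35
eef_pos: [455.3, 178.7, -16.4]
tool_rot: [-3.141, -0.0, 1.534]
force: [0.0, 0.0, 0.3]
width: 60.0
```

```bash
python3 g.py 453,178.5,-19,1.54;python3 - <<'E'
from cell import get_image,read_state
from h import *
d=get_image("scene")
cv2.imwrite("pics/s22.png",cv2.resize(d["img"][130:280,190:360],None,fx=4,fy=4))
E
```

```text
t 23.35 p [455.3 178.7 -16.4] rpy [-3.141 -0.     1.534] w 60.0 F [0.  0.  0.3] q [-0.59  0.79  0.24  2.11 -0.6   0.31  0.12]
453,178.5,-19,1.54 -> [-0.03 -0.23  0.26] [-0.    -0.    -0.006] rows>= 0.1
```

View pics/s22.png

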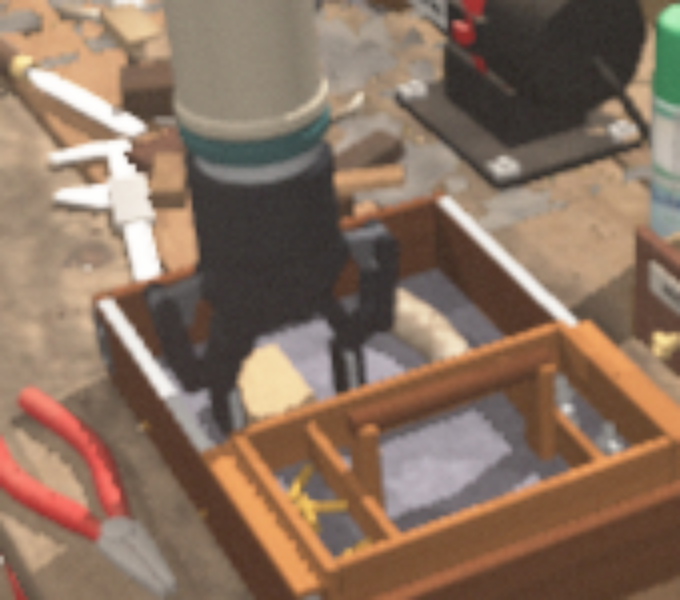

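Run:
```python
from h import *
d=load("scene0.npz")
p=cv2.undistortPoints(np.array([[[190+347/4,130+390/4]],[[190+232/4,130+428/4]]]),d["mtx"],d["dist"])[:,0]
o=d["T"][:3,3]
for q,Y in zip(p,(168,168)):
  r=d["T"][:3,:3]@np.array([*q,1]);print(o+r*(Y-o[1])/r[1])
```

```text
[487.16716753 168.          34.1211675 ]
[417.69679887 168.          35.91886831]
```

Request:
carry_out(
  series=[
    [[0,-0.2,0.3,0,0,0,6],[0,-0.2,0.5,0,0,0,6],[0,-0.2,0.5,0,0,0,4.6],[0,-0.2,0.5,0,0,0,4.6],[0,-0.2,0.5,0,0,0,4.6]],
  ],
)

```text
clock: 23.82
eef_pos: [453.5, 178.9, -21.2]
tool_rot: [3.141, -0.0, 1.534]
force: [-0.2, 0.5, 0.2]
width: 46.0
```

```bash
python3 g.py 453,178.5,-22,1.54;python3 - <<'E'
from cell import get_image,read_state
from h import *
d=get_image("scene")
cv2.imwrite("pics/s23.png",cv2.resize(d["img"][170:260,200:310],None,fx=6,fy=6,interpolation=cv2.INTER_CUBIC))
E
```

```text
t 23.82 p [453.5 178.9 -21.2] rpy [ 3.141 -0.     1.534] w 46.0 F [-0.2  0.5  0.2] q [-0.59  0.8   0.23  2.12 -0.61  0.29  0.13]
453,178.5,-22,1.54 -> [-0.05 -0.05  0.08] [ 0.    -0.    -0.006] rows>= 0.1
```

View pics/s23.png

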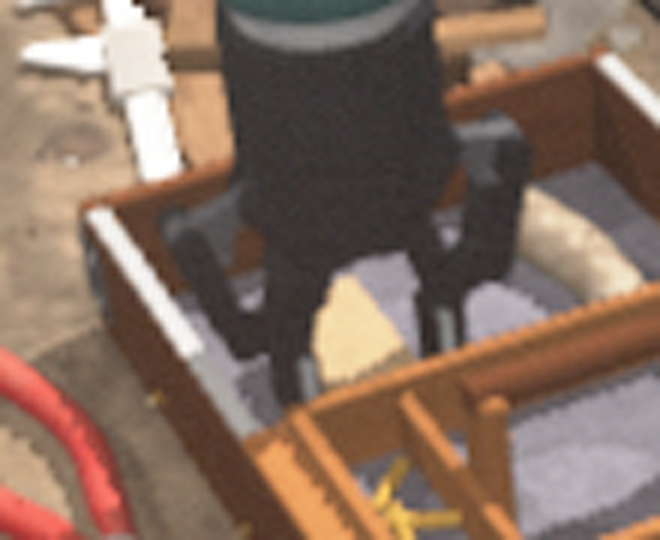

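Run:
```python
from h import *
d=load("scene0.npz")
p=cv2.undistortPoints(np.array([[[200+440/6,170+355/6]],[[200+295/6,170+403/6]]]),d["mtx"],d["dist"])[:,0]
o=d["T"][:3,3]
for q,Y in zip(p,(168,168)):
  r=d["T"][:3,:3]@np.array([*q,1]);print(o+r*(Y-o[1])/r[1])
```

```text
[478.56760984 168.          32.89691972]
[420.2531353  168.          34.40062126]
```

Request:
carry_out(
  series=[
    [[0,0,0,0,0,0,3.5],[0,0,0,0,0,0,3.5],[0,0,0,0,0,0,3.5],[0,0,0,0,0,0,3.5]],
  ],
)

```text
clock: 24.2
eef_pos: [453.3, 178.9, -21.0]
tool_rot: [3.141, -0.0, 1.534]
force: [-1.0, -0.7, 5.6]
width: 36.7
```

Request:
carry_out(
  series=[
    [[0,0,-1,0,0,0,3.5],[0,0,-3,0,0,0,3.5],[0,0,-6,0,0,0,3.5],[0,0,-9,0,0,0,3.5],[0,0,-11,0,0,0,3.5]],
  ],
)

```text
clock: 24.62
eef_pos: [453.7, 178.8, 91.0]
tool_rot: [3.14, -0.001, 1.533]
force: [1.2, 0.8, -1.6]
width: 36.2
```

```bash
python3 g.py 608,-225,100,1.552;python3 - <<'E'
from cell import get_image,read_state
from h import *
d=get_image("scene");np.savez("scene24.npz",**d)
cv2.imwrite("pics/s24.png",cv2.resize(d["img"][130:250,190:340],None,fx=5,fy=5,interpolation=cv2.INTER_CUBIC))
E
```

```text
t 24.62 p [453.7 178.8  91. ] rpy [ 3.140e+00 -1.000e-03  1.533e+00] w 36.2 F [ 1.2  0.8 -1.6] q [-0.74  0.61  0.45  2.07 -0.48  0.56  0.02]
608,-225,100,1.552 -> [-39.77  16.93  -0.9 ] [ 0.001 -0.001 -0.019] rows>= 10.4
```

View pics/s24.png

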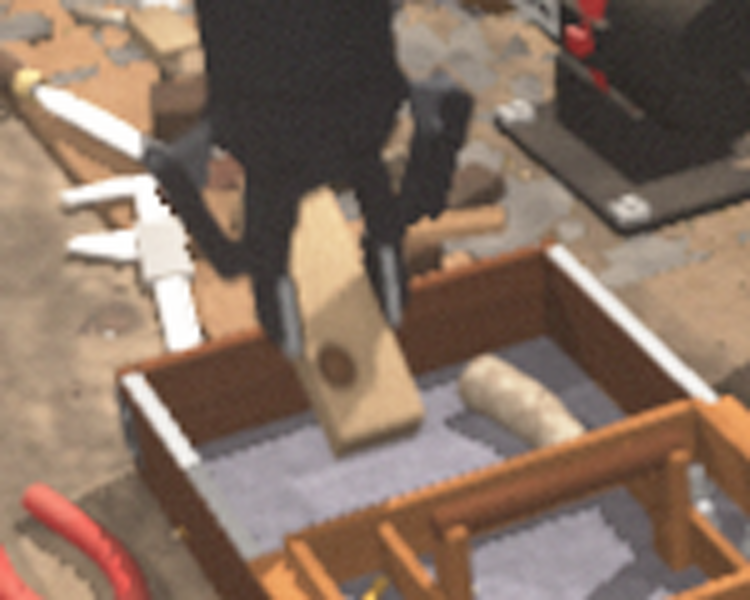

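Request:
carry_out(
  series=[
    [[-39.7,16.9,-0.9,0,0,-0.019,3.5],[-39.7,16.9,-0.9,0,0,-0.019,3.5],[-39.7,16.9,-0.9,0,0,-0.019,3.5],[-39.7,16.9,-0.9,0,0,-0.019,3.5],[-39.7,16.9,-0.9,0,0,-0.019,3.5]],
  ],
)

```text
clock: 25.08
eef_pos: [527.3, -12.4, 93.9]
tool_rot: [-3.141, -0.005, 1.559]
force: [2.2, -1.7, 0.1]
width: 34.9
```

```bash
python3 g.py 607.5,-225,100,1.552
```

```text
t 25.08 p [527.3 -12.4  93.9] rpy [-3.141 -0.005  1.559] w 34.9 F [ 2.2 -1.7  0.1] q [-0.29  0.64  0.41  1.96 -0.42  0.63  0.38]
607.5,-225,100,1.552 -> [-21.16   8.28  -0.73] [-0.001 -0.005  0.007] rows>= 5.5
```

Request:
carry_out(
  series=[
    [[-3.5,1.4,0,0,0,0,3.5],[-7,2.8,-0.3,0,0,0,3.5],[-10.5,4.2,-0.5,0,0,0,3.5],[-14,5.5,-0.5,0,0,0,3.5],[-17,6.7,-0.5,0,0,0,3.5]],
  ],
)

```text
clock: 25.5
eef_pos: [591.8, -190.0, 98.4]
tool_rot: [3.141, 0.001, 1.551]
force: [-0.5, 0.1, -0.1]
width: 34.8
```

Request:
carry_out(
  series=[
    [[-2,0.8,0,0,0,0,3.5],[-2.8,1.1,0,0,0,0,3.5],[-2.8,1.1,0,0,0,0,3.5],[-2.8,1.1,0,0,0,0,3.5]],
  ],
)

```text
clock: 25.83
eef_pos: [601.4, -213.6, 97.5]
tool_rot: [-3.14, -0.002, 1.553]
force: [-0.2, 0.8, 0.6]
width: 34.9
```

```bash
python3 g.py 607.5,-225,-10,1.552;python3 - <<'E'
from cell import get_image,read_state
from h import *
d=get_image("scene");np.savez("scene24.npz",**d)
cv2.imwrite("pics/s25.png",cv2.resize(d["img"][180:400,330:530],None,fx=3,fy=3,interpolation=cv2.INTER_CUBIC))
E
```

```text
t 25.83 p [ 601.4 -213.6   97.5] rpy [-3.140e+00 -2.000e-03  1.553e+00] w 34.9 F [-0.2  0.8  0.6] q [ 0.07  0.76  0.4   1.65 -0.38  0.81  0.61]
607.5,-225,-10,1.552 -> [-1.15  0.64 10.75] [-0.001 -0.002  0.001] rows>= 2.6
```

View pics/s25.png

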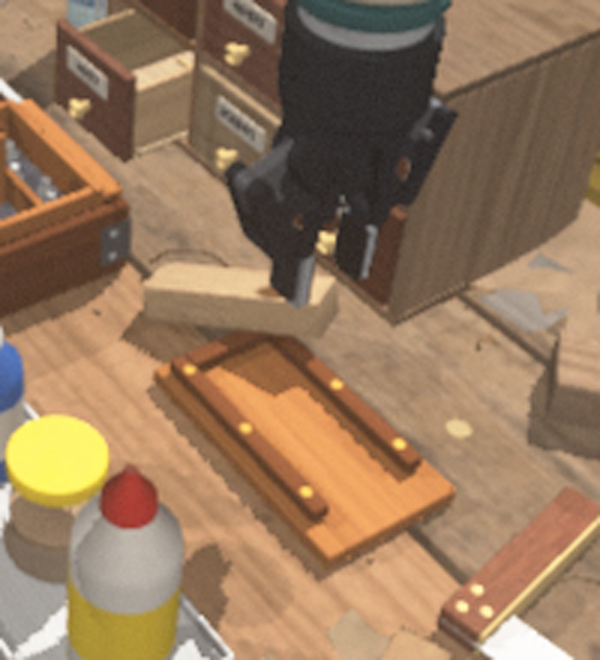

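Run:
```python
from cell import get_image,read_state
from h import *
d=get_image("scene");np.savez("scene26.npz",**d);P=world(d)
cv2.imwrite("pics/s26.png",cv2.resize(d["img"][240:320,360:460],None,fx=7,fy=7,interpolation=cv2.INTER_CUBIC))
for r,c in((272,385),(280,385),(288,385),(275,400),(284,400),(290,400),(280,415),(286,415),(282,425),(288,425),(278,440),(286,438)):print(r,c,P[r,c].round(0))
t=get_image("top");np.savez("top26.npz",**t);cv2.imwrite("pics/t26.png",t["img"])
print(read_state()["force"],read_state()["width"])
```

```text
272 385 [608. -75.  28.]
280 385 [598. -89.  22.]
288 385 [600. -88.  -2.]
275 400 [ 620. -106.   38.]
284 400 [ 614. -116.   25.]
290 400 [ 624. -106.   -5.]
280 415 [ 629. -139.   47.]
286 415 [ 628. -143.   34.]
282 425 [ 639. -157.   50.]
288 425 [ 640. -158.   36.]
278 440 [ 672. -162.   48.]
286 438 [ 659. -172.   42.]
[ 0.58196676 -0.13014406 -0.61216833] 34.97944747554521
```

View pics/s26.png

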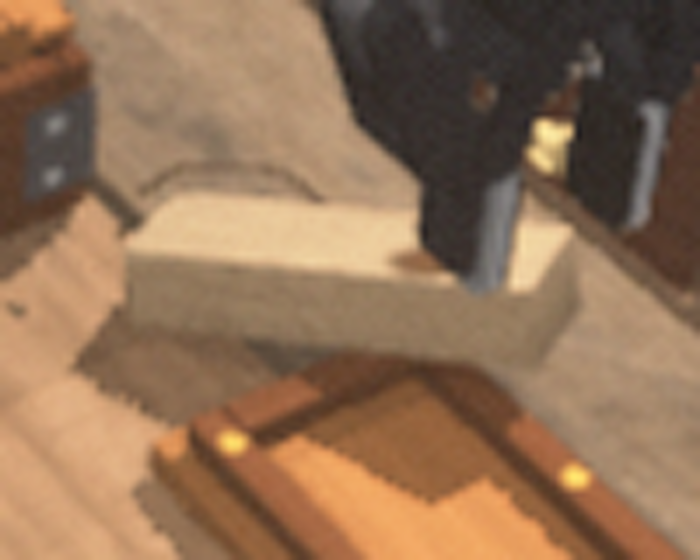

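View pics/t26.png

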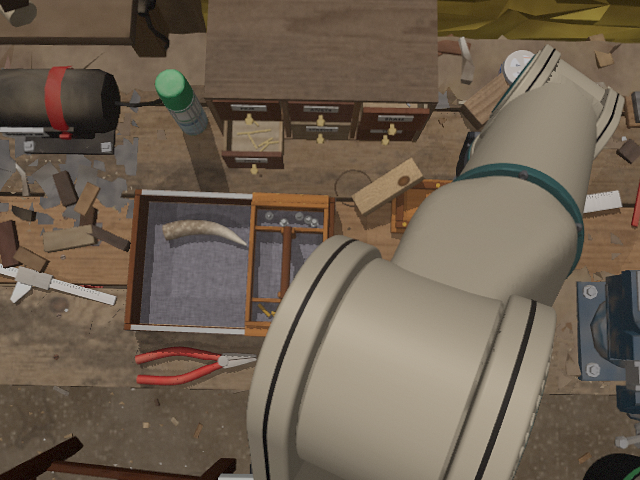

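Run:
```python
from h import *
d=load("top26.npz");P=world(d)
cv2.imwrite("pics/t26c.png",cv2.resize(d["img"][145:230,330:450],None,fx=6,fy=6,interpolation=cv2.INTER_CUBIC))
```

```text
(no output)
```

View pics/t26c.png

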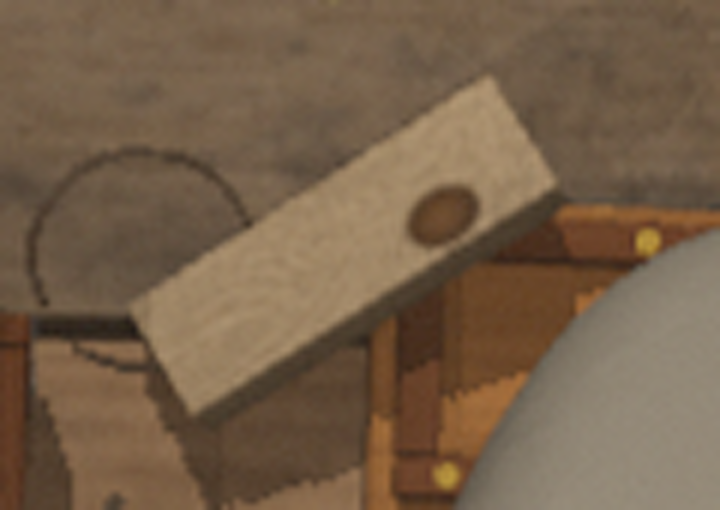

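```bash
cat > blk.py <<'E'
from h import *
def fit(d,pts):
    P=world(d);pts=np.array(pts);c=pts.mean(0)
    m=np.zeros(P.shape[:2],np.uint8);cv2.fillPoly(m,[np.round(c+(pts-c)*.85).astype(np.int32)],1)
    q=P[m>0];q=q[~np.isnan(q).any(1)]
    A=np.c_[q[:,:2],np.ones(len(q))];k=np.linalg.lstsq(A,q[:,2],rcond=None)[0];res=q[:,2]-A@k
    print("n",len(q),"plane",k.round(4),"rms",res.std().round(2))
    out=[]
    for u,v in pts:
        p=cv2.undistortPoints(np.array([[[u,v]]],float),d["mtx"],d["dist"])[0,0];r=d["T"][:3,:3]@np.array([*p,1]);o=d["T"][:3,3]
        t=(k[2]+k[:2]@o[:2]-o[2])/(r[2]-k[:2]@r[:2]);out.append(o+r*t)
    out=np.array(out);print(out.round(1));print("sides",[np.linalg.norm(out[i]-out[i-1]).round(1) for i in range(4)]);
    L=(out[1]+out[2]-out[0]-out[3])/2;print("centre top",out.mean(0).round(1),"long dir",(L/np.linalg.norm(L)).round(3),"normal",(np.array([-k[0],-k[1],1])/np.sqrt(1+k[0]**2+k[1]**2)).round(3))
    return out
E
python3 - <<'E'
from blk import *
d=load("top26.npz")
fit(d,[crop(u,v,6,330,145) for u,v in((130,308),(490,78),(558,187),(193,412))])
E
```

```text
n 1104 plane [-1.01000e-02 -3.27800e-01  1.24332e+01] rms 1.75
[[ 621.3  -55.    24.2]
 [ 681.4 -152.5   55.5]
 [ 649.2 -170.1   61.6]
 [ 590.5  -72.7   30.3]]
sides [np.float64(36.0), np.float64(118.7), np.float64(37.2), np.float64(117.9)]
centre top [ 635.6 -112.6   42.9] long dir [ 0.502 -0.823  0.265] normal [0.01  0.311 0.95 ]
```

```bash
python3 - <<'E'
from h import *
d=load("top0.npz");P=world(d)
for r,c in((142,388),(135,392),(137,410),(130,420),(160,255),(138,320),(100,400),(95,330)):print(r,c,P[r,c].round(0))
E
cat > g6.py <<'E'
import numpy as np,sys
from scipy.spatial.transform import Rotation as Ro
from cell import read_state
# full pose goal: tip/tcp xyz, tool x dir, tool z dir
def go(g,xd,zd):
    s=read_state();p=s["eef_pos"];R=Ro.from_euler("xyz",s["tool_rot"])
    z=np.array(zd)/np.linalg.norm(zd);x=np.array(xd)-z*(z@np.array(xd));x/=np.linalg.norm(x);G=Ro.from_matrix(np.c_[x,np.cross(z,x),z])
    print("t",s["clock"].__round__(2),p.round(1),s["tool_rot"].round(3),"w",round(s["width"],1),"F",s["force"].round(1),"q",s["qpos"].round(2));print("shift",(R.inv().apply(np.array(g)-p)/10).round(2),"rot",(R.inv()*G).as_rotvec().round(3))
E
python3 - <<'E'
from g6 import go
import numpy as np
n=np.array([.01,.311,.95]);l=np.array([.502,-.823,.265]);c=np.array([635.6,-112.6,42.9])
go(c-60*n+130*n,-l,-n);go(c-60*n,-l,-n)
E
```

```text
142 388 [ 712. -115.   42.]
135 392 [ 724. -122.   43.]
137 410 [ 724. -154.   34.]
130 420 [ 711. -158.  108.]
160 255 [669. 106.  69.]
138 320 [715.  -0.  45.]
100 400 [ 728. -115.  190.]
95 330 [733. -13. 190.]
t 25.98 [ 601.9 -212.2   97.7] [-3.141e+00 -2.000e-03  1.555e+00] w 35.0 F [ 0.6 -0.1 -0.6] q [ 0.06  0.76  0.4   1.65 -0.38  0.81  0.61]
shift [12.19  3.25 -1.15] rot [ 0.09  -0.31  -0.535]
t 25.98 [ 601.9 -212.2   97.7] [-3.141e+00 -2.000e-03  1.555e+00] w 35.0 F [ 0.6 -0.1 -0.6] q [ 0.06  0.76  0.4   1.65 -0.38  0.81  0.61]
shift [ 8.12  3.2  11.19] rot [ 0.09  -0.31  -0.535]
```

Request:
carry_out(
  series=[
    [[4,1,-2,0.03,-0.1,-0.18,6],[8,2,-2,0.06,-0.2,-0.36,6],[12.2,3.2,-1.2,0.09,-0.31,-0.535,6],[12.2,3.2,-1.2,0.09,-0.31,-0.535,6],[12.2,3.2,-1.2,0.09,-0.31,-0.535,6]],
  ],
)

```text
clock: 26.4
eef_pos: [637.9, -85.1, 108.8]
tool_rot: [-2.97, 0.268, 2.131]
force: [-0.7, -1.2, 0.0]
width: 59.9
```

Request:
carry_out(
  series=[
    [[0,0,0,0,0,-0.05,6],[0,0,0,0,0,-0.05,6]],
  ],
)

```text
clock: 26.57
eef_pos: [635.8, -88.9, 109.0]
tool_rot: [-2.955, 0.259, 2.175]
force: [-0.7, -0.5, -0.2]
width: 60.0
```

Run:
```python
from g6 import go
import numpy as np
n=np.array([.01,.311,.95]);l=np.array([.502,-.823,.265]);c=np.array([635.6,-112.6,42.9])
go(c-60*n,-l,-n)
from cell import get_image
import cv2
d=get_image("scene");cv2.imwrite("pics/s27.png",cv2.resize(d["img"][160:340,330:530],None,fx=3.3,fy=3.3,interpolation=cv2.INTER_CUBIC))
```

```text
t 26.57 [635.8 -88.9 109. ] [-2.955  0.259  2.175] w 60.0 F [-0.7 -0.5 -0.2] q [-0.38  0.79  0.49  1.65 -0.03  0.78  0.59]
shift [-0.18 -0.07 13.02] rot [-0.     0.001  0.055]
```

View pics/s27.png

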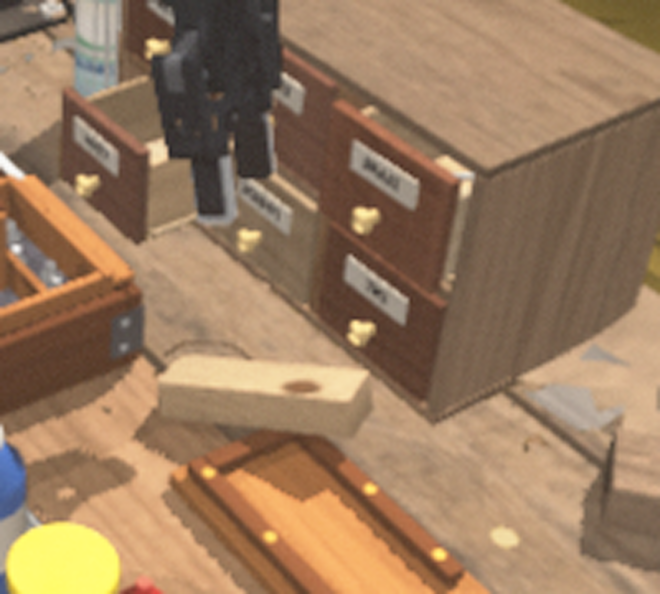

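Request:
carry_out(
  series=[
    [[-0.1,0,3,0,0,0.055,6],[-0.18,-0.07,6,0,0,0.055,6],[-0.18,-0.07,8,0,0,0.055,6],[-0.18,-0.07,9,0,0,0.055,6],[-0.18,-0.07,9,0,0,0.055,6]],
  ],
)

```text
clock: 27.03
eef_pos: [633.8, -125.4, 23.4]
tool_rot: [-2.968, 0.27, 2.108]
force: [-0.1, -0.4, 0.3]
width: 60.0
```

Run:
```python
from g6 import go
import numpy as np
n=np.array([.01,.311,.95]);l=np.array([.502,-.823,.265]);c=np.array([635.6,-112.6,42.9])
go(c-60*n,-l,-n)
from cell import get_image
import cv2
d=get_image("scene");cv2.imwrite("pics/s28.png",cv2.resize(d["img"][180:320,340:490],None,fx=4.4,fy=4.4,interpolation=cv2.INTER_CUBIC))
```

```text
t 27.03 [ 633.8 -125.4   23.4] [-2.968  0.27   2.108] w 60.0 F [-0.1 -0.4  0.3] q [-0.31  0.91  0.47  1.69 -0.07  0.61  0.57]
shift [0.45 0.46 3.74] rot [-0.005  0.    -0.011]
```

View pics/s28.png

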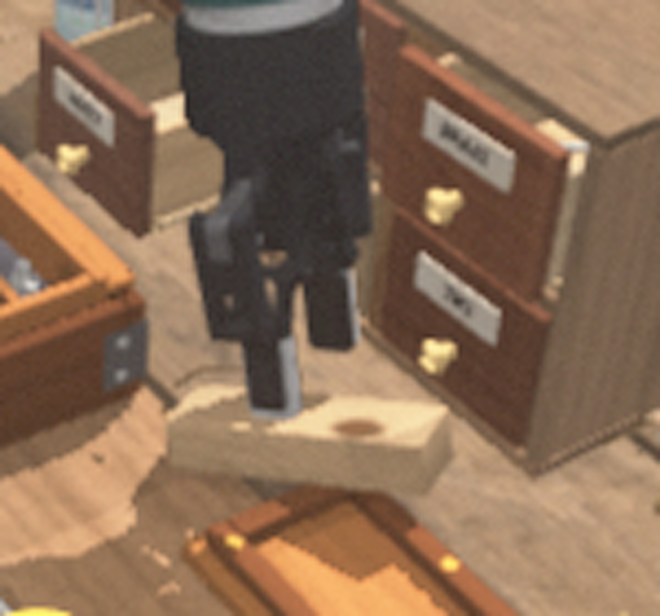

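Run:
```python
from h import *
d=load("scene0.npz");T=np.linalg.inv(d["T"])
n=np.array([.01,.311,.95]);lat=np.array([-.85,-.5,.16]);c=np.array([633.8,-125.4,23.4])
for o in(40,44,48,52):
  for w in(30,44):print(o,w,cv2.projectPoints((c+o*n+w*lat)[None],cv2.Rodrigues(T[:3,:3])[0],T[:3,3],d["mtx"],d["dist"])[0].ravel().round(1))
```

```text
40 30 [403.4 272.8]
40 44 [400.7 276.4]
44 30 [403.1 270.9]
44 44 [400.5 274.4]
48 30 [402.9 269. ]
48 44 [400.2 272.5]
52 30 [402.7 267.1]
52 44 [400.  270.6]
```

Request:
carry_out(
  series=[
    [[0.3,0.3,1,0,0,0,6],[0.4,0.4,2.2,0,0,0,6],[0.4,0.4,3.2,0,0,0,6],[0.4,0.4,3.7,0,0,0,6],[0.4,0.4,3.7,0,0,0,6]],
  ],
)

```text
clock: 27.5
eef_pos: [635.8, -130.5, -13.3]
tool_rot: [-2.969, 0.27, 2.111]
force: [0.6, -0.0, -0.7]
width: 60.0
```

Run:
```python
from g6 import go
import numpy as np
n=np.array([.01,.311,.95]);l=np.array([.502,-.823,.265]);c=np.array([635.6,-112.6,42.9])
go(c-60*n,-l,-n)
from cell import get_image
import cv2
d=get_image("scene");cv2.imwrite("pics/s29.png",cv2.resize(d["img"][180:320,340:490],None,fx=4.4,fy=4.4,interpolation=cv2.INTER_CUBIC))
```

```text
t 27.5 [ 635.8 -130.5  -13.3] [-2.969  0.27   2.111] w 60.0 F [ 0.6 -0.  -0.7] q [-0.29  0.96  0.45  1.69 -0.09  0.55  0.57]
shift [-0.   -0.09  0.1 ] rot [-0.003  0.001 -0.008]
```

View pics/s29.png

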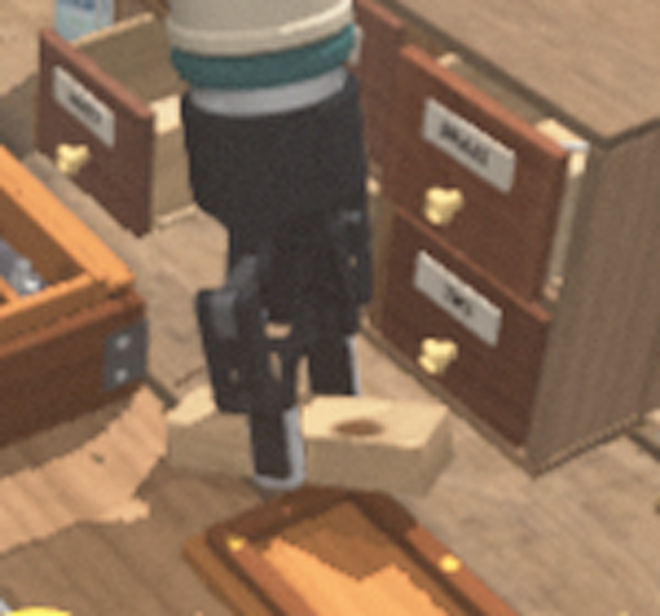

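Request:
carry_out(
  series=[
    [[0,0,0,0,0,0,5],[0,0,0,0,0,0,4.2],[0,0,0,0,0,0,3.4],[0,0,0,0,0,0,3.4],[0,0,0,0,0,0,3.4]],
  ],
)

```text
clock: 27.97
eef_pos: [637.5, -129.9, -11.2]
tool_rot: [-2.972, 0.271, 2.111]
force: [-0.5, 1.4, 4.4]
width: 37.0
```

Run:
```python
from cell import get_image
import cv2
d=get_image("scene");cv2.imwrite("pics/s30.png",cv2.resize(d["img"][180:320,340:490],None,fx=4.4,fy=4.4,interpolation=cv2.INTER_CUBIC))
```

```text
(no output)
```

View pics/s30.png

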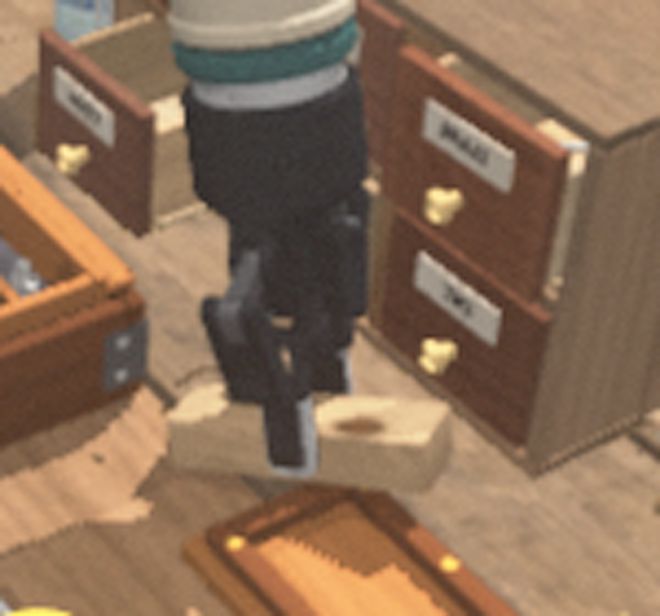

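Request:
carry_out(
  series=[
    [[0,0,-0.5,0,0,0,3.4],[0,0,-1.5,0,0,0,3.4],[0,0,-3,0,0,0,3.4],[0,0,-4.5,0,0,0,3.4],[0,0,-6,0,0,0,3.4]],
  ],
)

```text
clock: 28.43
eef_pos: [637.3, -110.7, 45.9]
tool_rot: [-2.971, 0.271, 2.111]
force: [0.3, -0.6, -1.3]
width: 37.1
```

Run:
```python
from g6 import go
go([607,-225,80],[.019,1,0],[0,0,-1])
from cell import get_image
import cv2
d=get_image("scene");cv2.imwrite("pics/s31.png",cv2.resize(d["img"][160:340,330:500],None,fx=3.3,fy=3.3,interpolation=cv2.INTER_CUBIC))
```

```text
t 28.43 [ 637.3 -110.7   45.9] [-2.971  0.271  2.111] w 37.1 F [ 0.3 -0.6 -1.3] q [-0.33  0.88  0.48  1.68 -0.07  0.66  0.56]
shift [-8.85 -8.54  0.37] rot [-0.089  0.31   0.531]
```

View pics/s31.png

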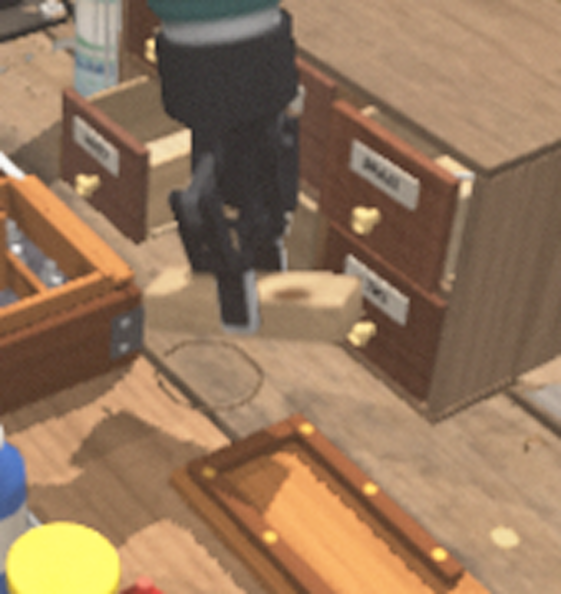

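Request:
carry_out(
  series=[
    [[-0.6,-0.6,-0.5,-0.008,0.03,0.05,3.4],[-1.8,-1.7,-1,-0.017,0.06,0.1,3.4],[-3.2,-3.0,-1.3,-0.03,0.1,0.18,3.4],[-4.6,-4.4,-1.3,-0.045,0.155,0.265,3.4],[-6,-5.8,-1,-0.06,0.21,0.36,3.4]],
  ],
)

```text
clock: 28.9
eef_pos: [618.0, -184.3, 81.1]
tool_rot: [-3.107, 0.095, 1.723]
force: [0.9, -0.6, -1.8]
width: 37.0
```

Run:
```python
from g6 import go
go([607,-225,60],[.019,1,0],[0,0,-1])
```

```text
t 28.9 [ 618.  -184.3   81.1] [-3.107  0.095  1.723] w 37.0 F [ 0.9 -0.6 -1.8] q [-0.05  0.79  0.4   1.65 -0.26  0.76  0.58]
shift [-3.64 -1.62  2.53] rot [-0.026  0.098  0.169]
```

Request:
carry_out(
  series=[
    [[-1.2,-0.5,0,-0.01,0.035,0.06,3.4],[-2.4,-1.0,0,-0.02,0.07,0.12,3.4],[-3.3,-1.5,0.2,-0.026,0.098,0.169,3.4],[-3.6,-1.6,0.4,-0.026,0.098,0.169,3.4],[-3.6,-1.6,0.4,-0.026,0.098,0.169,3.4]],
  ],
)

```text
clock: 29.32
eef_pos: [605.5, -225.1, 79.9]
tool_rot: [-3.138, 0.004, 1.552]
force: [-0.1, 1.0, -0.4]
width: 36.8
```

Run:
```python
from g6 import go
go([607,-225,10],[.019,1,0],[0,0,-1])
from cell import get_image
import cv2,numpy as np
d=get_image("scene");np.savez("scene32.npz",**d);cv2.imwrite("pics/s32.png",cv2.resize(d["img"][200:380,360:520],None,fx=3.3,fy=3.3,interpolation=cv2.INTER_CUBIC))
```

```text
t 29.32 [ 605.5 -225.1   79.9] [-3.138  0.004  1.552] w 36.8 F [-0.1  1.  -0.4] q [ 0.1   0.79  0.36  1.63 -0.36  0.79  0.6 ]
shift [0.03 0.18 6.99] rot [-0.004  0.004 -0.   ]
```

View pics/s32.png

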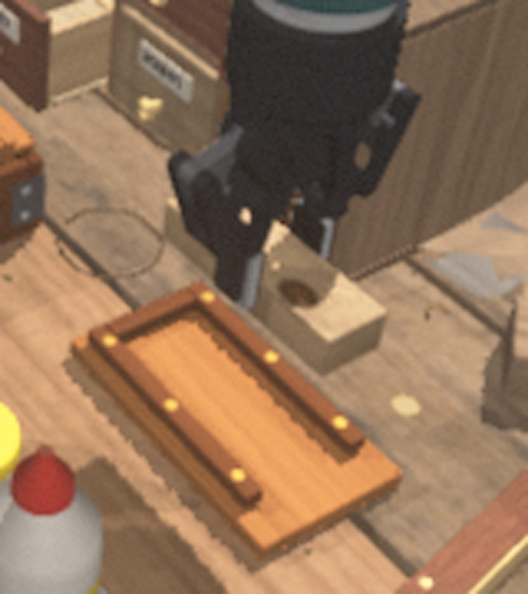

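Request:
carry_out(
  series=[
    [[0,0.1,1,0,0,0,3.4],[0,0.15,3,0,0,0,3.4],[0,0.15,5,0,0,0,3.4],[0,0.15,6.5,0,0,0,3.4],[0,0.15,7.4,0,0,0,3.4]],
  ],
)

```text
clock: 29.78
eef_pos: [607.3, -219.7, 3.3]
tool_rot: [-3.135, 0.0, 1.558]
force: [-1.2, 0.3, -0.8]
width: 36.8
```

Request:
carry_out(
  series=[
    [[0,0,0.5,0,0,0,3.4],[0,0,1,0,0,0,3.4],[0,0,1.5,0,0,0,3.4],[0,0,1.6,0,0,0,3.4],[0,0,1.6,0,0,0,3.4]],
  ],
)

```text
clock: 30.2
eef_pos: [608.0, -223.2, -9.6]
tool_rot: [-3.139, 0.003, 1.554]
force: [1.5, -0.2, -1.9]
width: 36.9
```

Run:
```python
from g6 import go
go([607.5,-225,-16],[.019,1,0],[0,0,-1])
from cell import get_image
import cv2,numpy as np
d=get_image("scene");np.savez("scene33.npz",**d);cv2.imwrite("pics/s33.png",cv2.resize(d["img"][240:380,370:500],None,fx=4.2,fy=4.2,interpolation=cv2.INTER_CUBIC))
```

```text
t 30.2 [ 608.  -223.2   -9.6] [-3.139e+00  3.000e-03  1.554e+00] w 36.9 F [ 1.5 -0.2 -1.9] q [ 0.13  0.91  0.3   1.66 -0.41  0.63  0.64]
shift [-0.17 -0.05  0.64] rot [-0.003  0.003  0.002]
```

View pics/s33.png

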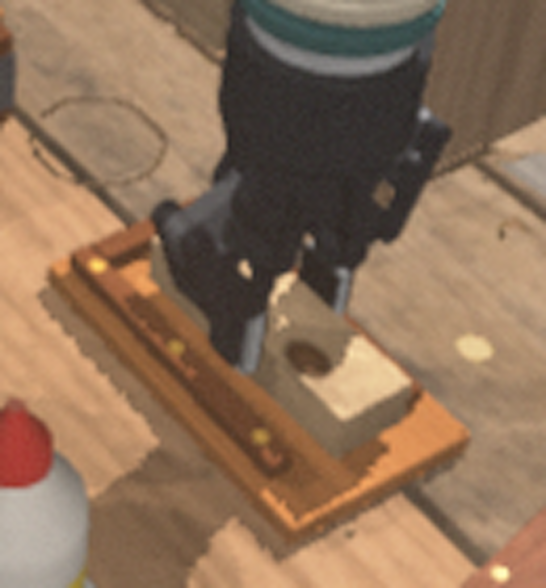

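Request:
carry_out(
  series=[
    [[-0.1,0,0.2,0,0,0,3.4],[-0.1,0,0.4,0,0,0,3.4],[-0.1,0,0.5,0,0,0,3.4],[-0.1,0,0.5,0,0,0,3.4]],
  ],
)

```text
clock: 30.58
eef_pos: [607.6, -224.3, -14.9]
tool_rot: [-3.138, 0.002, 1.554]
force: [0.4, 0.5, -0.8]
width: 36.6
```

Request:
carry_out(
  series=[
    [[0,0,0.1,0,0,0,3.4],[0,0,0.2,0,0,0,3.4],[0,0,0.25,0,0,0,3.4],[0,0,0.25,0,0,0,3.4]],
  ],
)

```text
clock: 30.92
eef_pos: [607.7, -224.3, -17.4]
tool_rot: [-3.138, 0.002, 1.554]
force: [0.2, 0.7, -1.4]
width: 36.6
```

Request:
carry_out(
  series=[
    [[0,0,0.1,0,0,0,3.4],[0,0,0.2,0,0,0,3.4],[0,0,0.2,0,0,0,3.4]],
  ],
)

```text
clock: 31.17
eef_pos: [607.9, -224.3, -18.5]
tool_rot: [-3.139, 0.002, 1.554]
force: [-1.8, 2.4, 4.5]
width: 36.5
```

Request:
carry_out(
  series=[
    [[0,0,0,0,0,0,3.9],[0,0,0,0,0,0,4.2],[0,0,-0.2,0,0,0,4.8],[0,0,-0.5,0,0,0,5.2],[0,0,-1,0,0,0,5.5]],
  ],
)

```text
clock: 31.58
eef_pos: [605.9, -222.9, -16.3]
tool_rot: [-3.134, 0.002, 1.554]
force: [5.2, -6.4, -10.1]
width: 50.6
```

Request:
carry_out(
  series=[
    [[0,0,-3,0,0,0,5.5],[0,0,-6,0,0,0,5.5],[0,0,-10,0,0,0,5.5],[0,0,-14,0,0,0,3],[0,0,-14,0,0,0,0]],
  ],
)

```text
clock: 32.0
eef_pos: [613.3, -226.9, 139.3]
tool_rot: [3.131, 0.008, 1.553]
force: [-0.1, -1.3, 1.0]
width: 31.7
```

Run:
```python
from g6 import go
go([503,30,140],[.023,1,0],[0,0,-1])
from cell import get_image
import cv2,numpy as np
d=get_image("scene");np.savez("scene34.npz",**d);cv2.imwrite("pics/s34.png",cv2.resize(d["img"][240:380,370:500],None,fx=4.2,fy=4.2,interpolation=cv2.INTER_CUBIC))
```

```text
t 32.0 [ 613.3 -226.9  139.3] [3.131 0.008 1.553] w 31.7 F [-0.1 -1.3  1. ] q [ 0.08  0.72  0.4   1.58 -0.33  0.89  0.58]
shift [ 25.49 -11.48  -0.39] rot [0.011 0.008 0.006]
```

View pics/s34.png

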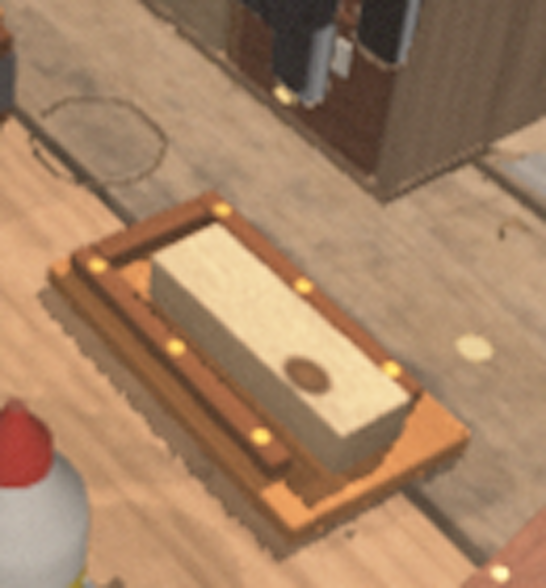

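Run:
```python
from h import *
d=load("scene34.npz")
pts=np.array([plane(d,*crop(u,v,4.2,370,240),37) for u,v in((152,262),(216,224),(411,396),(336,437))]);print(pts.round(1))
print([np.linalg.norm(pts[i]-pts[i-1]).round(1) for i in range(4)]);c=pts.mean(0)
a=np.array([.019,1,0]);e=c-[607.8,-209.9,0];print("board x",(e@a).round(1),"board y",(e@np.array([-1,.019,0])).round(1))
L=pts[0]+pts[1]-pts[2]-pts[3];print("yaw err",L[0]/L[1]-.019)
P=world(d);m=[P[r,c] for r in range(300,340) for c in range(412,462)];m=np.array(m);
for u,v in((190,255),(250,310),(370,400)):
  q=crop(u,v,4.2,370,240);print(P[int(q[1]),int(q[0])].round(1))
```

```text
[[ 585.2 -168.9   37. ]
 [ 623.9 -165.4   37. ]
 [ 626.8 -283.2   37. ]
 [ 586.8 -283.1   37. ]]
[np.float64(114.2), np.float64(38.8), np.float64(117.8), np.float64(40.0)]
board x -15.3 board y 1.8
yaw err -0.03870617635398159
[ 602.2 -171.7   35.5]
[ 602.9 -212.3   37.4]
[ 612.5 -273.4   35.8]
```

Request:
carry_out(
  series=[
    [[25.5,-11.6,0,0,0,0,0],[25.5,-11.6,0,0,0,0,0],[25.5,-11.6,0,0,0,0,0],[25.5,-11.6,0,0,0,0,0],[25.5,-11.6,0,0,0,0,0]],
  ],
)

```text
clock: 32.47
eef_pos: [523.4, -31.2, 129.8]
tool_rot: [-3.137, 0.002, 1.553]
force: [0.4, 0.4, -0.2]
width: -0.1
```

```bash
python3 g.py 497,32,130,1.548
```

```text
t 32.47 p [523.4 -31.2 129.8] rpy [-3.137e+00  2.000e-03  1.553e+00] w -0.1 F [ 0.4  0.4 -0.2] q [-0.27  0.58  0.41  1.94 -0.34  0.7   0.33]
497,32,130,1.548 -> [ 6.27 -2.76 -0.02] [-0.004  0.002  0.005] rows>= 1.6
```

Request:
carry_out(
  series=[
    [[4,-1.8,0,0,0,0,0],[6,-2.7,0,0,0,0,0],[6,-2.7,0,0,0,0,0],[6,-2.7,0,0,0,0,0]],
  ],
)

```text
clock: 32.8
eef_pos: [498.4, 29.2, 130.0]
tool_rot: [-3.137, 0.002, 1.557]
force: [-0.4, -0.5, 0.2]
width: -0.3
```

```bash
python3 g.py 497,31,42,1.548;python3 - <<'E'
from cell import get_image
import cv2
d=get_image("scene");cv2.imwrite("pics/s35.png",cv2.resize(d["img"][140:320,200:400],None,fx=3.3,fy=3.3,interpolation=cv2.INTER_CUBIC))
E
```

```text
t 32.8 p [498.4  29.2 130. ] rpy [-3.137e+00  2.000e-03  1.557e+00] w -0.3 F [-0.4 -0.5  0.2] q [-0.4   0.55  0.42  2.   -0.35  0.66  0.23]
497,31,42,1.548 -> [ 0.2 -0.1  8.8] [-0.004  0.002  0.009] rows>= 2.1
```

View pics/s35.png

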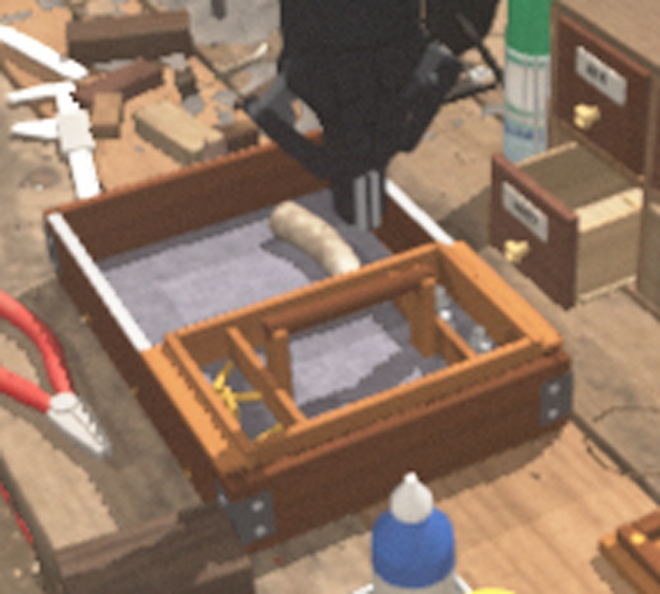

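Request:
carry_out(
  series=[
    [[0,-0.1,2,0,0,0.009,0],[0,-0.1,5,0,0,0.009,0],[0,-0.1,7.5,0,0,0.009,0],[0,-0.1,8.7,0,0,0.009,0],[0,-0.1,8.7,0,0,0.009,0]],
  ],
)

```text
clock: 33.27
eef_pos: [496.5, 25.0, 40.8]
tool_rot: [-3.134, 0.004, 1.541]
force: [-0.5, -0.5, 0.2]
width: -0.1
```

```bash
python3 g.py 502,214,42,1.548;python3 - <<'E'
from cell import get_image
import cv2
d=get_image("scene");cv2.imwrite("pics/s36.png",cv2.resize(d["img"][140:320,200:400],None,fx=3.3,fy=3.3,interpolation=cv2.INTER_CUBIC))
E
```

```text
t 33.27 p [496.5  25.   40.8] rpy [-3.134  0.004  1.541] w -0.1 F [-0.5 -0.5  0.2] q [-0.32  0.69  0.31  2.07 -0.45  0.46  0.31]
502,214,42,1.548 -> [ 1.891e+01 -1.000e-02 -1.900e-01] [-0.008  0.004 -0.007] rows>= 4.5
```

View pics/s36.png

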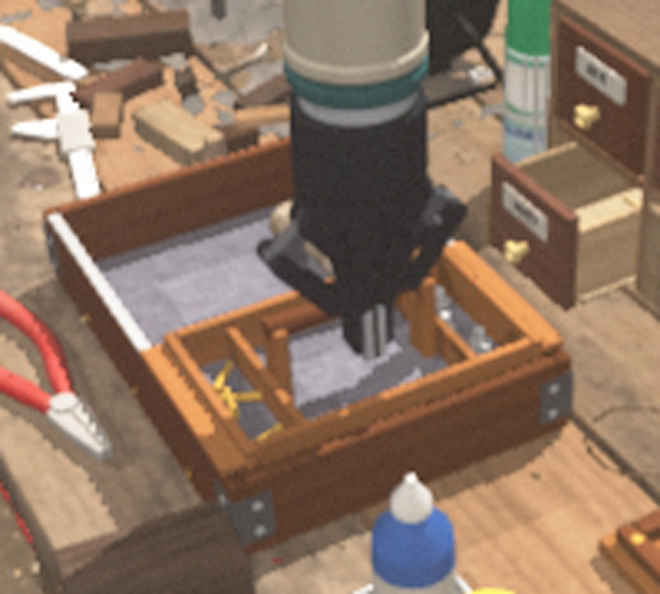

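Request:
carry_out(
  series=[
    [[1,0,0,0,0,0,0],[2.5,0,0,0,0,0,0],[4,0,0,0,0,0,0],[6,0,0,0,0,0,0],[8,0,0,0,0,0,0]],
  ],
)

```text
clock: 33.73
eef_pos: [501.1, 107.1, 44.5]
tool_rot: [-3.141, 0.003, 1.543]
force: [0.8, -1.7, -1.1]
width: 0.2
```

Request:
carry_out(
  series=[
    [[2,0,0,0,0,0,0],[4,0,0,0,0,0,0],[6,0,0,0,0,0,0],[8,0,0,0,0,0,0],[9,0,0,0,0,0,0]],
  ],
)

```text
clock: 34.15
eef_pos: [503.3, 200.6, 44.3]
tool_rot: [-3.141, 0.001, 1.547]
force: [-0.2, -2.0, 0.9]
width: 0.1
```

```bash
python3 g.py 502,212,42,1.548
```

```text
t 34.15 p [503.3 200.6  44.3] rpy [-3.141e+00  1.000e-03  1.547e+00] w 0.1 F [-0.2 -2.   0.9] q [-0.67  0.73  0.38  1.95 -0.49  0.55  0.02]
502,212,42,1.548 -> [ 1.14 -0.16  0.23] [-0.     0.001 -0.001] rows>= 0.3
```

Request:
carry_out(
  series=[
    [[0.3,0,0,0,0,0,0],[0.6,0,0,0,0,0,0],[0.9,0,0,0,0,0,0],[0.9,0,0,0,0,0,0]],
  ],
)

```text
clock: 34.48
eef_pos: [503.1, 205.8, 43.3]
tool_rot: [-3.139, 0.003, 1.544]
force: [0.3, -0.0, 0.1]
width: -0.2
```

Request:
carry_out(
  series=[
    [[0.15,0,0,0,0,0,0],[0.3,0,0,0,0,0,0],[0.3,0,0,0,0,0,0]],
  ],
)

```text
clock: 34.73
eef_pos: [503.0, 209.0, 43.1]
tool_rot: [-3.139, 0.003, 1.544]
force: [0.2, -1.4, 0.6]
width: -0.2
```

Request:
carry_out(
  series=[
    [[0.15,0,0,0,0,0,0],[0.3,0,0,0,0,0,0],[0.3,0,0,0,0,0,0]],
  ],
)

```text
clock: 34.98
eef_pos: [503.0, 212.7, 43.0]
tool_rot: [-3.139, 0.002, 1.545]
force: [0.8, -1.1, 0.5]
width: -0.1
```

Request:
carry_out(
  series=[
    [[0.1,0,0,0,0,0,0],[0.2,0,0,0,0,0,0],[0.2,0,0,0,0,0,0]],
  ],
)

```text
clock: 35.23
eef_pos: [503.0, 214.7, 43.0]
tool_rot: [-3.139, 0.002, 1.545]
force: [0.9, -1.4, 1.2]
width: -0.3
```

Run:
```python
from cell import get_image
import cv2,numpy as np
d=get_image("scene");cv2.imwrite("pics/s37.png",cv2.resize(d["img"][120:300,190:390],None,fx=3.3,fy=3.3,interpolation=cv2.INTER_CUBIC))
```

```text
(no output)
```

View pics/s37.png

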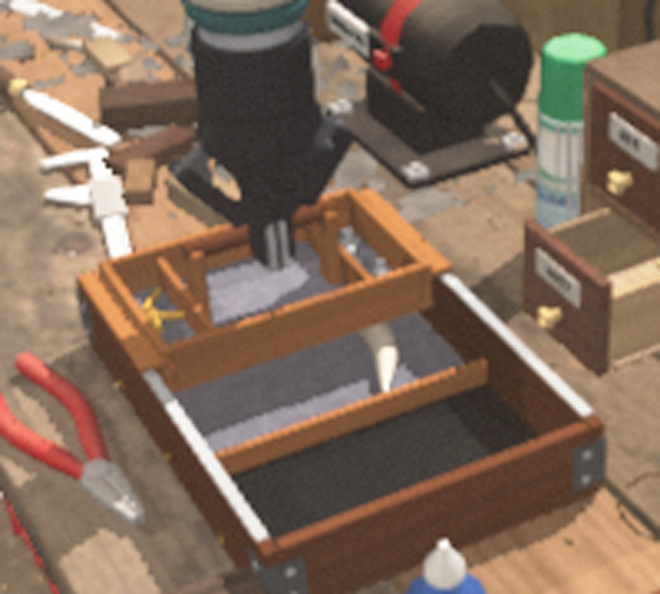

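Request:
carry_out(
  series=[
    [[0.1,0,0,0,0,0,0],[0.2,0,0,0,0,0,0],[0.2,0,0,0,0,0,0]],
  ],
)

```text
clock: 35.53
eef_pos: [502.8, 215.4, 42.9]
tool_rot: [-3.138, 0.004, 1.544]
force: [0.9, -3.4, 0.5]
width: -0.3
```

Request:
carry_out(
  series=[
    [[0.1,0,0,0,0,0,0],[0.2,0,0,0,0,0,0],[0.2,0,0,0,0,0,0]],
  ],
)

```text
clock: 35.78
eef_pos: [502.8, 215.4, 42.9]
tool_rot: [-3.138, 0.006, 1.543]
force: [-0.3, -7.9, 1.1]
width: 0.2
```

Request:
carry_out(
  series=[
    [[-1,0,0,0,0,0,0],[-1.2,0,0,0,0,0,0],[-1.2,0,-4,0,0,0,2],[-1.2,0,-8,0,0,0,5],[-1.2,0,-11,0,0,0,8.5]],
  ],
)

```text
clock: 36.2
eef_pos: [503.2, 207.2, 155.1]
tool_rot: [-3.139, 0.001, 1.545]
force: [1.0, 0.5, 0.9]
width: 36.1
```

```bash
python3 - <<'E'
from h import *
from cell import get_image
d=get_image("top");np.savez("top38.npz",**d);P=world(d)
cv2.imwrite("pics/t38.png",d["img"])
h,s,v=cv2.split(cv2.cvtColor(d["img"],cv2.COLOR_BGR2HSV));z=P[...,2]
m=(P[...,0]>375)&(P[...,0]<480)&(P[...,1]<-85)&(P[...,1]>-320)
for n,mm in dict(lid=m&(h>22)&(h<35)&(s>150)&(v>120)&(z>65),oil=m&(h>100)&(h<125)&(s>120),noz=m&(z>105)&(P[...,1]>-160),cap=m&((h<8)|(h>172))&(s>150)&(v>100)).items():
    k,l,st,c=cv2.connectedComponentsWithStats(mm.astype(np.uint8));i=1+st[1:,4].argmax();q=P[l==i]
    H={"lid":77,"oil":86,"noz":122,"cap":147}[n]
    print(n,st[i],c[i].round(1),q.mean(0).round(1),"ray",plane(d,*c[i],H).round(1))
E
python3 g.py 440,-199,120,1.57
```

```text
lid [425 286  35  35 977] [442.1 302.6] [ 441.  -196.8   77.8] ray [ 441. -197.   77.]
oil [383 290  27  23 226] [392.4 298.6] [ 445.5 -116.8   90. ] ray [ 445.6 -117.3   86. ]
noz [392 296  15  14 157] [398.9 302.3] [ 439.2 -123.7  113.5] ray [ 438.8 -122.5  122. ]
cap [495 302  19  18 225] [504.  309.9] [ 429.5 -274.9  139.9] ray [ 429.3 -272.6  147. ]
t 36.25 p [506.8 208.4 160.2] rpy [ 3.136e+00 -3.000e-03  1.545e+00] w 43.3 F [1.7 0.4 3. ] q [-0.77  0.57  0.51  1.86 -0.38  0.8  -0.09]
440,-199,120,1.57 -> [-40.91  -5.64   3.86] [ 0.006 -0.003 -0.025] rows>= 9.9
```

View pics/t38.png

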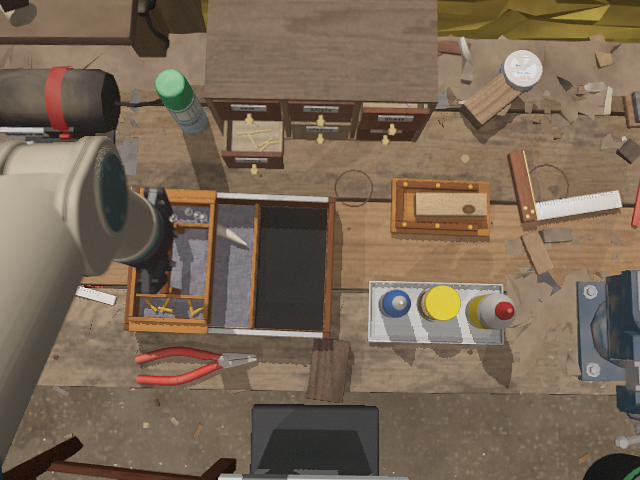

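Request:
carry_out(
  series=[
    [[-40.7,-5.5,3.8,0,0,-0.025,8.5],[-40.7,-5.5,3.8,0,0,-0.025,8.5],[-40.7,-5.5,3.8,0,0,-0.025,8.5],[-40.7,-5.5,3.8,0,0,-0.025,8.5],[-40.7,-5.5,3.8,0,0,-0.025,8.5]],
  ],
)

```text
clock: 36.67
eef_pos: [469.3, 1.3, 134.4]
tool_rot: [-3.139, 0.001, 1.571]
force: [0.7, 0.1, -0.1]
width: 84.8
```

```bash
python3 g.py 441,-197,120,1.57
```

```text
t 36.67 p [469.3   1.3 134.4] rpy [-3.139e+00  1.000e-03  1.571e+00] w 84.8 F [ 0.7  0.1 -0.1] q [-0.38  0.51  0.46  2.08 -0.37  0.64  0.33]
441,-197,120,1.57 -> [-19.82  -2.84   1.47] [-0.002  0.001  0.001] rows>= 4.8
```

Request:
carry_out(
  series=[
    [[-19.8,-2.8,1,0,0,0,8.5],[-19.8,-2.8,1,0,0,0,8.5],[-19.8,-2.8,1,0,0,0,8.5],[-19.8,-2.8,1,0,0,0,8.5],[-19.8,-2.8,1,0,0,0,8.5]],
  ],
)

```text
clock: 37.08
eef_pos: [441.1, -198.8, 125.1]
tool_rot: [-3.14, 0.002, 1.568]
force: [0.3, -0.6, -0.5]
width: 85.0
```

Request:
carry_out(
  series=[
    [[0,0,0,0,0,0,8.5],[0,0,2,0,0,0,8.5],[0,0,4,0,0,0,8.5],[0,0,4,0,0,0,8.5]],
  ],
)

```text
clock: 37.42
eef_pos: [439.8, -194.5, 82.6]
tool_rot: [-3.134, -0.001, 1.57]
force: [-1.0, 0.1, 0.7]
width: 85.1
```

```bash
python3 g.py 441,-197,-3,1.57
```

```text
t 37.42 p [ 439.8 -194.5   82.6] rpy [-3.134e+00 -1.000e-03  1.570e+00] w 85.1 F [-1.   0.1  0.7] q [ 0.11  0.6   0.36  2.09 -0.41  0.53  0.77]
441,-197,-3,1.57 -> [-0.25  0.19  8.56] [-0.007 -0.001 -0.   ] rows>= 2.1
```

Request:
carry_out(
  series=[
    [[-0.1,0.1,2,0,0,0,8.5],[-0.1,0.1,4.5,0,0,0,8.5],[-0.1,0.1,7,0,0,0,8.5],[-0.1,0.1,8.5,0,0,0,8.5],[-0.1,0.1,8.5,0,0,0,8.5]],
  ],
)

```text
clock: 37.83
eef_pos: [441.1, -195.9, -1.8]
tool_rot: [-3.135, -0.0, 1.57]
force: [-0.7, 0.3, 0.1]
width: 85.1
```

Request:
carry_out(
  series=[
    [[0,0,0,0,0,0,7],[0,0,0,0,0,0,5.5],[0,0,0,0,0,0,5.5],[0,0,0,0,0,0,5.5]],
  ],
)

```text
clock: 38.17
eef_pos: [442.8, -197.6, 1.6]
tool_rot: [-3.141, 0.003, 1.57]
force: [-1.5, 0.7, 7.6]
width: 58.1
```

Request:
carry_out(
  series=[
    [[0,0,-0.5,0,0,0,5.5],[0,0,-1.5,0,0,0,5.5],[0,0,-3.5,0,0,0,5.5],[0,0,-6.5,0,0,0,5.5],[0,0,-10,0,0,0,5.5]],
  ],
)

```text
clock: 38.58
eef_pos: [441.3, -196.7, 101.0]
tool_rot: [-3.136, 0.001, 1.569]
force: [0.3, -0.4, -2.4]
width: 58.2
```

```bash
python3 g.py 496,60.5,140,1.548
```

```text
t 38.58 p [ 441.3 -196.7  101. ] rpy [-3.136e+00  1.000e-03  1.569e+00] w 58.2 F [ 0.3 -0.4 -2.4] q [ 0.09  0.58  0.4   2.07 -0.39  0.57  0.76]
496,60.5,140,1.548 -> [25.72  5.41 -3.97] [-0.005  0.002  0.021] rows>= 6.4
```

Request:
carry_out(
  series=[
    [[0,0,-2.5,0,0,0,5.5],[0,0,-4.5,0,0,0,5.5],[2.5,0.6,-5,0,0,0.02,5.5],[6,1.4,-5,0,0,0.02,5.5],[10,2.2,-5,0,0,0.02,5.5]],
  ],
)

```text
clock: 39.0
eef_pos: [465.5, -97.9, 151.7]
tool_rot: [3.141, 0.003, 1.545]
force: [1.3, 1.0, -2.6]
width: 58.2
```

```bash
python3 g.py 496,60.5,120,1.548
```

```text
t 39.0 p [465.5 -97.9 151.7] rpy [3.141e+00 3.000e-03 1.545e+00] w 58.2 F [ 1.3  1.  -2.6] q [-0.19  0.49  0.48  2.05 -0.35  0.68  0.49]
496,60.5,120,1.548 -> [15.92  2.64  3.12] [ 0.001  0.003 -0.003] rows>= 3.9
```

Request:
carry_out(
  series=[
    [[4,0.65,0,0,0,0,5.5],[8,1.3,0,0,0,0,5.5],[12,1.9,1,0,0,0,5.5],[14.5,2.4,2,0,0,0,5.5],[15.8,2.6,3,0,0,0,5.5]],
  ],
)

```text
clock: 39.42
eef_pos: [494.6, 65.5, 119.7]
tool_rot: [-3.14, -0.0, 1.556]
force: [-0.3, 0.3, -2.2]
width: 57.9
```

Request:
carry_out(
  series=[
    [[0,0,1,0,0,0,5.5],[0,0,2,0,0,0,5.5],[0,0,2,0,0,0,5.5],[0,0,2,0,0,0,5.5]],
  ],
)

```text
clock: 39.75
eef_pos: [493.2, 57.7, 99.0]
tool_rot: [-3.137, 0.004, 1.546]
force: [-0.2, -0.8, -2.3]
width: 58.2
```

```bash
python3 g.py 496,60.5,12,1.548
```

```text
t 39.75 p [493.2  57.7  99. ] rpy [-3.137  0.004  1.546] w 58.2 F [-0.2 -0.8 -2.3] q [-0.47  0.6   0.43  2.04 -0.43  0.6   0.24]
496,60.5,12,1.548 -> [0.32 0.31 8.7 ] [-0.004  0.004 -0.002] rows>= 2.1
```

Request:
carry_out(
  series=[
    [[0.2,0.2,2,0,0,0,5.5],[0.3,0.3,4.5,0,0,0,5.5],[0.3,0.3,6.5,0,0,0,5.5],[0.3,0.3,8,0,0,0,5.5],[0.3,0.3,8.2,0,0,0,5.5]],
  ],
)

```text
clock: 40.17
eef_pos: [495.5, 60.9, 15.7]
tool_rot: [-3.136, 0.003, 1.547]
force: [0.4, -1.1, -2.9]
width: 58.0
```

Request:
carry_out(
  series=[
    [[0,0,0.1,0,0,0,5.5],[0,0,0.2,0,0,0,5.5],[0,0,0.2,0,0,0,5.5]],
  ],
)

```text
clock: 40.42
eef_pos: [497.7, 62.3, 16.2]
tool_rot: [-3.141, 0.002, 1.549]
force: [-0.2, 0.0, -2.6]
width: 58.0
```

```bash
python3 g.py 496,60.2,10,1.548
```

```text
t 40.42 p [497.7  62.3  16.2] rpy [-3.141e+00  2.000e-03  1.549e+00] w 58.0 F [-0.2  0.  -2.6] q [-0.38  0.74  0.3   2.07 -0.53  0.41  0.32]
496,60.2,10,1.548 -> [-0.21 -0.16  0.62] [-0.001  0.002  0.001] rows>= 0.2
```

Request:
carry_out(
  series=[
    [[-0.15,-0.15,0.2,0,0,0,5.5],[-0.15,-0.15,0.4,0,0,0,5.5],[-0.15,-0.15,0.5,0,0,0,5.5],[-0.15,-0.15,0.5,0,0,0,5.5]],
  ],
)

```text
clock: 40.75
eef_pos: [495.1, 61.4, 10.2]
tool_rot: [-3.139, 0.002, 1.55]
force: [-0.3, 0.1, -1.9]
width: 58.1
```

Request:
carry_out(
  series=[
    [[0,0,0.1,0,0,0,5.5],[0,0,0.15,0,0,0,5.5],[0,0,0.15,0,0,0,5.5]],
  ],
)

```text
clock: 41.0
eef_pos: [495.3, 61.5, 9.6]
tool_rot: [-3.139, 0.002, 1.55]
force: [-2.6, 0.8, 7.4]
width: 58.0
```

Down. Release and rise.

Request:
carry_out(
  series=[
    [[0,0,0,0,0,0,6.2],[0,0,0,0,0,0,7],[0,0,0,0,0,0,8.5],[0,0,0,0,0,0,8.5]],
  ],
)

```text
clock: 41.33
eef_pos: [495.3, 61.4, 8.7]
tool_rot: [-3.139, 0.003, 1.55]
force: [-0.4, -0.7, 0.7]
width: 84.8
```

Request:
carry_out(
  series=[
    [[0,0,-2,0,0,0,8.5],[0,0,-5,0,0,0,8.5],[0,0,-8,0,0,0,8.5],[0,0,-11,0,0,0,8.5],[0,0,-13,0,0,0,7]],
  ],
)

```text
clock: 41.75
eef_pos: [496.4, 61.5, 141.0]
tool_rot: [-3.141, 0.002, 1.549]
force: [-0.0, -0.3, -0.3]
width: 75.0
```

```bash
python3 g.py 439.5,-124,120,1.22
python3 - <<'E'
from cell import get_image
import cv2,numpy as np
d=get_image("scene");np.savez("scene39.npz",**d);cv2.imwrite("pics/s39.png",cv2.resize(d["img"][140:440,200:500],None,fx=2,fy=2,interpolation=cv2.INTER_CUBIC))
E
```

```text
t 41.75 p [496.4  61.5 141. ] rpy [-3.141e+00  2.000e-03  1.549e+00] w 75.0 F [-0.  -0.3 -0.3] q [-0.52  0.54  0.49  2.   -0.39  0.7   0.2 ]
439.5,-124,120,1.22 -> [-18.67  -5.29   2.15] [-0.     0.002  0.329] rows>= 4.7
```

View pics/s39.png

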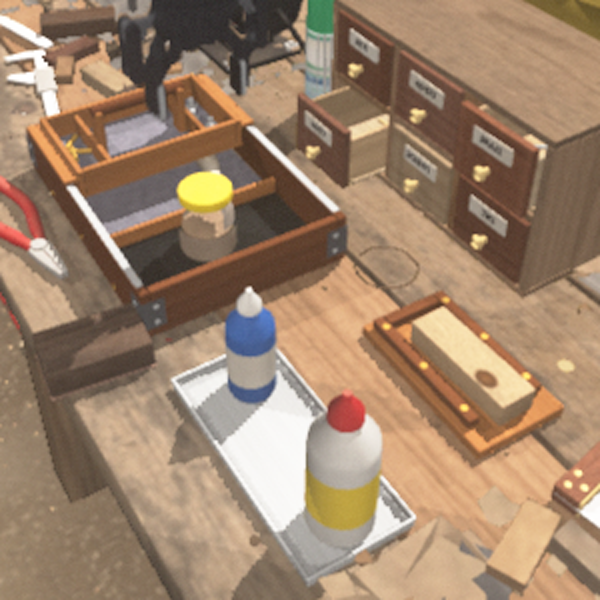

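Request:
carry_out(
  series=[
    [[-4,-1.1,0,0,0,0.1,7],[-8,-2.2,0,0,0,0.2,7],[-12,-3.3,1,0,0,0.329,7],[-16,-4.5,2,0,0,0.329,7],[-18.7,-5.3,2,0,0,0.329,7]],
  ],
)

```text
clock: 42.22
eef_pos: [436.2, -126.9, 118.2]
tool_rot: [-3.138, 0.005, 1.218]
force: [-0.4, 0.0, 0.2]
width: 70.0
```

Request:
carry_out(
  series=[
    [[0,0,0,0,0,0,7],[0,0,1,0,0,0,7],[0,0,1,0,0,0,7]],
  ],
)

```text
clock: 42.47
eef_pos: [437.7, -124.2, 108.3]
tool_rot: [-3.138, 0.003, 1.219]
force: [0.4, 0.5, -0.4]
width: 70.2
```

```bash
python3 g.py 440,-124.7,19,1.22
```

```text
t 42.47 p [ 437.7 -124.2  108.3] rpy [-3.138e+00  3.000e-03  1.219e+00] w 70.2 F [ 0.4  0.5 -0.4] q [-0.14  0.55  0.51  2.14 -0.49  0.57  0.37]
440,-124.7,19,1.22 -> [0.07 0.27 8.93] [-0.004  0.003 -0.001] rows>= 2.1
```

Request:
carry_out(
  series=[
    [[0.05,0.2,2,0,0,0,7],[0.05,0.2,4,0,0,0,7],[0.05,0.2,6.5,0,0,0,7],[0.05,0.2,8.5,0,0,0,7],[0.05,0.2,8.8,0,0,0,7]],
  ],
)

```text
clock: 42.88
eef_pos: [438.8, -123.1, 18.9]
tool_rot: [-3.135, 0.003, 1.222]
force: [-0.9, 0.0, 0.7]
width: 69.7
```

Request:
carry_out(
  series=[
    [[0,0,0,0,0,0,5.5],[0,0,0,0,0,0,4],[0,0,0,0,0,0,4],[0,0,0,0,0,0,4],[0,0,0,0,0,0,4]],
  ],
)

```text
clock: 43.3
eef_pos: [441.0, -124.7, 22.3]
tool_rot: [-3.142, 0.003, 1.221]
force: [-1.2, 0.9, 5.2]
width: 41.6
```

Request:
carry_out(
  series=[
    [[0,0,-0.5,0,0,0,4],[0,0,-1.5,0,0,0,4],[0,0,-3.5,0,0,0,4],[0,0,-6.5,0,0,0,4],[0,0,-9.5,0,0,0,4]],
  ],
)

```text
clock: 43.72
eef_pos: [439.7, -124.4, 117.4]
tool_rot: [-3.138, 0.004, 1.22]
force: [1.1, -0.5, -1.6]
width: 41.3
```

```bash
python3 g.py 435.5,28.5,115,1.22
python3 - <<'E'
from cell import get_image
import cv2,numpy as np
d=get_image("scene");cv2.imwrite("pics/s40.png",cv2.resize(d["img"][140:440,200:500],None,fx=2,fy=2,interpolation=cv2.INTER_CUBIC))
E
```

```text
t 43.72 p [ 439.7 -124.4  117.4] rpy [-3.138  0.004  1.22 ] w 41.3 F [ 1.1 -0.5 -1.6] q [-0.16  0.54  0.54  2.13 -0.48  0.6   0.37]
435.5,28.5,115,1.22 -> [14.21 -5.65  0.2 ] [-0.004  0.004  0.   ] rows>= 3.7
```

View pics/s40.png

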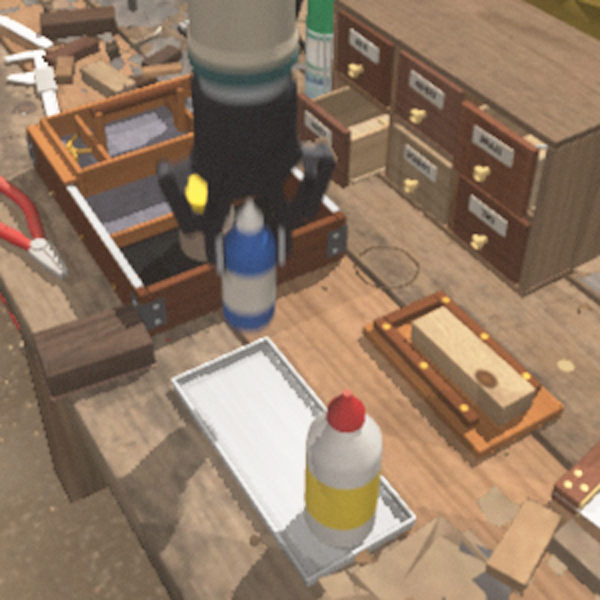

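Request:
carry_out(
  series=[
    [[2,-0.8,0,0,0,0,4],[5,-2,0,0,0,0,4],[8.5,-3.4,0,0,0,0,4],[11.5,-4.6,0,0,0,0,4],[13.7,-5.4,0,0,0,0,4]],
  ],
)

```text
clock: 44.18
eef_pos: [436.2, 26.1, 116.3]
tool_rot: [-3.139, 0.002, 1.223]
force: [0.4, -0.7, -1.3]
width: 41.2
```

Request:
carry_out(
  series=[
    [[0.3,-0.1,0,0,0,0,4],[0.3,-0.1,1,0,0,0,4],[0.3,-0.1,1,0,0,0,4]],
  ],
)

```text
clock: 44.43
eef_pos: [436.4, 26.4, 105.5]
tool_rot: [-3.139, 0.004, 1.222]
force: [0.6, -0.1, -1.5]
width: 41.3
```

```bash
python3 g.py 435.5,28.5,33,1.22
```

```text
t 44.43 p [436.4  26.4 105.5] rpy [-3.139  0.004  1.222] w 41.3 F [ 0.6 -0.1 -1.5] q [-0.5   0.55  0.54  2.19 -0.54  0.54  0.1 ]
435.5,28.5,33,1.22 -> [ 0.2  -0.13  7.25] [-0.003  0.004  0.002] rows>= 1.7
```

Request:
carry_out(
  series=[
    [[0.15,-0.1,2,0,0,0,4],[0.15,-0.1,4,0,0,0,4],[0.15,-0.1,6,0,0,0,4],[0.15,-0.1,7,0,0,0,4],[0.15,-0.1,7,0,0,0,4]],
  ],
)

```text
clock: 44.85
eef_pos: [435.1, 26.5, 34.8]
tool_rot: [-3.137, 0.005, 1.219]
force: [0.6, 0.3, -0.2]
width: 41.3
```

Request:
carry_out(
  series=[
    [[0,0,0,0,0,0,4],[0,0,0.1,0,0,0,4]],
  ],
)

```text
clock: 45.02
eef_pos: [437.0, 26.9, 35.7]
tool_rot: [-3.141, 0.003, 1.22]
force: [0.9, 0.5, -1.1]
width: 41.2
```

```bash
python3 g.py 435.5,28.5,30.5,1.22
```

```text
t 45.02 p [437.   26.9  35.7] rpy [-3.141e+00  3.000e-03  1.220e+00] w 41.2 F [ 0.9  0.5 -1.1] q [-0.37  0.66  0.36  2.23 -0.68  0.35  0.21]
435.5,28.5,30.5,1.22 -> [ 0.1  -0.19  0.52] [-0.001  0.003 -0.   ] rows>= 0.1
```

Request:
carry_out(
  series=[
    [[0.1,-0.1,0.2,0,0,0,4],[0.1,-0.1,0.35,0,0,0,4],[0.1,-0.1,0.45,0,0,0,4],[0.1,-0.1,0.45,0,0,0,4]],
  ],
)

```text
clock: 45.35
eef_pos: [435.8, 29.0, 30.6]
tool_rot: [-3.14, 0.003, 1.221]
force: [1.0, 0.0, -1.3]
width: 41.5
```

Request:
carry_out(
  series=[
    [[0,0,0.1,0,0,0,4],[0,0,0.15,0,0,0,4],[0,0,0.15,0,0,0,4]],
  ],
)

```text
clock: 45.6
eef_pos: [435.8, 29.1, 30.2]
tool_rot: [-3.14, 0.002, 1.22]
force: [-3.3, 0.6, 16.9]
width: 41.5
```

Request:
carry_out(
  series=[
    [[0,0,-0.05,0,0,0,4.6],[0,0,-0.05,0,0,0,5.2],[0,0,-0.05,0,0,0,6],[0,0,-0.05,0,0,0,6.5]],
  ],
)

```text
clock: 45.93
eef_pos: [435.7, 28.8, 29.4]
tool_rot: [-3.14, 0.003, 1.221]
force: [-0.1, 0.1, 0.9]
width: 64.7
```

Request:
carry_out(
  series=[
    [[0,0,-2,0,0,0,6.5],[0,0,-5,0,0,0,6.5],[0,0,-8,0,0,0,6.5],[0,0,-11,0,0,0,8.5],[0,0,-13,0,0,0,8.5]],
  ],
)

```text
clock: 46.35
eef_pos: [436.6, 28.8, 161.5]
tool_rot: [-3.141, 0.003, 1.22]
force: [0.6, -0.3, -0.1]
width: 84.8
```

```bash
python3 g.py 427,-277.5,150,3.119;  python3 - <<'E'
from cell import get_image
import cv2,numpy as np
d=get_image("scene");np.savez("scene41.npz",**d);cv2.imwrite("pics/s41.png",cv2.resize(d["img"][140:440,200:500],None,fx=2,fy=2,interpolation=cv2.INTER_CUBIC))
E
```

```text
t 46.35 p [436.6  28.8 161.5] rpy [-3.141e+00  3.000e-03  1.220e+00] w 84.8 F [ 0.6 -0.3 -0.1] q [-0.6   0.46  0.66  2.13 -0.44  0.69  0.01]
427,-277.5,150,3.119 -> [-29.09   9.61   1.23] [-0.003  0.002 -1.899] rows>= 15.2
```

View pics/s41.png

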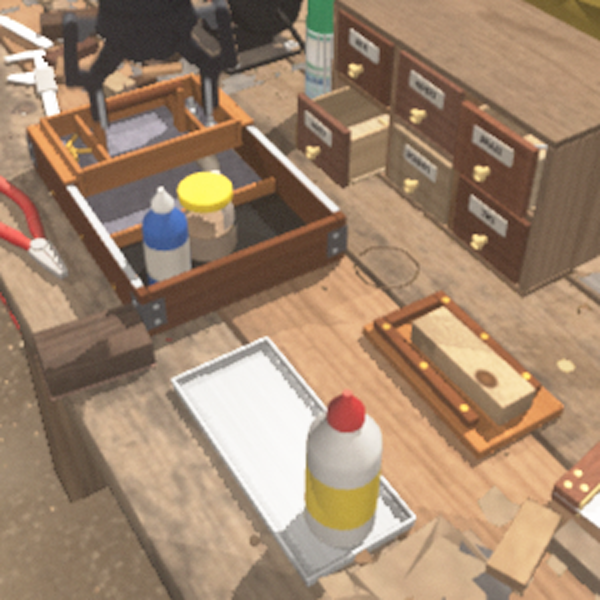

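Run:
```python
from h import *
d=load("scene41.npz");print(plane(d,*crop(347,396,2,200,140),152))
P=world(d);h,s,v=cv2.split(cv2.cvtColor(d["img"],cv2.COLOR_BGR2HSV))
m=(h>20)&(h<35)&(s>120)&(P[...,2]>30)&(P[...,2]<100)&(P[...,1]<-230)&(P[...,1]>-320)&(P[...,0]>380)&(P[...,0]<480);q=P[m][:,:2]
from scipy.optimize import least_squares
f=least_squares(lambda c:np.hypot(*(q-c).T)-28.5,q.mean(0)+[10,15],loss="soft_l1");print(len(q),q.mean(0),f.x,f.cost)
```

```text
[ 426.16071606 -282.78322135  152.        ]
652 [ 414.97569673 -297.4027961 ] [ 429.59874232 -278.76665419] 89.87339721227171
```

Request:
carry_out(
  series=[
    [[-29.1,9.6,1.2,0,0,-1.9,8.5],[-29.1,9.6,1.2,0,0,-1.9,8.5],[-29.1,9.6,1.2,0,0,-1.9,8.5],[-29.1,9.6,1.2,0,0,-1.9,8.5],[-29.1,9.6,1.2,0,0,-1.9,8.5]],
  ],
)

```text
clock: 46.82
eef_pos: [429.2, -177.3, 151.5]
tool_rot: [-3.138, 0.001, 1.844]
force: [0.7, 1.3, 0.3]
width: 85.0
```

```bash
python3 g.py 427,-277.5,150,3.119
```

```text
t 46.82 p [ 429.2 -177.3  151.5] rpy [-3.138e+00  1.000e-03  1.844e+00] w 85.0 F [0.7 1.3 0.3] q [ 0.02  0.47  0.43  2.07 -0.31  0.66  0.93]
427,-277.5,150,3.119 -> [-9.59 -2.91  0.17] [-4.000e-03 -1.000e-03 -1.275e+00] rows>= 10.2
```

Request:
carry_out(
  series=[
    [[-9.6,-2.9,0,0,0,-1.275,8.5],[-9.6,-2.9,0,0,0,-1.275,8.5],[-9.6,-2.9,0,0,0,-1.275,8.5],[-9.6,-2.9,0,0,0,-1.275,8.5],[-9.6,-2.9,0,0,0,-1.275,8.5]],
  ],
)

```text
clock: 47.23
eef_pos: [425.9, -278.2, 151.5]
tool_rot: [-3.137, -0.001, 2.464]
force: [-0.7, 0.1, 0.3]
width: 85.3
```

```bash
python3 g.py 428,-278.5,150,3.119
```

```text
t 47.23 p [ 425.9 -278.2  151.5] rpy [-3.137e+00 -1.000e-03  2.464e+00] w 85.3 F [-0.7  0.1  0.3] q [ 0.36  0.5   0.24  1.96 -0.17  0.7   1.59]
428,-278.5,150,3.119 -> [-0.18  0.1   0.15] [-0.004 -0.003 -0.655] rows>= 5.2
```

Request:
carry_out(
  series=[
    [[-0.1,0.1,0,0,0,-0.655,8.5],[-0.1,0.1,0,0,0,-0.655,8.5],[-0.1,0.1,0,0,0,-0.655,8.5],[-0.1,0.1,0,0,0,-0.655,8.5],[-0.1,0.1,0,0,0,-0.655,8.5]],
  ],
)

```text
clock: 47.65
eef_pos: [427.9, -275.8, 151.6]
tool_rot: [-3.14, -0.004, 3.092]
force: [-0.0, -0.6, 0.0]
width: 84.9
```

Request:
carry_out(
  series=[
    [[0,0,1,0,0,-0.03,8.5],[0,0,2,0,0,-0.03,8.5],[0,0,2,0,0,-0.03,8.5]],
  ],
)

```text
clock: 47.9
eef_pos: [426.4, -275.1, 129.6]
tool_rot: [-3.141, -0.007, 3.113]
force: [-1.2, -0.2, 0.3]
width: 84.8
```

```bash
python3 g.py 428,-278.5,46,3.119;  python3 - <<'E'
from cell import get_image
import cv2,numpy as np
d=get_image("scene");cv2.imwrite("pics/s42.png",cv2.resize(d["img"][220:440,300:480],None,fx=2.7,fy=2.7,interpolation=cv2.INTER_CUBIC))
E
```

```text
t 47.9 p [ 426.4 -275.1  129.6] rpy [-3.141 -0.007  3.113] w 84.8 F [-1.2 -0.2  0.3] q [ 0.48  0.52  0.05  1.97 -0.03  0.65  2.09]
428,-278.5,46,3.119 -> [-0.22 -0.33  8.36] [-0.    -0.007 -0.006] rows>= 2.0
```

View pics/s42.png

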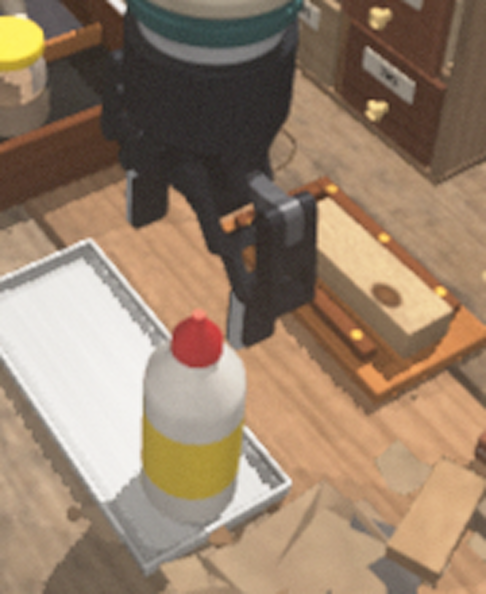

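Request:
carry_out(
  series=[
    [[-0.1,-0.3,2,0,0,0,8.5],[-0.15,-0.3,4,0,0,0,8.5],[-0.15,-0.3,6,0,0,0,8.5],[-0.15,-0.3,7.5,0,0,0,8.5],[-0.15,-0.3,7.8,0,0,0,8.5]],
  ],
)

```text
clock: 48.37
eef_pos: [427.8, -278.2, 51.8]
tool_rot: [-3.141, -0.007, 3.115]
force: [0.3, 0.4, 0.9]
width: 84.9
```

Request:
carry_out(
  series=[
    [[0,0,0,0,0,0,8.5],[0,0,0.2,0,0,0,8.5],[0,0,0.2,0,0,0,8.5]],
  ],
)

```text
clock: 48.62
eef_pos: [430.0, -279.6, 52.8]
tool_rot: [-3.138, -0.002, 3.116]
force: [-0.1, 0.1, 0.3]
width: 85.2
```

Request:
carry_out(
  series=[
    [[0.2,0,0.3,0,0,0,8.5],[0.2,0,0.6,0,0,0,8.5],[0.2,0,0.6,0,0,0,8.5]],
  ],
)

```text
clock: 48.87
eef_pos: [427.1, -279.2, 46.1]
tool_rot: [-3.139, -0.003, 3.116]
force: [-0.5, -0.5, -0.6]
width: 85.1
```

Request:
carry_out(
  series=[
    [[0,0,0,0,0,0,7],[0,0,0,0,0,0,5],[0,0,0,0,0,0,5],[0,0,0,0,0,0,5],[0,0,0,0,0,0,5]],
  ],
)

```text
clock: 49.28
eef_pos: [427.6, -279.2, 46.7]
tool_rot: [-3.139, -0.002, 3.116]
force: [-1.0, 1.3, 4.4]
width: 54.9
```

Request:
carry_out(
  series=[
    [[0,0,-0.5,0,0,0,5],[0,0,-1.2,0,0,0,5],[0,0,-2,0,0,0,5],[0,0,-2,0,0,0,5]],
  ],
)

```text
clock: 49.62
eef_pos: [428.4, -279.9, 67.7]
tool_rot: [-3.138, -0.001, 3.116]
force: [-0.0, -0.3, -1.0]
width: 55.2
```

```bash
python3 g.py 560.5,29,140,3.119;  python3 - <<'E'
from cell import get_image
import cv2,numpy as np
d=get_image("scene");cv2.imwrite("pics/s43.png",cv2.resize(d["img"][220:440,300:480],None,fx=2.7,fy=2.7,interpolation=cv2.INTER_CUBIC))
E
```

```text
t 49.62 p [ 428.4 -279.9   67.7] rpy [-3.138e+00 -1.000e-03  3.116e+00] w 55.2 F [-0.  -0.3 -1. ] q [ 0.5   0.63  0.04  2.02 -0.04  0.5   2.1 ]
560.5,29,140,3.119 -> [-12.42  31.18  -7.35] [-0.004 -0.001 -0.003] rows>= 8.2
```

View pics/s43.png

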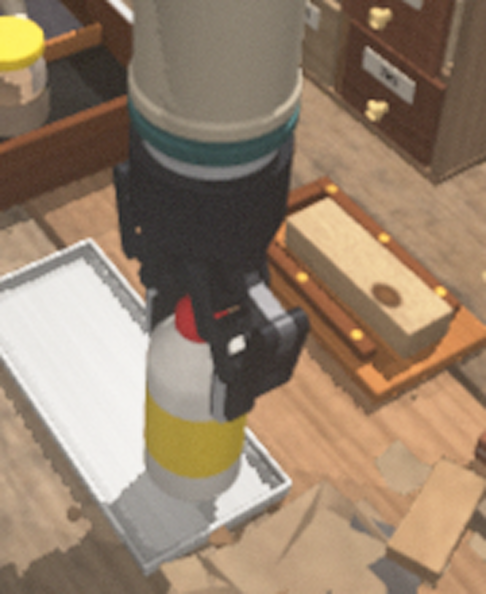

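Request:
carry_out(
  series=[
    [[0,0,-2,0,0,0,5],[0,0,-5,0,0,0,5],[-0.8,2,-7,0,0,0,5],[-2,5,-7.3,0,0,0,5],[-3.4,8.5,-7.3,0,0,0,5]],
  ],
)

```text
clock: 50.08
eef_pos: [464.6, -196.7, 140.7]
tool_rot: [-3.137, 0.001, 3.111]
force: [0.9, 0.7, -0.9]
width: 55.1
```

```bash
python3 g.py 560.5,29,140,3.119
```

```text
t 50.08 p [ 464.6 -196.7  140.7] rpy [-3.137e+00  1.000e-03  3.111e+00] w 55.1 F [ 0.9  0.7 -0.9] q [ 0.3   0.5   0.06  1.98 -0.04  0.66  1.92]
560.5,29,140,3.119 -> [-8.9  22.85 -0.04] [-0.005  0.001 -0.008] rows>= 5.9
```

Request:
carry_out(
  series=[
    [[-1.4,3.5,0,0,0,-0.008,5],[-2.8,7,0,0,0,-0.008,5],[-4.2,10.5,0,0,0,-0.008,5],[-5.6,14,0,0,0,-0.008,5],[-7,17.5,0,0,0,-0.008,5]],
  ],
)

```text
clock: 50.5
eef_pos: [538.3, -19.9, 138.1]
tool_rot: [-3.139, -0.003, 3.124]
force: [1.3, -0.5, -2.3]
width: 55.4
```

Request:
carry_out(
  series=[
    [[-1,2.5,0,0,0,0,5],[-1.6,4,0,0,0,0,5],[-1.6,4,0,0,0,0,5],[-1.6,4,0,0,0,0,5]],
  ],
)

```text
clock: 50.83
eef_pos: [554.6, 19.1, 137.7]
tool_rot: [-3.139, -0.004, 3.127]
force: [-0.6, -0.7, -2.5]
width: 55.2
```

```bash
python3 g.py 561,29,140,3.119;python3 - <<'E'
from cell import get_image
import cv2,numpy as np
d=get_image("scene");cv2.imwrite("pics/s44.png",cv2.resize(d["img"][120:300,220:420],None,fx=3.2,fy=3.2,interpolation=cv2.INTER_CUBIC))
E
```

```text
t 50.83 p [554.6  19.1 137.7] rpy [-3.139 -0.004  3.127] w 55.2 F [-0.6 -0.7 -2.5] q [-0.13  0.57  0.07  1.84 -0.05  0.73  1.52]
561,29,140,3.119 -> [-0.63  1.   -0.24] [-0.003 -0.004  0.008] rows>= 0.3
```

View pics/s44.png

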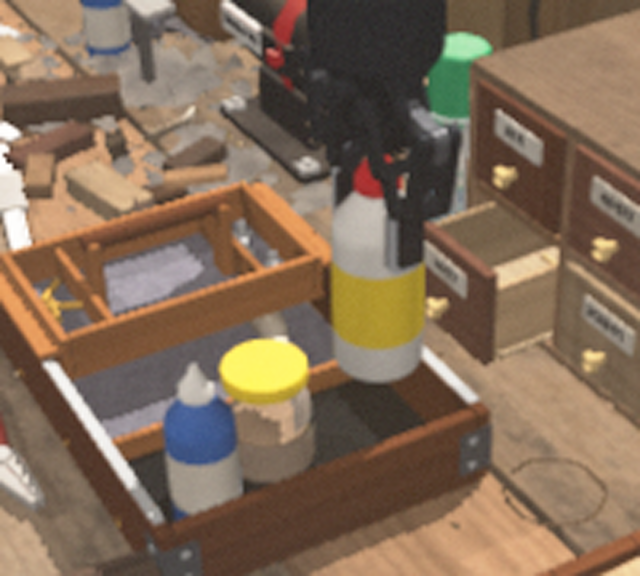

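Request:
carry_out(
  series=[
    [[-0.4,0.6,0,0,0,0.008,5],[-0.6,1,0,0,0,0.008,5],[-0.6,1,1,0,0,0.008,5],[-0.6,1,3,0,0,0.008,5],[-0.6,1,5,0,0,0.008,5]],
  ],
)

```text
clock: 51.3
eef_pos: [561.5, 27.4, 87.6]
tool_rot: [-3.139, -0.001, 3.116]
force: [0.4, -1.3, -1.7]
width: 54.7
```

Request:
carry_out(
  series=[
    [[0,0,1,0,0,0,5],[0,0,2,0,0,0,5],[0,0,2,0,0,0,5],[0,0,2,0,0,0,5]],
  ],
)

```text
clock: 51.63
eef_pos: [560.7, 27.5, 67.8]
tool_rot: [-3.139, -0.004, 3.116]
force: [-0.2, -0.1, -1.6]
width: 54.7
```

```bash
python3 g.py 561,29,55,3.119
```

```text
t 51.63 p [560.7  27.5  67.8] rpy [-3.139 -0.004  3.116] w 54.7 F [-0.2 -0.1 -1.6] q [-0.14  0.68  0.06  1.88 -0.06  0.59  1.51]
561,29,55,3.119 -> [-0.03  0.16  1.28] [-0.003 -0.004 -0.003] rows>= 0.3
```

Request:
carry_out(
  series=[
    [[0,0.15,0.4,0,0,0,5],[0,0.15,0.8,0,0,0,5],[0,0.15,1.1,0,0,0,5],[0,0.15,1.1,0,0,0,5]],
  ],
)

```text
clock: 51.97
eef_pos: [560.6, 29.3, 56.7]
tool_rot: [-3.139, -0.003, 3.117]
force: [-0.3, -0.1, -0.5]
width: 55.2
```

Request:
carry_out(
  series=[
    [[0,0,0.1,0,0,0,5],[0,0,0.2,0,0,0,5],[0,0,0.2,0,0,0,5]],
  ],
)

```text
clock: 52.22
eef_pos: [560.8, 29.1, 55.0]
tool_rot: [-3.139, -0.003, 3.116]
force: [-0.0, 0.2, -1.5]
width: 55.3
```

Request:
carry_out(
  series=[
    [[0,0,0.1,0,0,0,5],[0,0,0.15,0,0,0,5],[0,0,0.15,0,0,0,5]],
  ],
)

```text
clock: 52.47
eef_pos: [561.3, 29.2, 54.7]
tool_rot: [-3.139, -0.002, 3.116]
force: [-1.2, -0.2, 7.6]
width: 55.0
```

Touched down; release and rise, then move clear for a check.

Request:
carry_out(
  series=[
    [[0,0,-0.05,0,0,0,6.2],[0,0,-0.05,0,0,0,7],[0,0,-0.1,0,0,0,8.5],[0,0,-0.1,0,0,0,8.5]],
  ],
)

```text
clock: 52.8
eef_pos: [560.9, 29.2, 54.6]
tool_rot: [-3.139, -0.003, 3.116]
force: [0.2, -0.1, -0.3]
width: 84.9
```

Request:
carry_out(
  series=[
    [[0,0,-2,0,0,0,8.5],[0,0,-5,0,0,0,8.5],[0,0,-9,0,0,0,8.5],[0,0,-13,0,0,0,8.5],[0,0,-16,0,0,0,8.5]],
  ],
)

```text
clock: 53.22
eef_pos: [562.1, 29.5, 217.6]
tool_rot: [-3.139, -0.0, 3.116]
force: [1.3, -0.7, -0.0]
width: 85.3
```

Request:
carry_out(
  series=[
    [[8,-20,-2,0,0,0,8.5],[8,-20,-2,0,0,0,8.5],[8,-20,-2,0,0,0,8.5],[8,-20,-2,0,0,0,8.5],[8,-20,-2,0,0,0,8.5]],
  ],
)

```text
clock: 53.63
eef_pos: [478.4, -162.5, 234.8]
tool_rot: [-3.139, -0.003, 3.117]
force: [0.8, -0.1, -0.3]
width: 84.8
```

Request:
carry_out(
  series=[
    [[4,-20,0,0,0,0,8.5],[4,-20,0,0,0,0,8.5],[4,-20,0,0,0,0,8.5],[4,-20,0,0,0,0,8.5],[4,-20,0,0,0,0,8.5]],
  ],
)

```text
clock: 54.05
eef_pos: [433.1, -362.7, 235.2]
tool_rot: [-3.138, -0.003, 3.115]
force: [1.4, 1.1, 1.0]
width: 84.9
```

Run:
```python
from h import *
from cell import get_image,read_state
d=get_image("top");np.savez("top50.npz",**d);P=world(d)
cv2.imwrite("pics/t50.png",d["img"])
d0=load("top0.npz")
def meas(d):
    P=world(d);h,s,v=cv2.split(cv2.cvtColor(d["img"],cv2.COLOR_BGR2HSV));roi=np.zeros(h.shape,bool);roi[195:335,250:335]=1
    o={}
    for n,m,H in(("jar",(h>22)&(h<35)&(s>150)&(v>120)&(P[...,2]>65),85),("oil",(h>100)&(h<125)&(s>120),100),("glue",((h<8)|(h>172))&(s>150)&(v>100)&(P[...,2]>100),150)):
        k,l,st,c=cv2.connectedComponentsWithStats((m&roi).astype(np.uint8));i=1+st[1:,4].argmax();o[n]=(plane(d,*c[i],H)[:2].round(1),P[l==i].mean(0).round(1),st[i,4])
    return o
a,b=meas(d0),meas(d)
for n in a:print(n,a[n],b[n],"moved",(b[n][0]-a[n][0]).round(1))
s=read_state();print(s["clock"],s["eef_pos"])
sc=get_image("scene");np.savez("scene50.npz",**sc);cv2.imwrite("pics/s50.png",sc["img"])
cv2.imwrite("pics/t50c.png",cv2.resize(d["img"][180:345,115:345],None,fx=3.4,fy=3.4,interpolation=cv2.INTER_CUBIC))
```

```text
jar (array([496.1,  60.8]), array([496. ,  60.7,  85.7]), np.int32(993)) (array([496.1,  60.9]), array([496. ,  60.8,  85.8]), np.int32(994)) moved [0.  0.1]
oil (array([435.3,  28.6]), array([nan, nan, nan]), np.int32(410)) (array([434.2,  28.2]), array([nan, nan, nan]), np.int32(411)) moved [-1.1 -0.4]
glue (array([559.7,  28.8]), array([559.9,  28.9, 148.6]), np.int32(211)) (array([560.5,  29.9]), array([560.6,  29.9, 149.1]), np.int32(214)) moved [0.8 1.1]
54.1 [ 429.48789869 -372.19308493  235.39834386]
```

View pics/t50c.png

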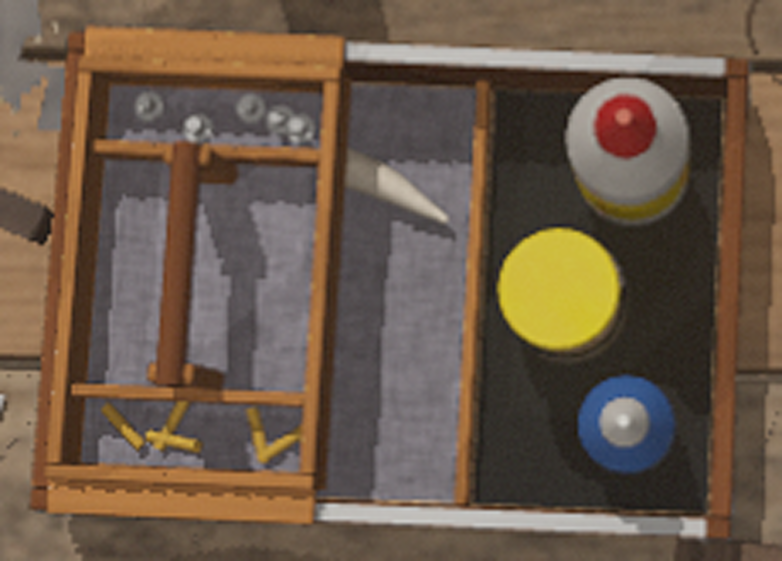

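View pics/s50.png

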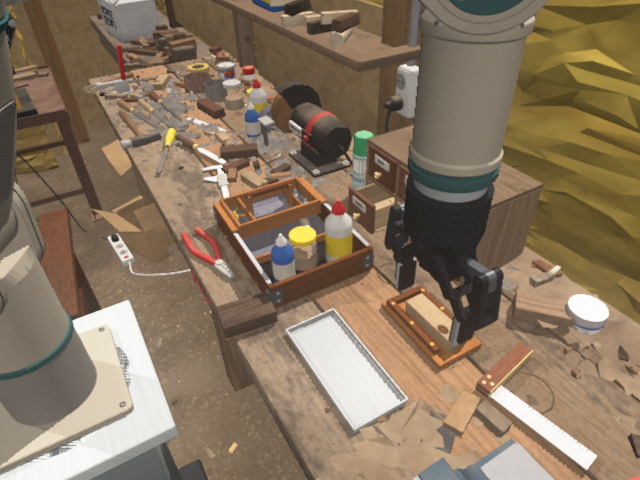

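Request:
carry_out(
  series=[
    [[0,0,0,0,0,0,8.5],[0,0,0,0,0,0,8.5],[0,0,0,0,0,0,8.5],[0,0,0,0,0,0,8.5]],
  ],
)

```text
clock: 54.48
eef_pos: [435.3, -358.2, 235.1]
tool_rot: [-3.14, -0.003, 3.119]
force: [1.1, 0.1, -0.3]
width: 85.0
```

Run:
```python
from cell import finish_job
print(finish_job())
```

```text
the job is handed in; nothing more can be done
None
```

The job is finished and handed in at about 54 s, well under the 147 s limit; no verdict is reported back. I stood the two bottles and the jar in the drip tray and slid the till across to about 0.17 m. I then laid the block on the sanding board, pushed the till back to its stop and returned the bottles and jar.

**Final checks**
- **Jar and bottles:** compared with the first top picture, the jar moved about 0.1 mm, the oil bottle about 1.2 mm and the glue bottle about 1.4 mm. All three look upright.
- **Till:** it sits against its home stop. The push force rose from about 1.5 N to 8 N with no further travel.
- **Antler tip:** its visible tip is on the same pixel as at the start.
- **Block:** measured right after I laid it down, it is flat, at board x about -15 mm and y about +2 mm, turned about 0.04 rad. The last pictures still show it between the strips.
- **Gripper:** it ended well clear of everything.

**What went wrong or disagreed**
- **Finger length:** the fingertips really sit about 40 mm short of the reported tool point. My first grip on the glue bottle was therefore too high, on its shoulder. I opened, measured the offset from pictures and allowed for it from then on.
- **Block slip:** the block slipped out of the first, shallow grip on the fast move towards the board. It landed leaning on the corner of the board. I picked it up again with a deeper, tilted grip and carried it slowly.

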